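Clamp the goldsmith's stake with the T-handled hex key

ROBOT

A 7-joint arm with a two-finger parallel gripper is mounted at the origin on the work surface. World frame = base frame: x ahead of the robot, y to its left, z up, the work surface at z = 0. Lengths are in m, angles in degrees, forces in N, time in s.
With the tool pointing down it reaches from about 0.4 to 0.9 m from the base axis. Payload 5.5 kg.
Tool frame: the origin (TCP) lies midway between the tips of the shut fingers; the grasp point (between the pads) lies 19 mm behind it (manip.grasp_offset is the distance from the TCP to the grasp point, in m); x points along the fingers, y is the direction in which the jaws open and shut, and the axes are right-handed (so a half turn about x gives the same grasp; the last joint's range is limited). The gripper opens to 92 mm and grips with 3 to 60 N. Pads are 19 mm wide; open, the fingers measure 130 mm over their backs; the gripper's body (75 mm by 190 mm) begins 47 mm behind the grasp point.
Start: joints at [78.564, 28.699, -24.465, 88.831, 12.651, 65.22, -12.049], TCP at [0.29, -0.582, 0.198] pointing down, gripper open.
Joint ranges: [-164.97, 164.97], [-17.58, 116.51], [-87.97, 89.64], [11.32, 138.91], [-80.73, 260.73], [10.89, 115.49], [-147.41, 147.41]. Speed limits (degrees/s): [147.25, 147.25, 180, 180, 180, 180, 180].

INTERFACE

Orientations are given as a 3x3 rotation matrix whose columns are the frame's x, y, z axes.
In Python, from workcell import manip, optics, job gives the robot as it stands.
- The arm moves only by the tool drive_tool, never from a script. Its argument "motion" is a list of rows, each an object of numbers: "hand": the opening, from 0 (shut) to 1 (fully open); "x", "y", "z": the shift along the world's x, y, z in cm; "rx", "ry", "rz": the turn, a rotation vector about the world's x, y, z in rad. In form: [{"hand": .., "x": .., "y": .., "z": .., "rx": .., "ry": .., "rz": ..}, ...]. A call has 1 to 10 rows; each row shifts and turns the pose as measured when the row begins; what a row does not reach is not made up. A row lasts 1/8 s, in which the tool goes at most 62.5 mm and 10.7 degrees, less where a joint would pass 70% of its speed; a pose out of reach is approached as far as the arm can. A call with a gripper value outside its range is refused whole. The fingers move at their own pace and stop on an object; "squeeze" is the grip in N (left out, the last holds). Time passes only in rows, so rows that do not move let the fingers close. It gives the time, the measured TCP pose, the force and the opening at its end, in the units of the state.
- manip.read_state(): the state, without advancing time (a new reading comes with each control period).
- optics.snapshot(name): name is "scene" or "top" or "wrist"; returns (picture, depth): 420x560x3 uint8, red, green, blue; 420x560 float32, m along the optical axis (not along the pixel's ray), 0 where there is no reading.
- optics.camera_info(name): a dict with "mtx" (3x3 intrinsics, pixels), "k1" (the pictures are not rectified: a ray, as slopes to the right and down, at radius r is drawn at 1 + k1 r^2 times it, then the intrinsics apply), "xyz" and "attitude" of the camera in the world. Camera axes: x right, y down, z forward; pixel columns grow to the right and rows downward; lengths in m; the calibration is good to about 2 mm. A picture is of the moment at which its call begins: read the wrist's pose just before it. camera_info takes no time and is no camera call; for the wrist camera it gives the pose at the moment of the call.
- job.hand_in(): hands the job in, once; it reports no verdict.
The state is a dict: "t": time; "joint_positions": joint angles; "qd": joint speeds; "tau": joint torques, N m; "tool_pos": TCP position; "tool_rot": TCP orientation; "contact_force": force on the tool from outside, world axes, zero at the start; "torque": the same for the moment, N m; "opening": finger opening in m.
Only numpy, scipy, OpenCV 4.12 (cv2) and the standard library are available. Lean on these libraries where they do the work, as an engineer would, in place of code of your own. Each camera call takes 0.05 s, during which the arm holds its last target.

TASK

Tighten the strap clamp that holds the steel stake: take the red T-handled hex key off its wooden rest, stand it upright in the hex socket of the clamp screw and seat it fully home while you hold it, then let go of it. Take it again by its red crossbar and turn the screw clockwise until it is tight against its stop, where the red line on the screw head meets the red line on the strap. Let go and leave the key standing fully home in the screw, and do not shift or tip the bottle, the tin, the tower of jars or the mallet.

Things in the scene. Friction and masses are not known exactly. Their poses are not given: they have to be found in the camera images.
- key_mid (a point): T-handled hex key, 182 mm long, 0.3 kg: bare hex steel shank 17 mm across flats with a red crossbar on top. This point: shank axis, 80 mm from the tip, near the centre of mass. Axes: z along the shank, tip to crossbar; y along the crossbar; shank flats face +y and -y, corners +x and -x. At the start it leans at 45 degrees on the rest, tip low, crossbar high and level, this point 82 mm up, clear all round
- key_tip (a point): tip of the key, on its axis; the last 5 mm taper from 17 mm to 9 mm diameter; axes as key_mid. On the rest it lies in an open-topped trough 25 mm long; the key lifts straight up out of the rest
- key_bar (a point): centre of the red crossbar (100 mm long, 16 mm wide, 22 mm deep along the shank), 171 mm from the tip; its underside is 160 mm and its top 182 mm from the tip, the red collar under it begins at 150 mm; axes as key_mid
- socket_mouth (a point): centre of the open top of the hex socket in the dark clamp screw, 62 mm above the bench; head 33 mm across, 28 mm tall. The socket opens straight up, 18.5 mm across flats, 24 mm deep (floor = tip of the seated key). Axes turn with the screw: z up; flats face +y and -y, so the key fits with its x axis at a multiple of 60 degrees from this x axis, give or take 10 degrees
- screw (a joint): turn of the screw in rad, growing clockwise seen from above; 2.4 is tight against the stop, where the red lines meet; starts between 0.2 and 1.3. It turns stiffly (about 0.15 N m) and stays where it is left; the key has 10 degrees of play either way in the socket and leans up to 5 degrees when let go
- stake_top (a point): top of the steel mushroom stake, 48 mm across, part of the fixed clamp, 133 mm above the bench, 82 mm from the screw's axis, on the clamp's far side
- bottle_mid (a point): centre of an upright amber bottle, 54 mm diameter, 150 mm tall, loose, beside the clamp; leave it alone
- tin_mid (a point): centre of an upright tin, 60 mm diameter, 70 mm tall, loose, on the other side of the clamp from the bottle; leave it alone
- tower_mid (a point): centre of a tower of coloured jars joined together, 48 mm diameter, 120 mm tall, loose, beyond the key rest; leave it alone
- mallet_mid (a point): middle of a wooden mallet lying on the bench, about 170 mm long, head 80 mm by 38 mm; leave it alone
- head_line (a point): red line on the rim of the screw head, 14 mm from the screw's axis; it turns with the screw and meets the red line on the strap when tight
Mind the look-alikes: they are no part of the job. Of the things that look like the part that bears key_mid, the largest one is meant.

How it is judged:
By the outcome, as a careful person would: the job done as asked, in the order asked, and still so for the second after the job is handed in, with the robot touching nothing.
It also fails if it takes over 72 s, if anything falls off the work surface, if the arm or the gripper's body presses on something with over 40 N, if the wrist force passes 120 N, or if a joint passes its speed limit or range.

## Working session

There is one attempt and no reset: what is moved stays moved. The work goes in short steps, Python scripts to look and compute and a tool call to move; the robot and the scene stay as the last step left them, time stands still between calls to the robot, and variables do not carry over. Pictures are saved under pics/ and viewed, and the job is handed in when it is done.

Besides the shell and the picture viewer there is one more tool, called after "Call:" as name(argument=value, ...), one argument or row to a line, values as JSON. drive_tool: Moves the arm, as the interface text tells. Its arguments: {"type":"object","properties":{"motion":{"type":"array","items":{"type":"object","properties":{"hand":{"type":"number"},"x":{"type":"number"},"y":{"type":"number"},"z":{"type":"number"},"rx":{"type":"number"},"ry":{"type":"number"},"rz":{"type":"number"}}}},"squeeze":{"type":"number"}},"required":["motion"]}

```bash
ls; mkdir -p pics; python3 - <<'E'
from workcell import manip, optics, job
import cv2, numpy as np
s=manip.read_state(); print({k:np.round(v,4).tolist() for k,v in s.items()}, manip.grasp_offset)
for n in ["scene","top","wrist"]:
    p,d=optics.snapshot(n); cv2.imwrite(f"pics/{n}0.png",p[:,:,::-1]); np.save(f"pics/{n}0.npy",d)
    ci=optics.camera_info(n); print(n,{k:np.round(v,4).tolist() for k,v in ci.items()})
    np.savez(f"pics/{n}0.npz",**ci)
E
```

```text
pics
{'t': 0.0, 'joint_positions': [78.5636, 28.7551, -24.4555, 88.891, 12.652, 65.2187, -12.0511], 'qd': [0.0868, -0.0559, 0.0319, 0.0192, 0.0108, -0.0092, -0.0701], 'tau': [0.0022, -56.6597, -5.8154, -27.9105, -0.069, 0.0311, 0.0002], 'tool_pos': [0.2898, -0.581, 0.1965], 'tool_rot': [[-0.0008, 0.4465, -0.8948], [0.0018, -0.8948, -0.4465], [-1.0, -0.0019, -0.0001]], 'contact_force': [-0.4901, 0.6003, 0.4522], 'torque': [-0.0531, 0.015, -0.0152], 'opening': 0.0921} 0.0188
scene {'mtx': [[389.6583, 0.0, 275.6121], [0.0, 389.6583, 208.5558], [0.0, 0.0, 1.0]], 'k1': -0.0866, 'xyz': [1.1538, -0.0069, 1.0939], 'attitude': [[-0.0282, 0.8465, -0.5316], [0.9995, 0.0317, -0.0025], [0.0148, -0.5314, -0.847]]}
top {'mtx': [[486.2665, 0.0, 283.1426], [0.0, 486.2665, 202.2911], [0.0, 0.0, 1.0]], 'k1': -0.1102, 'xyz': [0.2939, -0.0102, 1.3463], 'attitude': [[0.0265, -0.9785, 0.2045], [-0.9996, -0.0258, 0.0062], [-0.0008, -0.2046, -0.9788]]}
wrist {'mtx': [[357.3265, 0.0, 281.8728], [0.0, 357.3265, 208.2662], [0.0, 0.0, 1.0]], 'k1': -0.0441, 'xyz': [0.3487, -0.5528, 0.3841], 'attitude': [[0.4454, -0.8673, -0.2222], [-0.8953, -0.4318, -0.1093], [-0.0011, 0.2477, -0.9688]]}
```

View pics/scene0.png

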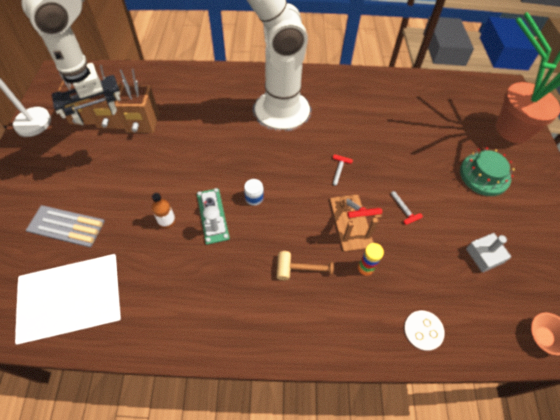

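View pics/top0.png

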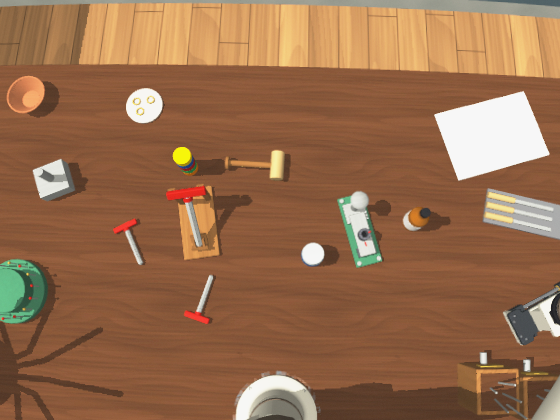

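View pics/wrist0.png

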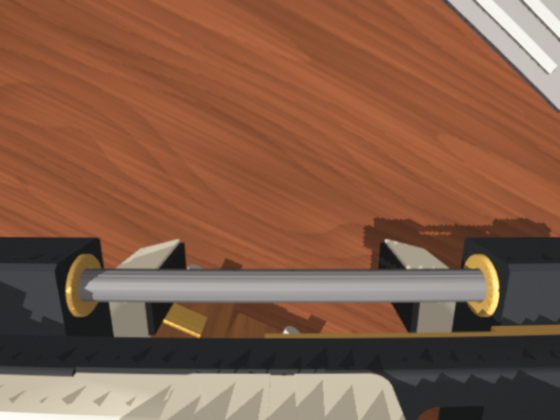

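The top view shows the big key on its rest (crossbar about (187,192), tip about (198,243)). The clamp is near (360,230), with its screw at (364,235) and stake at (359,201). The bottle is at (417,218), tin (312,254), tower (184,158) and mallet (255,164). Two smaller keys lie loose as decoys.

```bash
cat > h.py <<'E'
import numpy as np, cv2
from workcell import manip, optics, job
def dist(ci): return np.array([ci["k1"],0,0,0,0.])
def rays(ci,uv):
    uv=np.asarray(uv,float).reshape(-1,1,2)
    # iterate undistort
    n=cv2.undistortPointsIter(uv,np.array(ci["mtx"]),dist(ci),None,None,(3,50,1e-10)).reshape(-1,2)
    return n
def world(ci,uv,depth):
    n=rays(ci,uv); d=np.asarray(depth,float).reshape(-1,1)
    pc=np.hstack([n*d,d]); return pc@np.array(ci["attitude"]).T+np.array(ci["xyz"])
def cloud(ci,d,step=1):
    v,u=np.mgrid[0:d.shape[0]:step,0:d.shape[1]:step]
    w=world(ci,np.stack([u.ravel(),v.ravel()],1),d[::step,::step].ravel())
    return w.reshape(u.shape+(3,))
def project(ci,P):
    P=np.atleast_2d(P); R=np.array(ci["attitude"]); c=(P-np.array(ci["xyz"]))@R
    n=c[:,:2]/c[:,2:]; r2=(n**2).sum(1,keepdims=True); n=n*(1+ci["k1"]*r2)
    K=np.array(ci["mtx"]); return n*[K[0,0],K[1,1]]+[K[0,2],K[1,2]]
def load(n):
    z=np.load(f"pics/{n}.npz"); ci={k:z[k] for k in z}; ci["k1"]=float(ci["k1"])
    return cv2.imread(f"pics/{n}.png")[:,:,::-1],np.load(f"pics/{n}.npy"),ci
def snap(cam,n):
    ci=optics.camera_info(cam); p,d=optics.snapshot(cam)
    cv2.imwrite(f"pics/{n}.png",p[:,:,::-1]); np.save(f"pics/{n}.npy",d); np.savez(f"pics/{n}.npz",**ci)
    return p,d,ci
E
python3 - <<'E'
from h import *
for n in ["top0","scene0"]:
    p,d,ci=load(n); W=cloud(ci,d)
    z=W[...,2]; print(n, np.percentile(z[d>0],[5,50]))
    hsv=cv2.cvtColor(p,cv2.COLOR_RGB2HSV)
    red=((hsv[...,0]<6)|(hsv[...,0]>174))&(hsv[...,1]>200)&(hsv[...,2]>120)
    k,l,st,ce=cv2.connectedComponentsWithStats(red.astype(np.uint8))
    for i in range(1,k):
        if st[i,4]<15: continue
        w=W[l==i]; print(st[i],ce[i].round(1),np.median(w,0).round(3),w.min(0).round(3),w.max(0).round(3))
p,d,ci=load("top0"); W=cloud(ci,d)
c=p[150:290,140:460]; c=cv2.resize(c,None,fx=2.5,fy=2.5,interpolation=cv2.INTER_CUBIC); cv2.imwrite("pics/topz.png",c[:,:,::-1])
p,d,ci=load("scene0")
c=p[140:300,140:440]; c=cv2.resize(c,None,fx=2.6,fy=2.6,interpolation=cv2.INTER_CUBIC); cv2.imwrite("pics/scenez.png",c[:,:,::-1])
E
```

```text
top0 [-7.52603430e-01  4.56934013e-04]
[166 186  40  17 362] [185.7 193.2] [0.56  0.244 0.154] [0.541 0.196 0.138] [0.581 0.295 0.164]
[114 219  23  14 118] [125.3 225.6] [0.493 0.438 0.014] [ 0.294 -0.01  -0.001] [0.514 0.472 1.346]
[185 311  24  12 128] [196.8 316.2] [0.253 0.222 0.013] [ 0.238 -0.01  -0.003] [0.294 0.257 1.346]
scene0 [-7.52247926e-01 -7.07870771e-04]
[333 155   8   5  21] [336.5 157.6] [0.25  0.202 0.012] [0.239 0.191 0.003] [0.257 0.215 0.016]
[357 208   7   5  16] [360.4 210.2] [0.559 0.234 0.153] [0.547 0.224 0.143] [0.569 0.241 0.159]
[364 208  15   8  45] [371.3 211.5] [0.564 0.264 0.154] [0.549 0.243 0.147] [0.573 0.286 0.16 ]
[348 212   8   5  23] [350.9 214. ] [0.574 0.205 0.154] [0.568 0.197 0.149] [0.58  0.217 0.16 ]
[404 217   6   7  18] [406.2 220.3] [0.506 0.417 0.011] [ 0.484  0.41  -0.003] [0.514 0.431 0.014]
```

View pics/topz.png

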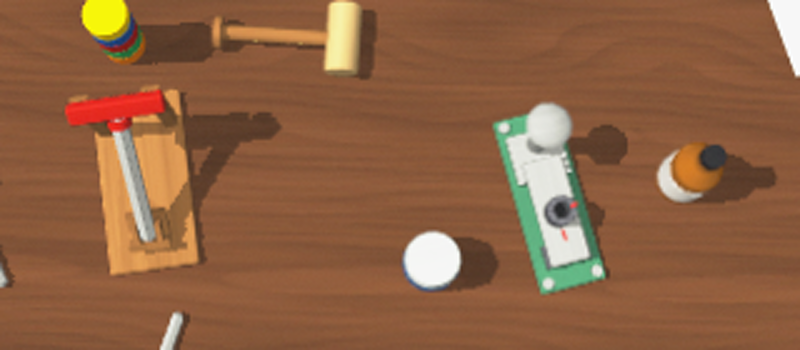

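View pics/scenez.png

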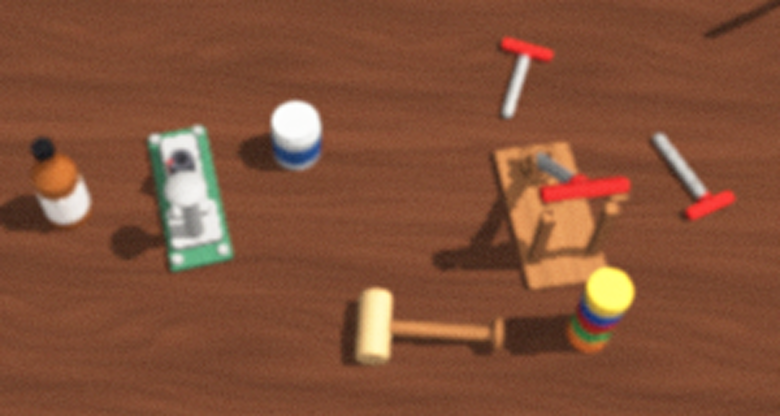

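```bash
python3 - <<'E'
from h import *
p,d,ci=load("top0"); W=cloud(ci,d)
def at(u,v): return W[v,u].round(3)
for nm,u,v in [("screw",364,234),("strapmark",366,244),("headline",369,231),("stake",359,200),("bottle",417,214),("tin",313,254),("tower",182,156),("mallethead",277,164),("malletend",228,163),("barL",171,193),("barR",202,190),("tip",200,244),("shankmid",193,222)]:
    print(nm,at(u,v))
# crossbar PCA
hsv=cv2.cvtColor(p,cv2.COLOR_RGB2HSV)
red=((hsv[...,0]<6)|(hsv[...,0]>174))&(hsv[...,1]>200)&(hsv[...,2]>120)
red[:, :160]=0; red[205:]=0
w=W[red]; w=w[w[:,2]>0.14]
c=w.mean(0); u,s,vt=np.linalg.svd(w-c); print("bar",c,vt[0],np.ptp((w-c)@vt[0]))
# grey shank
R=W[200:250,180:210]; m=(R[...,2]>0.03)&(hsv[200:250,180:210,1]<60)
w=R[m]; c=w.mean(0); u,s,vt=np.linalg.svd(w-c); print("shank",len(w),c,vt[0])
def circ(box,zmin,zmax):
    a=W[box[1]:box[3],box[0]:box[2]].reshape(-1,3); a=a[(a[:,2]>zmin)&(a[:,2]<zmax)]
    print(len(a),a.min(0).round(3),a.max(0).round(3),((a.min(0)+a.max(0))/2).round(3))
circ((300,240,330,270),.06,.08);circ((400,200,435,235),.02,.17);circ((345,185,375,215),.12,.15);circ((350,220,380,250),.055,.07)
circ((170,145,200,175),.11,.13)
E
```

```text
screw [ 0.485 -0.224  0.04 ]
strapmark [ 0.458 -0.23   0.036]
headline [ 0.49  -0.233  0.064]
stake [ 0.294 -0.01   1.346]
bottle [ 0.529 -0.35   0.116]
tin [ 0.424 -0.084  0.072]
tower [0.668 0.268 0.122]
mallethead [0.676 0.018 0.038]
malletend [0.676 0.156 0.035]
barL [0.559 0.281 0.158]
barR [0.568 0.202 0.162]
tip [0.446 0.22  0.04 ]
shankmid [0.497 0.233 0.091]
bar [0.56003905 0.24412035 0.15380962] [-1.78581997e-01  9.83924914e-01  4.84332283e-04] 0.09878355008121897
shank 292 [0.49176756 0.23020056 0.09526471] [-0.08881235 -0.16789176  0.98179668]
362 [ 0.398 -0.114  0.06 ] [ 0.453 -0.056  0.079] [ 0.426 -0.085  0.07 ]
473 [ 0.5   -0.385  0.021] [ 0.552 -0.336  0.155] [ 0.526 -0.36   0.088]
248 [ 0.539 -0.22   0.12 ] [ 0.585 -0.176  0.136] [ 0.562 -0.198  0.128]
83 [ 0.468 -0.237  0.055] [ 0.498 -0.204  0.067] [ 0.483 -0.221  0.061]
263 [0.645 0.246 0.11 ] [0.694 0.293 0.128] [0.67  0.27  0.119]
```

Call:
drive_tool(
  motion=[
    {"hand": 1, "x": 1.9, "y": 4.5, "z": 0, "rz": -0.035},
    {"hand": 1, "x": 1.9, "y": 4.5, "z": 0, "rz": -0.035},
    {"hand": 1, "x": 1.9, "y": 4.5, "z": 0, "rz": -0.035},
    {"hand": 1, "x": 1.9, "y": 4.5, "z": 0, "rz": -0.035},
    {"hand": 1, "x": 1.9, "y": 4.5, "z": 0, "rz": -0.035},
    {"hand": 1, "x": 1.9, "y": 4.5, "z": -2, "rz": -0.035},
    {"hand": 1, "x": 1.9, "y": 4.5, "z": -2, "rz": -0.035},
    {"hand": 1, "x": 1.9, "y": 4.5, "z": -2, "rz": -0.035},
    {"hand": 1},
  ],
)

```text
validation failed for argument at $.mo...
```

Call:
drive_tool(
  motion=[
    {"hand": 1, "x": 1.9, "y": 4.5, "z": 0, "rx": 0, "ry": 0, "rz": -0.035},
    {"hand": 1, "x": 1.9, "y": 4.5, "z": 0, "rx": 0, "ry": 0, "rz": -0.035},
    {"hand": 1, "x": 1.9, "y": 4.5, "z": 0, "rx": 0, "ry": 0, "rz": -0.035},
    {"hand": 1, "x": 1.9, "y": 4.5, "z": 0, "rx": 0, "ry": 0, "rz": -0.035},
    {"hand": 1, "x": 1.9, "y": 4.5, "z": 0, "rx": 0, "ry": 0, "rz": -0.035},
    {"hand": 1, "x": 1.9, "y": 4.5, "z": -2, "rx": 0, "ry": 0, "rz": -0.035},
    {"hand": 1, "x": 1.9, "y": 4.5, "z": -2, "rx": 0, "ry": 0, "rz": -0.035},
    {"hand": 1, "x": 1.9, "y": 4.5, "z": -2, "rx": 0, "ry": 0, "rz": -0.035},
    {"hand": 1, "x": 0, "y": 0, "z": 0, "rx": 0, "ry": 0, "rz": 0},
  ],
)

```text
t: 1.27
tool_pos: [0.4426, -0.2095, 0.1335]
tool_rot: [[0.0, 0.17, -0.985], [0.002, -0.985, -0.17], [-1.0, -0.002, -0.0]]
contact_force: [-0.4, -1.0, -0.5]
opening: 0.0919
```

```bash
python3 - <<'E'
from h import *
s=manip.read_state(); print(s["joint_positions"])
p,d,ci=snap("wrist","w1")
print(project(ci,[[0.483,-0.221,0.062]]))
E
```

```text
[ 49.32654562  17.92831174 -31.53558515 114.70257888  11.89195608
  50.52778414 -68.78352129]
[[306.00194356 156.61466933]]
```

View pics/w1.png

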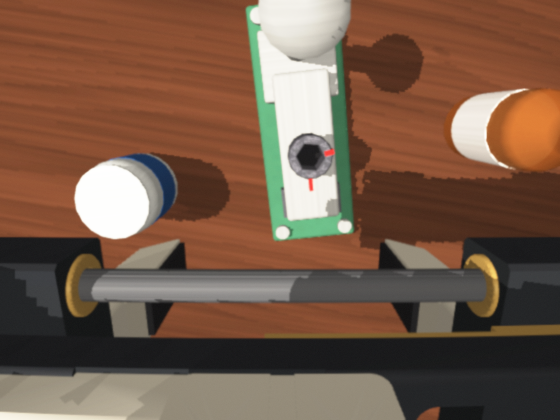

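The socket is at about (310,156), with the head's red line at (329,153) and the strap's at (311,185). The tin is lower left and the bottle on the right.

```bash
python3 - <<'E'
from h import *
p,d,ci=load("w1")
# rectify onto plane z=0.062 : 0.1mm... 10 px/mm
c=np.array([0.483,-0.221]); N=600; s=0.00008
jj,ii=np.meshgrid(np.arange(N),np.arange(N))
# image right = -y world, up = +x world
X=c[0]-(ii-N/2)*s; Y=c[1]-(jj-N/2)*s
uv=project(ci,np.stack([X.ravel(),Y.ravel(),np.full(X.size,0.062)],1)).reshape(N,N,2).astype(np.float32)
o=cv2.remap(p,uv[...,0],uv[...,1],cv2.INTER_CUBIC)
cv2.imwrite("pics/sock1.png",o[:,:,::-1])
E
```

```text
(no output)
```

View pics/sock1.png

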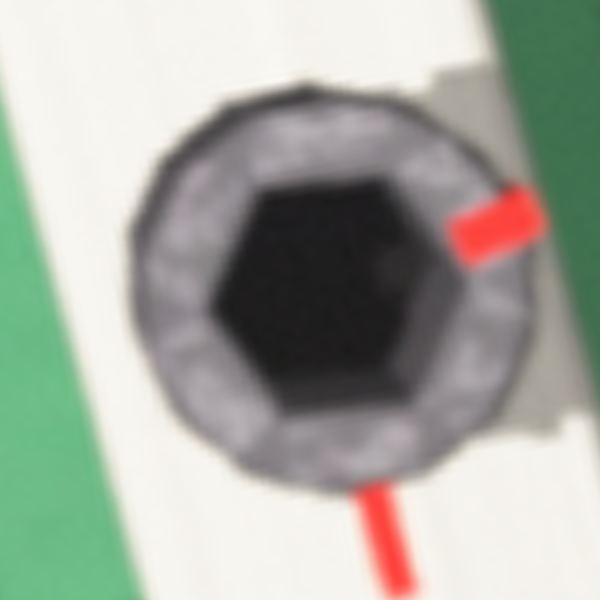

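```bash
python3 - <<'E'
from h import *
def T(al,a,d,th):
    ca,sa,c,s=np.cos(al),np.sin(al),np.cos(th),np.sin(th)
    return np.array([[c,-s,0,a],[s*ca,c*ca,-sa,-d*sa],[s*sa,c*sa,ca,d*ca],[0,0,0,1]])
h=np.pi/2
DH=[(0,0,.267),(-h,0,0),(h,0,.293),(h,.0525,0),(h,.0775,.3425),(h,0,0),(-h,.076,.097)]
def fk(q):
    M=np.eye(4)
    for (al,a,d),t in zip(DH,np.radians(q)): M=M@T(al,a,d,t)
    return M
s=manip.read_state()
for q,p,R in [([78.5636,28.7551,-24.4555,88.891,12.652,65.2187,-12.0511],[.2898,-.581,.1965],np.array([[-0.0008, 0.4465, -0.8948], [0.0018, -0.8948, -0.4465], [-1.0, -0.0019, -0.0001]])),(s["joint_positions"],s["tool_pos"],s["tool_rot"])]:
    M=fk(q); print(M.round(3)); print((M[:3,:3].T@R).round(3),(M[:3,:3].T@(np.array(p)-M[:3,3])).round(4))
E
```

```text
[[ 0.453  0.891 -0.022  0.304]
 [ 0.891 -0.453 -0.033  0.505]
 [-0.04  -0.004 -0.999  0.312]
 [ 0.     0.     0.     1.   ]]
[[ 0.041 -0.595 -0.803]
 [ 0.003  0.804 -0.595]
 [ 0.999  0.022  0.034]] [-0.969   0.4802  0.1525]
[[-0.108  0.718  0.688  0.522]
 [ 0.943 -0.144  0.299  0.255]
 [ 0.314  0.681 -0.661  0.654]
 [ 0.     0.     0.     1.   ]]
[[-0.313 -0.948 -0.052]
 [-0.681  0.262 -0.684]
 [ 0.662 -0.179 -0.728]] [-0.5956 -0.3443  0.1497]
```

```bash
cat > fk.py <<'E'
import numpy as np
h=np.pi/2
DH=[(0,0,.267),(-h,0,0),(h,0,.293),(h,.0525,0),(h,.0775,.3425),(h,0,0),(-h,.076,.097)]
def T(al,a,d,th):
    ca,sa,c,s=np.cos(al),np.sin(al),np.cos(th),np.sin(th)
    return np.array([[c,-s,0,a],[s*ca,c*ca,-sa,-d*sa],[s*sa,c*sa,ca,d*ca],[0,0,0,1]])
E
python3 - <<'E'
from fk import *
from h import *
import itertools
s=manip.read_state()
S=[([78.5636,28.7551,-24.4555,88.891,12.652,65.2187,-12.0511],np.array([.2898,-.581,.1965]),np.array([[-0.0008, 0.4465, -0.8948], [0.0018, -0.8948, -0.4465], [-1.0, -0.0019, -0.0001]])),(s["joint_positions"],s["tool_pos"],s["tool_rot"])]
res=[]
for sg in itertools.product([1,-1],repeat=6):
  for k3,k5 in itertools.product(range(0,4),repeat=2):
   for k4,k6,k2 in itertools.product([0,1,2,3],[0,1,2,3],[0,1,3]):
    off=np.array([0,k2,k3,k4,k5,k6,0])*90
    sgn=np.array(list(sg)+[1])
    for s7 in (1,):
        Q=[]
        for q,p,R in S:
            M=np.eye(4)
            for (al,a,d),t in zip(DH,np.radians(np.array(q)*sgn+off)): M=M@T(al,a,d,t)
            # tool axis x should be +-z7: R[:,0] vs M[:,2], up to base yaw
            Q.append((M,R))
        # rotation consistency
        A=[M[:3,:3].T for M,R in Q]
        # tool-down check (base yaw independent)
        e=sum(1-abs(M[2,2]) for M,R in Q)
        r=[abs(np.hypot(*(M[:2,3]))-np.hypot(*x[1][:2])) for (M,R),x in zip(Q,S)]
        res.append((e,sum(r),sgn.tolist(),off.tolist()))
res.sort(key=lambda t:t[0]+t[1])
for r in res[:14]: print(r)
E
```

```text
(np.float64(2.084849120675969e-06), np.float64(0.07778083959632187), [1, 1, -1, -1, -1, -1, 1], [0, 0, 0, 180, 180, 180, 0])
(np.float64(2.0848491207869913e-06), np.float64(0.07778083959632187), [1, -1, -1, -1, -1, -1, 1], [0, 0, 180, 180, 180, 180, 0])
(np.float64(2.0848491207869913e-06), np.float64(0.07778083959632187), [-1, 1, 1, -1, 1, -1, 1], [0, 0, 0, 180, 180, 180, 0])
(np.float64(2.084849120675969e-06), np.float64(0.07778083959632198), [-1, 1, -1, -1, -1, -1, 1], [0, 0, 0, 180, 180, 180, 0])
(np.float64(2.0848491207869913e-06), np.float64(0.07778083959632198), [1, 1, 1, -1, 1, -1, 1], [0, 0, 0, 180, 180, 180, 0])
(np.float64(2.0848491207869913e-06), np.float64(0.07778083959632198), [1, -1, 1, -1, 1, -1, 1], [0, 0, 180, 180, 180, 180, 0])
(np.float64(2.0848491207869913e-06), np.float64(0.07778083959632198), [-1, -1, 1, -1, 1, -1, 1], [0, 0, 180, 180, 180, 180, 0])
(np.float64(2.0848491207869913e-06), np.float64(0.0777808395963221), [-1, -1, -1, -1, -1, -1, 1], [0, 0, 180, 180, 180, 180, 0])
(np.float64(2.084849120675969e-06), np.float64(0.07822375687418304), [1, 1, 1, -1, 1, 1, 1], [0, 0, 0, 180, 0, 0, 0])
(np.float64(2.084849120675969e-06), np.float64(0.07822375687418304), [-1, 1, -1, -1, -1, 1, 1], [0, 0, 0, 180, 0, 0, 0])
(np.float64(2.084849120675969e-06), np.float64(0.07822375687418315), [1, 1, -1, -1, -1, 1, 1], [0, 0, 0, 180, 0, 0, 0])
(np.float64(2.084849120675969e-06), np.float64(0.07822375687418315), [1, -1, 1, -1, 1, 1, 1], [0, 0, 180, 180, 0, 0, 0])
(np.float64(2.084849120675969e-06), np.float64(0.07822375687418315), [1, -1, -1, -1, -1, 1, 1], [0, 0, 180, 180, 0, 0, 0])
(np.float64(2.084849120675969e-06), np.float64(0.07822375687418315), [-1, 1, 1, -1, 1, 1, 1], [0, 0, 0, 180, 0, 0, 0])
```

Call:
drive_tool(
  motion=[
    {"hand": 1, "x": 0, "y": 3, "z": 4, "rx": 0, "ry": 0, "rz": 0},
    {"hand": 1, "x": 0, "y": 5, "z": 3, "rx": 0, "ry": 0, "rz": 0},
    {"hand": 1, "x": 0, "y": 5, "z": 2, "rx": 0, "ry": 0, "rz": 0},
    {"hand": 1, "x": 0, "y": 5, "z": 1, "rx": 0, "ry": 0, "rz": 0},
    {"hand": 1, "x": 0, "y": 5, "z": 0, "rx": 0, "ry": 0, "rz": 0},
    {"hand": 1, "x": 0, "y": 5, "z": 0, "rx": 0, "ry": 0, "rz": 0},
    {"hand": 1, "x": 0, "y": 5, "z": 0, "rx": 0, "ry": 0, "rz": 0},
    {"hand": 1, "x": 0, "y": 5, "z": 0, "rx": 0, "ry": 0, "rz": 0},
    {"hand": 1, "x": 0, "y": 5, "z": 0, "rx": 0, "ry": 0, "rz": 0},
    {"hand": 1, "x": 0, "y": 0, "z": 0, "rx": 0, "ry": 0, "rz": 0},
  ],
)

```text
t: 2.58
tool_pos: [0.446, 0.2143, 0.2428]
tool_rot: [[0.013, 0.14, -0.99], [-0.003, -0.99, -0.14], [-1.0, 0.005, -0.012]]
contact_force: [-0.8, 0.2, -0.6]
opening: 0.0916
```

```bash
python3 - <<'E'
from h import *
s=manip.read_state(); print(np.round(s["joint_positions"],2).tolist(), s["tool_pos"].round(4) if hasattr(s["tool_pos"],'round') else s["tool_pos"])
p,d,ci=snap("wrist","w2")
print(project(ci,[[.4967,.2325,.082],[.56,.244,.146],[.441,.2225,.0255]]))
E
```

```text
[16.14, 13.17, -51.62, 107.47, 12.08, 64.27, -121.89] [0.446  0.2143 0.2428]
[[268.60070589 133.04673996]
 [261.84506379  48.23645647]
 [272.40033645 181.74688374]]
```

View pics/w2.png

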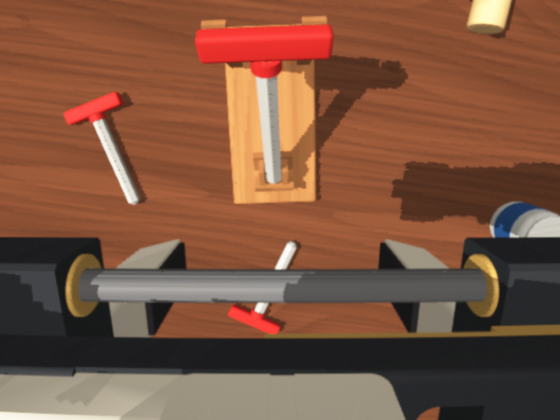

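The wrist view shows the large key: crossbar centre about (264,44), shank from (267,70) to (274,182) in the trough. The small decoys are at (95,110) and (255,320). Joint 7 is approaching its limit, so I'll fit the kinematics.

```bash
cat > samples.py <<'E'
import numpy as np
def A(*v): return np.array(v).reshape(3,3)
S=[([78.5636,28.7551,-24.4555,88.891,12.652,65.2187,-12.0511],[.2898,-.581,.1965],A(-0.0008, 0.4465, -0.8948,0.0018, -0.8948, -0.4465,-1.0, -0.0019, -0.0001)),
([49.32654562,17.92831174,-31.53558515,114.70257888,11.89195608,50.52778414,-68.78352129],[0.4426,-0.2095,0.1335],A(0.0, 0.17, -0.985, 0.002, -0.985, -0.17, -1.0, -0.002, -0.0)),
([16.14,13.17,-51.62,107.47,12.08,64.27,-121.89],[0.446,0.2143,0.2428],A(0.013,0.14,-0.99,-0.003,-0.99,-0.14,-1.0,0.005,-0.012))]
E
python3 - <<'E'
from fk import T,h
from samples import S
import numpy as np, itertools
from scipy.optimize import least_squares
def fkx(q,sg,off,L):
    d1,d3,a4,a5,d5,a6,d7=L[:7]
    DH=[(0,0,d1),(-h,0,0),(h,0,d3),(h,a4,0),(h,a5,d5),(h,0,0),(-h,a6,d7)]
    M=np.eye(4)
    for (al,a,d),t in zip(DH,np.radians(np.array(q)*sg+off)): M=M@T(al,a,d,t)
    return M
out=[]
for sg in itertools.product([1,-1],repeat=7):
  for off in ([0,0,0,180,180,180,0],[0,0,0,180,0,0,0],[0,0,180,180,180,180,0],[0,0,180,180,0,0,0]):
    sg_=np.array(sg)
    if max(1-abs(fkx(q,sg_,np.array(off),np.zeros(7))[2,2]) for q,p,R in S)>0.01: continue
    # yaw fit
    def angs():
        r=[]
        for q,p,R in S:
            M=fkx(q,sg_,np.array(off),np.zeros(7)); 
            if M[2,2]>0: return None
            r.append(np.angle((R[0,1]+1j*R[1,1])/(M[0,1]+1j*M[1,1])))
        return r
    r=angs()
    if r is None: continue
    spread=np.abs(np.angle(np.exp(1j*(np.array(r)-r[0])))).max()
    out.append((np.degrees(spread),sg,off,np.degrees(r[0])))
out.sort(key=lambda t:t[0])
for o in out[:8]: print(o)
E
```

```text
(np.float64(0.012530186062414041), (-1, 1, -1, 1, -1, -1, -1), [0, 0, 180, 180, 0, 0, 0], np.float64(-90.00131179601007))
(np.float64(0.012530186062414041), (-1, -1, -1, -1, -1, 1, -1), [0, 0, 180, 180, 0, 0, 0], np.float64(-90.00131179601006))
(np.float64(0.012530186062426764), (-1, 1, -1, -1, -1, 1, -1), [0, 0, 0, 180, 0, 0, 0], np.float64(89.99868820398994))
(np.float64(0.012530186062439486), (-1, -1, -1, 1, -1, -1, -1), [0, 0, 0, 180, 0, 0, 0], np.float64(89.99868820398994))
(np.float64(36.92720568004564), (1, 1, 1, 1, 1, -1, 1), [0, 0, 180, 180, 0, 0, 0], np.float64(143.03917106546714))
(np.float64(36.92720568004565), (1, -1, 1, 1, 1, -1, 1), [0, 0, 0, 180, 0, 0, 0], np.float64(-36.960828934532856))
(np.float64(36.92720568004566), (1, 1, 1, -1, 1, 1, 1), [0, 0, 0, 180, 0, 0, 0], np.float64(-36.96082893453284))
(np.float64(36.92720568004567), (1, -1, 1, -1, 1, 1, 1), [0, 0, 180, 180, 0, 0, 0], np.float64(143.03917106546717))
```

```bash
cat > arm.py <<'E'
import numpy as np
from fk import T,h
sg=np.array([-1,1,-1,-1,-1,1,-1]); off=np.array([0,0,0,180,0,0,0])
lo=np.array([-164.97,-17.58,-87.97,11.32,-80.73,10.89,-147.41]); hi=np.array([164.97,116.51,89.64,138.91,260.73,115.49,147.41])
def fkx(q,L,full=False):
    d1,d3,a4,a5,d5,a6,d7=L[:7]
    DH=[(0,0,d1),(-h,0,0),(h,0,d3),(h,a4,0),(h,a5,d5),(h,0,0),(-h,a6,d7)]
    M=np.eye(4)
    for (al,a,d),t in zip(DH,np.radians(np.array(q)*sg+off)): M=M@T(al,a,d,t)
    return M
E
python3 - <<'E'
from arm import *
from samples import S
from scipy.optimize import least_squares
for yaw in (0,180):
  Z=np.diag([np.cos(np.radians(yaw)),np.cos(np.radians(yaw)),1])
  for mask,x0 in ([1,1,0,0,1,0,1],[.3,.4,0,0,.4,0,.2]),([1,1,1,1,1,1,1],[.3,.4,0,0,.4,0,.2]):
    mask=np.array(mask,float)
    def f(L):
        r=[]
        for q,p,R in S: r+=list(Z@fkx(q,L*mask)[:3,3]-p)
        return np.array(r+list(1e-3*(L-np.array(x0))))
    s=least_squares(f,x0); print(yaw,(s.x*mask).round(4),np.abs(s.fun[:9]).max())
q=S[2][0]; M=fkx(q,np.zeros(7)); print((M[:3,:3].T@S[2][2]).round(3))
E
```

```text
0 [0.9547 0.5875 0.     0.     0.4323 0.     1.0987] 0.009925511618919136
0 [ 0.6568  0.5616 -0.0038  0.0432  0.4677 -0.0409  0.7964] 0.006241344758972617
180 [-0.7531 -0.6206  0.     -0.     -0.4111  0.     -1.3204] 0.10469408831043919
180 [-3.6038 -0.7071  0.3122  0.1156  0.1855 -0.8457 -4.5389] 0.03778823128119227
[[-0.  1. -0.]
 [-0.  0.  1.]
 [ 1.  0. -0.]]
```

```bash
cat > ik.py <<'E'
from arm import *
from scipy.optimize import least_squares
from scipy.spatial.transform import Rotation as Ro
L=np.array([0.6568,0.5616,-0.0038,0.0432,0.4677,-0.0409,0.7964])
P=np.array([[0,1,0],[0,0,1],[1,0,0.]])
def tool(q):
    M=fkx(q,L); return M[:3,3],M[:3,:3]@P
def Rt(head,down,flip=False):
    # tool x: heading head deg, 'down' deg below horizontal; y horizontal
    a,b=np.radians(head),np.radians(down)
    x=np.array([np.cos(a)*np.cos(b),np.sin(a)*np.cos(b),-np.sin(b)])
    y=np.array([np.sin(a),-np.cos(a),0]); 
    if flip: y=-y
    return np.column_stack([x,y,np.cross(x,y)])
def ik(p,R,q0,w=0.002):
    def f(q):
        pp,RR=tool(q); return np.concatenate([(pp-p)*10,Ro.from_matrix(RR.T@R).as_rotvec()*3,w*(q-q0)/10])
    s=least_squares(f,np.clip(q0,lo+.1,hi-.1),bounds=(lo,hi)); 
    return s.x,np.abs(s.fun[:6]).max()
E
python3 - <<'E'
from ik import *
rng=np.random.default_rng(0)
def explore(name,p,R):
    sols=[]
    for i in range(25):
        q0=rng.uniform(lo,hi) if i else np.array([16.14,13.17,-51.62,107.47,12.08,64.27,-121.89])
        q,e=ik(np.array(p),R,q0,1e-4)
        if e<.02: sols.append(q)
    print(name,len(sols)); 
    for q in sols[:7]: print("   ",q.round(0).tolist(), "margin",np.minimum(q-lo,hi-q).min().round(0))
km=np.array([.4967,.2325,.082]); go=.019
for t in (70,45):
  for fl in (0,1):
    R=Rt(10.3,t,fl); explore(f"grasp {t} {fl}",km+R[:,0]*go,R)
so=np.array([.483,-.221,.038+.08])
for t in (25,0):
  for hd in (-25.6,34.4):
   R=Rt(hd,t,0); explore(f"upright {t} {hd}",so+R[:,0]*go,R)
E
```

```text
grasp 70 0 0
grasp 70 1 0
grasp 45 0 0
grasp 45 1 0
upright 25 -25.6 0
upright 25 34.4 10
    [137.0, 93.0, -65.0, 101.0, 24.0, 61.0, 15.0] margin 23.0
    [80.0, 74.0, 29.0, 103.0, -61.0, 92.0, 100.0] margin 20.0
    [85.0, 71.0, 22.0, 103.0, -56.0, 86.0, 96.0] margin 24.0
    [122.0, 75.0, -34.0, 100.0, -13.0, 58.0, 52.0] margin 39.0
    [87.0, 71.0, 18.0, 102.0, -55.0, 83.0, 94.0] margin 26.0
    [105.0, 69.0, -8.0, 101.0, -37.0, 68.0, 77.0] margin 38.0
    [122.0, 75.0, -34.0, 100.0, -13.0, 58.0, 53.0] margin 39.0
upright 0 -25.6 12
    [-121.0, 117.0, -20.0, 112.0, 45.0, 64.0, 43.0] margin 0.0
    [-141.0, 112.0, -8.0, 111.0, 21.0, 51.0, 68.0] margin 4.0
    [-121.0, 116.0, -20.0, 112.0, 45.0, 64.0, 43.0] margin 0.0
    [-121.0, 116.0, -20.0, 112.0, 45.0, 64.0, 43.0] margin 0.0
    [-121.0, 117.0, -20.0, 112.0, 45.0, 64.0, 43.0] margin 0.0
    [-121.0, 116.0, -20.0, 112.0, 45.0, 64.0, 43.0] margin 0.0
    [-121.0, 117.0, -20.0, 112.0, 45.0, 64.0, 43.0] margin 0.0
upright 0 34.4 7
    [129.0, 116.0, -55.0, 64.0, 11.0, 87.0, 42.0] margin 0.0
    [95.0, 105.0, 15.0, 65.0, -56.0, 107.0, 90.0] margin 9.0
    [110.0, 104.0, -12.0, 64.0, -32.0, 93.0, 75.0] margin 12.0
    [129.0, 116.0, -54.0, 64.0, 10.0, 87.0, 42.0] margin 0.0
    [129.0, 117.0, -55.0, 64.0, 11.0, 87.0, 42.0] margin 0.0
    [124.0, 111.0, -41.0, 64.0, -3.0, 87.0, 52.0] margin 5.0
    [100.0, 104.0, 5.0, 65.0, -48.0, 101.0, 85.0] margin 13.0
```

Call:
drive_tool(
  motion=[
    {"hand": 1, "x": 0, "y": 0, "z": 1, "rx": 0.03, "ry": -0.17, "rz": 0},
    {"hand": 1, "x": 0, "y": 0, "z": 0, "rx": 0, "ry": 0, "rz": 0},
  ],
)

```text
t: 2.88
tool_pos: [0.4472, 0.2068, 0.25]
tool_rot: [[0.179, 0.13, -0.975], [0.024, -0.991, -0.128], [-0.984, -0.0, -0.18]]
contact_force: [1.3, -0.2, -0.7]
opening: 0.0917
```

```bash
python3 - <<'E'
from h import *
s=manip.read_state(); 
def dump(s): open("samp.txt","a").write(repr((np.array(s["joint_positions"]).tolist(),np.array(s["tool_pos"]).tolist(),np.array(s["tool_rot"]).tolist()))+"\n")
dump(s); print(np.round(s["joint_positions"],1),s["tool_pos"])
p,d,ci=load("w2"); W=cloud(ci,d)
hsv=cv2.cvtColor(p,cv2.COLOR_RGB2HSV)
sh=W[75:178,245:290]; m=(hsv[75:178,245:290,1]<70)&(sh[...,2]>.03)
w=sh[m]; print(len(w),w.mean(0))
# fit 45deg line: heading via regress y on x
A=np.polyfit(w[:,0],w[:,1],1); B=np.polyfit(w[:,0],w[:,2],1); print("heading",np.degrees(np.arctan(A[0])),"slope",np.degrees(np.arctan(B[0]*np.cos(np.arctan(A[0])))))
print("y at x=.4967",np.polyval(A,.4967),"z",np.polyval(B,.4967))
red=((hsv[...,0]<6)|(hsv[...,0]>174))&(hsv[...,1]>200)
red[65:]=0; w=W[red]; w=w[(w[:,2]>.13)]; c=w.mean(0); u,sv,vt=np.linalg.svd(w-c); print("bar",c,w.min(0),w.max(0),vt[0],"head",np.degrees(np.arctan2(-vt[0][0],vt[0][1])))
E
```

```text
[  20.7    3.2  -53.   115.2    8.5   53.7 -119. ] [0.44716449 0.20676063 0.24995755]
1758 [0.50170857 0.23180428 0.09551718]
heading 9.725380801518078 slope 45.162744959926506
y at x=.4967 0.23094587132966626 z 0.09040663672424898
bar [0.56038243 0.24152523 0.15344503] [0.50861988 0.19299543 0.1390098 ] [0.5815354  0.291803   0.43103419] [-0.1702176   0.98514476 -0.0227107 ] head 9.803024237306072
```

```bash
cat > fit.py <<'E'
from arm import *
import arm
from samples import S
import ast
from scipy.optimize import least_squares
SS=list(S)+[(a,b,np.array(c)) for a,b,c in map(ast.literal_eval,open("samp.txt"))]
def fk10(q,L):
    d1,d3,a4,a5,d5,a6,d7,d2,d4,d6=L
    DH=[(0,0,d1),(-h,0,d2),(h,0,d3),(h,a4,d4),(h,a5,d5),(h,0,d6),(-h,a6,d7)]
    M=np.eye(4)
    for (al,a,d),t in zip(DH,np.radians(np.array(q)*sg+off)): M=M@T(al,a,d,t)
    return M
x0=np.array([.36,.4,0,0,.4,0,.3,0,0,0])
if __name__=="__main__":
  for mask in ([1,1,0,0,1,0,1,0,0,0],[1,1,1,1,1,1,1,0,0,0],[1]*10):
    mask=np.array(mask,float)
    def f(L):
        r=[]
        for q,p,R in SS: r+=list(fk10(q,L*mask)[:3,3]-p)
        return np.array(r+list(2e-3*(L-x0)))
    s=least_squares(f,x0); print((s.x*mask).round(4),np.abs(s.fun[:3*len(SS)]).max().round(4))
E
python3 fit.py
```

```text
[0.3861 0.5922 0.     0.     0.4309 0.     0.5364 0.     0.     0.    ] 0.01
[ 0.3545  0.5658  0.0045  0.0433  0.4724 -0.0544  0.4932  0.      0.
  0.    ] 0.0065
[ 3.467e-01  5.053e-01  0.000e+00 -2.000e-04  4.706e-01  4.000e-04
  3.927e-01 -1.510e-02  1.110e-02 -8.000e-04] 0.0
```

```bash
cat > ik.py <<'E'
from arm import *
from fit import fk10
from scipy.optimize import least_squares
from scipy.spatial.transform import Rotation as Ro
L=np.array([.3467,.5053,0,0,.4706,0,.3927,-.0151,.0111,-.0008])
P=np.array([[0,1,0],[0,0,1],[1,0,0.]])
def tool(q):
    M=fk10(q,L); return M[:3,3],M[:3,:3]@P
def Rt(head,down,flip=False):
    a,b=np.radians(head),np.radians(down)
    x=np.array([np.cos(a)*np.cos(b),np.sin(a)*np.cos(b),-np.sin(b)])
    y=np.array([np.sin(a),-np.cos(a),0]); 
    if flip: y=-y
    return np.column_stack([x,y,np.cross(x,y)])
def ik(p,R,q0,w=0.002):
    def f(q):
        pp,RR=tool(q); return np.concatenate([(pp-p)*10,Ro.from_matrix(RR.T@R).as_rotvec()*3,w*(q-q0)/10])
    s=least_squares(f,np.clip(q0,lo+.1,hi-.1),bounds=(lo,hi)); 
    return s.x,np.abs(s.fun[:6]).max()
E
cat > ex.py <<'E'
from ik import *
rng=np.random.default_rng(0)
def explore(name,p,R,n=25,show=6):
    sols=[]
    for i in range(n):
        q0=rng.uniform(lo,hi) if i else np.array([16.14,13.17,-51.62,107.47,12.08,64.27,-121.89])
        q,e=ik(np.array(p),R,q0,1e-4)
        if e<.02: sols.append(q)
    print(name,len(sols)); 
    sols.sort(key=lambda q:-np.minimum(q-lo,hi-q).min())
    for q in sols[:show]: print("   ",q.round(0).tolist(), "margin",np.minimum(q-lo,hi-q).min().round(0))
E
python3 - <<'E'
from ex import *
km=np.array([.498,.2315,.082]); go=.019
for t in (70,50):
  for fl in (0,1):
    R=Rt(9.8,t,fl); explore(f"grasp {t} {fl}",km+R[:,0]*go,R)
so=np.array([.483,-.221,.038+.08])
for t in (25,5):
  for fl in (0,1):
   for hd in (-25.6,34.4):
    R=Rt(hd,t,fl); explore(f"upright {t} {hd} {fl}",so+R[:,0]*go,R)
E
```

```text
grasp 70 0 13
    [-79.0, 30.0, 56.0, 129.0, -53.0, 22.0, -64.0] margin 10.0
    [-89.0, 43.0, 73.0, 129.0, -73.0, 36.0, -48.0] margin 8.0
    [-65.0, 23.0, 37.0, 128.0, -23.0, 16.0, -91.0] margin 5.0
    [-63.0, 22.0, 35.0, 128.0, -19.0, 15.0, -95.0] margin 4.0
    [-25.0, 19.0, -9.0, 127.0, 35.0, 19.0, -145.0] margin 2.0
    [-92.0, 54.0, 81.0, 129.0, -81.0, 47.0, -43.0] margin 0.0
grasp 70 1 14
    [13.0, 29.0, -54.0, 126.0, 67.0, 35.0, 9.0] margin 13.0
    [28.0, 49.0, -78.0, 126.0, 82.0, 57.0, 2.0] margin 10.0
    [-73.0, 26.0, 47.0, 128.0, -40.0, 18.0, 104.0] margin 7.0
    [-30.0, 19.0, -4.0, 127.0, 31.0, 18.0, 38.0] margin 7.0
    [-31.0, 19.0, -2.0, 127.0, 30.0, 17.0, 40.0] margin 7.0
    [-71.0, 25.0, 45.0, 128.0, -35.0, 17.0, 100.0] margin 6.0
grasp 50 0 0
grasp 50 1 0
upright 25 -25.6 0 0
upright 25 34.4 0 20
    [108.0, 62.0, -59.0, 122.0, -29.0, 31.0, 35.0] margin 17.0
    [106.0, 59.0, -55.0, 122.0, -37.0, 33.0, 42.0] margin 17.0
    [117.0, 81.0, -75.0, 122.0, 20.0, 30.0, -9.0] margin 13.0
    [75.0, 42.0, -17.0, 123.0, -72.0, 58.0, 69.0] margin 9.0
    [120.0, 96.0, 
[... 650 characters left out ...]
116.0, -5.0, 37.0, 27.0] margin 22.0
    [92.0, 64.0, -31.0, 117.0, -63.0, 61.0, 75.0] margin 18.0
    [126.0, 110.0, -78.0, 116.0, 29.0, 42.0, -4.0] margin 6.0
    [67.0, 57.0, -3.0, 118.0, -79.0, 84.0, 85.0] margin 1.0
    [127.0, 116.0, -82.0, 116.0, 39.0, 46.0, -12.0] margin 0.0
upright 5 -25.6 1 0
upright 5 34.4 1 7
    [95.0, 65.0, -35.0, 117.0, -60.0, 58.0, -107.0] margin 20.0
    [92.0, 63.0, -31.0, 117.0, -64.0, 62.0, -105.0] margin 17.0
    [91.0, 63.0, -30.0, 117.0, -64.0, 62.0, -104.0] margin 17.0
    [87.0, 61.0, -26.0, 117.0, -67.0, 66.0, -102.0] margin 13.0
    [79.0, 59.0, -16.0, 117.0, -73.0, 73.0, -99.0] margin 8.0
    [64.0, 57.0, 0.0, 118.0, -81.0, 86.0, -95.0] margin 0.0
```

```bash
python3 - <<'E'
from ex import *
go=.019
hv=np.array([np.cos(np.radians(9.8)),np.sin(np.radians(9.8)),1])*.7071
for th in (22,35):
  for s in (.08,.105):
    gp=np.array([.498,.2315,.082])+hv*(s-.08)
    R=Rt(9.8,45+th,0); explore(f"GRASP th{th} s{s}",gp+R[:,0]*go,R,15,3)
    for hd in (-25.6,34.4,94.4,154.4,-85.6,-145.6):
      R=Rt(hd,th,0); explore(f"upright th{th} s{s} az{hd}",np.array([.483,-.221,.038+s+.03])+R[:,0]*go,R,15,3)
E
```

```text
GRASP th22 s0.08 8
    [-79.0, 28.0, 54.0, 131.0, -56.0, 16.0, -61.0] margin 5.0
    [-92.0, 45.0, 75.0, 131.0, -81.0, 35.0, -42.0] margin 0.0
    [-67.0, 22.0, 38.0, 131.0, -24.0, 11.0, -91.0] margin 0.0
upright th22 s0.08 az-25.6 0
upright th22 s0.08 az34.4 7
    [113.0, 66.0, -65.0, 122.0, -22.0, 32.0, 28.0] margin 17.0
    [118.0, 78.0, -75.0, 122.0, 8.0, 31.0, 0.0] margin 13.0
    [119.0, 83.0, -79.0, 122.0, 21.0, 32.0, -11.0] margin 9.0
upright th22 s0.08 az94.4 7
    [80.0, 78.0, -67.0, 75.0, 7.0, 95.0, 23.0] margin 20.0
    [62.0, 61.0, -26.0, 76.0, -22.0, 98.0, 49.0] margin 18.0
    [58.0, 59.0, -20.0, 76.0, -26.0, 99.0, 52.0] margin 17.0
upright th22 s0.08 az154.4 0
upright th22 s0.08 az-85.6 9
    [2.0, 43.0, -24.0, 121.0, 78.0, 88.0, 105.0] margin 18.0
    [-13.0, 40.0, -7.0, 122.0, 72.0, 77.0, 107.0] margin 17.0
    [-23.0, 40.0, 5.0, 122.0, 68.0, 71.0, 109.0] margin 17.0
upright th22 s0.08 az-145.6 5
    [2.0, 58.0, -3.0, 76.0, 35.0, 108.0, 114.0] margin 7.0
    [9.0, 59.0, -15.0, 75.0, 41.0, 112.0, 109.0] margin 3.0
    [13.0, 60.0, -23.0, 75.0, 45.0, 115.0, 105.0] mar
[... 3016 characters left out ...]
argin 26.0
    [80.0, 67.0, -65.0, 81.0, 9.0, 89.0, 22.0] margin 23.0
upright th35 s0.105 az154.4 9
    [22.0, 57.0, 2.0, 62.0, -3.0, 115.0, 89.0] margin 0.0
    [22.0, 57.0, 2.0, 62.0, -3.0, 115.0, 89.0] margin 0.0
    [22.0, 57.0, 2.0, 62.0, -3.0, 115.0, 89.0] margin 0.0
upright th35 s0.105 az-85.6 8
    [30.0, 40.0, -54.0, 121.0, 80.0, 92.0, 115.0] margin 17.0
    [20.0, 34.0, -41.0, 122.0, 75.0, 83.0, 117.0] margin 17.0
    [12.0, 31.0, -30.0, 122.0, 72.0, 77.0, 118.0] margin 17.0
upright th35 s0.105 az-145.6 11
    [-9.0, 49.0, 16.0, 82.0, 21.0, 94.0, 125.0] margin 21.0
    [-6.0, 48.0, 11.0, 82.0, 24.0, 96.0, 122.0] margin 20.0
    [-2.0, 48.0, 6.0, 82.0, 26.0, 97.0, 120.0] margin 19.0
```

```bash
cat > sim.py <<'E'
from ik import *
def jac(q):
    p0,R0=tool(q); J=np.zeros((6,7))
    for i in range(7):
        dq=q.copy(); dq[i]+=.01; p,R=tool(dq)
        J[:3,i]=(p-p0)/.01; J[3:,i]=Ro.from_matrix(R@R0.T).as_rotvec()/.01
    return J
def go(q,p1,R1,n=40,k=0.0,rest=None):
    q=np.array(q,float); p0,R0=tool(q); rv=Ro.from_matrix(R1@R0.T).as_rotvec()
    for i in range(1,n+1):
        pt=p0+(p1-p0)*i/n; Rt_=Ro.from_rotvec(rv*i/n).as_matrix()@R0
        for _ in range(2):
            p,R=tool(q); e=np.concatenate([pt-p,Ro.from_matrix(Rt_@R.T).as_rotvec()])
            J=jac(q); W=np.diag([2,2,2,1,1,1.]);  Ji=np.linalg.pinv(W@J)
            dq=Ji@W@e
            if k and rest is not None: dq+= (np.eye(7)-Ji@W@J)@((rest-q)*k)
            q=np.clip(q+dq,lo,hi)
    p,R=tool(q); return q,np.linalg.norm(p-p1),np.degrees(Ro.from_matrix(R@R1.T).magnitude())
E
python3 - <<'E'
from sim import *
from fit import SS
for k,rest in ((0,None),(.02,(lo+hi)/2),(.02,np.array(SS[0][0]))):
    print(k)
    for i in range(3):
        q,a,b=go(SS[i][0],np.array(SS[i+1][1]),SS[i+1][2],20,k,rest); print(np.round(q,1),np.round(SS[i+1][0],1),a,b)
E
```

```text
0
[ 48.6  17.9 -30.8 114.7  11.6  50.5 -68.5] [ 49.3  17.9 -31.5 114.7  11.9  50.5 -68.8] 1.5467863808672716e-07 1.6730396377408707e-05
[  13.9   12.6  -48.9  107.5   11.2   64.1 -121.1] [  16.1   13.2  -51.6  107.5   12.1   64.3 -121.9] 4.6850635835434827e-07 3.1751359047348434e-05
[  20.     3.2  -52.3  115.2    8.5   53.6 -119. ] [  20.7    3.2  -53.   115.2    8.5   53.7 -119. ] 1.5523364742721788e-09 2.7058934256056008e-08
0.02
[ 35.6  16.  -15.4 115.1   5.4  49.6 -62.9] [ 49.3  17.9 -31.5 114.7  11.9  50.5 -68.8] 2.2039355454064236e-06 0.00031673880057173955
[  -0.9    9.9  -31.5  107.9    6.4   63.3 -116.8] [  16.1   13.2  -51.6  107.5   12.1   64.3 -121.9] 1.0220111297536174e-06 0.00020377273986156442
[   0.6    1.9  -32.2  115.6    6.5   53.4 -117.6] [  20.7    3.2  -53.   115.2    8.5   53.7 -119. ] 6.017853209398798e-07 7.831664226277825e-05
0.02
[ 48.8  17.9 -30.9 114.7  11.7  50.5 -68.6] [ 49.3  17.9 -31.5 114.7  11.9  50.5 -68.8] 1.5167718212174125e-07 1.6475011914013366e-05
[  15.1   12.9  -50.4  107.5   11.7   64.2 -121.5] [  16.1   13.2  -51.6  107.5   12.1   64.3 -121.9] 5.632320639313779e-07 5.971497174265738e-05
[  21.7    3.4  -54.1  115.2    8.8   53.7 -119.2] [  20.7    3.2  -53.   115.2    8.5   53.7 -119. ] 3.5055212730797526e-07 4.380641098795255e-05
```

```bash
python3 - <<'E'
from sim import *
from fit import SS
def mg(q): return np.minimum(q-lo,hi-q).min().round(0)
hv=np.array([np.cos(np.radians(9.8)),np.sin(np.radians(9.8)),1])*.7071
for th in (30,35):
 for s in (.09,.105):
  gp=np.array([.498,.2315,.082])+hv*(s-.08)
  R=Rt(9.8,45+th); pg=gp+R[:,0]*.019
  q=np.array(SS[3][0])
  print("th",th,"s",s)
  for nm,dz in (("hover",.1),("grasp",0),("lift",.12)):
    q,a,b=go(q,pg+[0,0,dz],R); print(nm,q.round(0),mg(q),round(a,3),round(b,1))
  for az in (34.4,94.4,-85.6,-25.6):
    q1=q.copy()
    for f,(nm,pp) in zip((.5,1,1),(("mid",[.5,0,.05]),("above",[.483,-.221,.05]),("seat",[.483,-.221,0]))):
      a0=9.8+(az-9.8)*f; R1=Rt(a0,th if f==1 else 45+th-22)
      q1,a,b=go(q1,np.array(pp)+[0,0,.038+s]+R1[:,0]*.019,R1); print("  ",az,nm,q1.round(0),mg(q1),round(a,3),round(b,1))
E
```

```text
th 30 s 0.09
hover [  11.   16.  -48.  117.   28.   42. -134.] 13.0 0.0 0.0
grasp [   2.   25.  -39.  121.   43.   32. -147.] 0.0 0.0 0.6
lift [  12.   14.  -49.  115.   25.   44. -131.] 16.0 0.0 0.0
   34.4 mid [ 76.   8. -67. 139. -64.  14.   3.] 0.0 0.002 0.1
   34.4 above [101.  42. -52. 123. -47.  40.  41.] 16.0 0.0 0.0
   34.4 seat [100.  49. -50. 123. -46.  36.  45.] 16.0 0.0 0.0
   94.4 mid [ 86.  34. -77. 127.  -1.  29. -21.] 11.0 0.0 0.0
   94.4 above [ 81.  73. -70.  79.  11.  93.  19.] 18.0 0.0 0.0
   94.4 seat [ 80.  76. -68.  79.  13.  91.  21.] 20.0 0.0 0.0
   -85.6 mid [ -96.   21.   79.  137.   36.   21. -147.] 0.0 0.015 33.9
   -85.6 above [ -72.   84.   87.  124.  -38.   40. -147.] 0.0 0.0 1.6
   -85.6 seat [ -72.   90.   84.  124.  -47.   40. -147.] 0.0 0.0 0.2
   -25.6 mid [  22.    0.  -35.  139.   82.   14. -147.] 0.0 0.056 40.4
   -25.6 above [  95.  110.  -88.  139.  145.  101. -147.] 0.0 0.235 28.1
   -25.6 seat [  97.  117.  -88.  139.  159.   98. -147.] 0.0 0.182 19.3
th 30 s 0.105
hover [  12.   16.  -49.  115.   27.   43. -133.] 15.0 0.0 0.0
grasp [   3.
[... 2227 characters left out ...]
6.  41.] 16.0 0.0 0.0
   34.4 seat [ 90.  37. -40. 123. -54.  41.  47.] 16.0 0.0 0.0
   94.4 mid [ 84.  28. -77. 125.  -3.  33. -24.] 11.0 0.0 0.0
   94.4 above [ 81.  68. -70.  81.  11.  91.  19.] 18.0 0.0 0.0
   94.4 seat [ 80.  71. -68.  82.  13.  88.  21.] 20.0 0.0 0.0
   -85.6 mid [ -38.    4.   14.  132.   48.   37. -147.] 0.0 0.0 41.6
   -85.6 above [ -70.   75.   88.  124.  -33.   39. -147.] 0.0 0.0 1.5
   -85.6 seat [ -70.   80.   84.  125.  -41.   38. -147.] 0.0 0.0 0.1
   -25.6 mid [  30.   -1.  -39.  138.   34.   15. -138.] 1.0 0.0 0.0
   -25.6 above [  52.    5.  -47.  139.  126.   34. -147.] 0.0 0.146 82.1
   -25.6 seat [  94.  110.  -88.  139.  143.  100. -147.] 0.0 0.201 24.7
```

Call:
drive_tool(
  motion=[
    {"hand": 0.7, "x": 3.6, "y": 1.4, "z": -2, "rx": 0, "ry": 0, "rz": 0.02},
    {"hand": 0.7, "x": 3.6, "y": 1.4, "z": -2, "rx": 0, "ry": 0, "rz": 0.02},
    {"hand": 0.7, "x": 0, "y": 0, "z": 0, "rx": 0, "ry": 0, "rz": 0},
  ],
)

```text
t: 3.25
tool_pos: [0.5265, 0.2245, 0.21]
tool_rot: [[0.182, 0.155, -0.971], [0.021, -0.988, -0.154], [-0.983, 0.008, -0.183]]
contact_force: [-0.6, 0.0, 0.3]
opening: 0.0671
```

```bash
cat >> h.py <<'E'
def st():
    s=manip.read_state()
    open("samp.txt","a").write(repr((np.array(s["joint_positions"]).tolist(),np.array(s["tool_pos"]).tolist(),np.array(s["tool_rot"]).tolist()))+"\n")
    R=np.array(s["tool_rot"]); x=R[:,0]
    print("t",round(s["t"],2),"q",np.round(s["joint_positions"],1).tolist(),"p",np.round(s["tool_pos"],4).tolist(),"down",np.degrees(np.arcsin(-x[2])).round(1),"azy",np.degrees(np.arctan2(R[1,1],R[0,1])).round(1),"yz",R[2,1].round(3),"F",np.round(s["contact_force"],1).tolist(),"M",np.round(s["torque"],2).tolist(),"op",round(float(s["opening"]),4))
    return s
E
python3 - <<'E'
from h import *
s=st(); R=np.array(s["tool_rot"]); print("need",np.array([.5187,.2351,.081])-s["tool_pos"], "rot", cv2.Rodrigues(__import__("ik").Rt(9.8,80)@R.T)[0].ravel())
p,d,ci=snap("wrist","w3")
E
```

```text
t 3.25 q [14.4, 17.8, -50.6, 108.6, 23.5, 52.6, -128.0] p [0.5265, 0.2245, 0.21] down 79.4 azy -81.1 yz 0.008 F [-0.6, 0.0, 0.3] M [0.01, 0.24, -0.03] op 0.0671
need [-0.00779516  0.01058251 -0.12898494] rot [0.00649061 0.0110974  0.01486584]
```

View pics/w3.png

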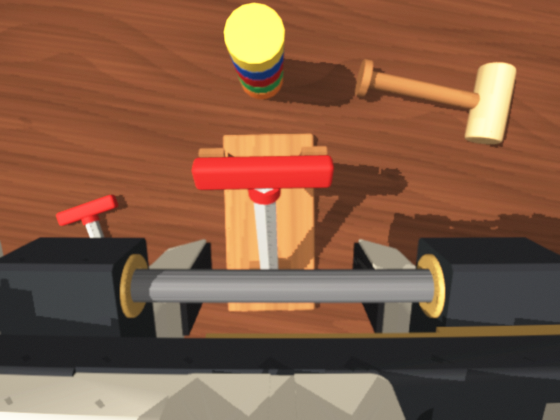

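The view shows the crossbar at about (263,172), with the shank running to (268,270) between the open fingers. It sits slightly left of their centre, matching the computed +1 cm y correction.

Call:
drive_tool(
  motion=[
    {"hand": 0.7, "x": -0.8, "y": 1.1, "z": -2.5, "rx": 0, "ry": 0.01, "rz": 0.015},
    {"hand": 0.7, "x": 0, "y": 0, "z": -4, "rx": 0, "ry": 0, "rz": 0},
    {"hand": 0.7, "x": 0, "y": 0, "z": -3.5, "rx": 0, "ry": 0, "rz": 0},
    {"hand": 0.7, "x": 0, "y": 0, "z": 0, "rx": 0, "ry": 0, "rz": 0},
  ],
)

```text
t: 3.8
tool_pos: [0.5202, 0.229, 0.1123]
tool_rot: [[0.177, 0.161, -0.971], [0.017, -0.987, -0.161], [-0.984, 0.012, -0.178]]
contact_force: [-0.1, 0.0, 0.7]
opening: 0.0641
```

```bash
python3 - <<'E'
from h import *
s=st(); R=np.array(s["tool_rot"]); print("need",np.array([.5187,.2351,.081])-s["tool_pos"], "rot", cv2.Rodrigues(__import__("ik").Rt(9.8,80)@R.T)[0].ravel())
p,d,ci=snap("wrist","w4")
E
```

```text
t 3.8 q [7.8, 25.1, -45.0, 114.0, 33.5, 43.1, -137.6] p [0.5202, 0.229, 0.1123] down 79.7 azy -80.7 yz 0.012 F [-0.1, 0.0, 0.7] M [-0.03, 0.23, -0.03] op 0.0641
need [-0.00151094  0.0060534  -0.0313121 ] rot [0.01093456 0.00625346 0.00883519]
```

View pics/w4.png

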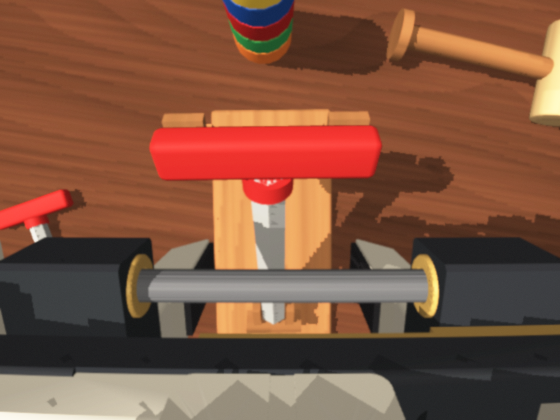

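Call:
drive_tool(
  motion=[
    {"hand": 0.7, "x": -0.2, "y": 0.6, "z": -1.6, "rx": 0.01, "ry": 0, "rz": 0.01},
    {"hand": 0.7, "x": 0, "y": 0, "z": -1.5, "rx": 0, "ry": 0, "rz": 0},
    {"hand": 0.7, "x": 0, "y": 0, "z": 0, "rx": 0, "ry": 0, "rz": 0},
  ],
)

```text
t: 4.22
tool_pos: [0.5224, 0.2363, 0.0853]
tool_rot: [[0.186, 0.17, -0.968], [0.032, -0.985, -0.167], [-0.982, 0.0, -0.189]]
contact_force: [0.4, 0.2, 0.2]
opening: 0.0641
```

```bash
python3 - <<'E'
from h import *
s=st(); R=np.array(s["tool_rot"]); print("need",np.array([.5187,.2351,.081])-s["tool_pos"], "rot", cv2.Rodrigues(__import__("ik").Rt(9.8,80)@R.T)[0].ravel())
p,d,ci=snap("wrist","w5")
E
```

```text
t 4.22 q [5.6, 27.4, -43.0, 115.1, 36.9, 39.5, -140.5] p [0.5224, 0.2363, 0.0853] down 79.1 azy -80.2 yz 0.0 F [0.4, 0.2, 0.2] M [0.03, 0.24, -0.05] op 0.0641
need [-0.00366729 -0.00119319 -0.00431479] rot [-0.00223032  0.015499    0.00017282]
```

View pics/w5.png

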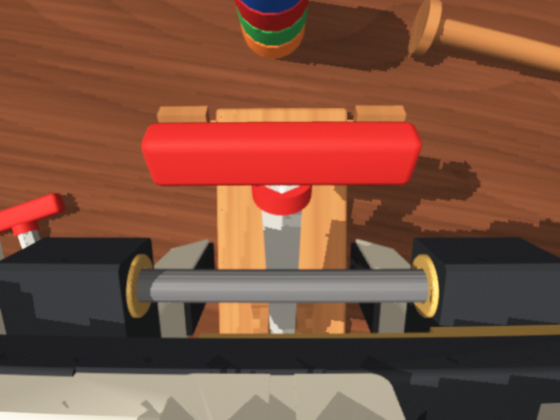

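Call:
drive_tool(
  motion=[
    {"hand": 0.7, "x": -0.4, "y": -0.1, "z": -0.4, "rx": 0, "ry": 0.015, "rz": 0},
    {"hand": 0, "x": 0, "y": 0, "z": 0, "rx": 0, "ry": 0, "rz": 0},
    {"hand": 0, "x": 0, "y": 0, "z": 0, "rx": 0, "ry": 0, "rz": 0},
    {"hand": 0, "x": 0, "y": 0, "z": 0, "rx": 0, "ry": 0, "rz": 0},
    {"hand": 0, "x": 0, "y": 0, "z": 0, "rx": 0, "ry": 0, "rz": 0},
    {"hand": 0, "x": 0, "y": 0, "z": 0, "rx": 0, "ry": 0, "rz": 0},
  ],
  squeeze=50,
)

```text
t: 5.03
tool_pos: [0.5194, 0.2363, 0.0829]
tool_rot: [[0.173, 0.17, -0.97], [0.033, -0.985, -0.167], [-0.984, -0.003, -0.176]]
contact_force: [-0.1, 0.4, -0.1]
opening: 0.0187
```

```bash
python3 - <<'E'
from h import *
s=st(); R=np.array(s["tool_rot"]); print("need",np.array([.5187,.2351,.081])-s["tool_pos"])
E
```

```text
t 5.03 q [6.0, 27.8, -43.2, 114.9, 36.3, 39.9, -139.9] p [0.5194, 0.2363, 0.0829] down 79.8 azy -80.2 yz -0.003 F [-0.1, 0.4, -0.1] M [0.01, 0.19, -0.02] op 0.0187
need [-0.00066043 -0.00118075 -0.00186177]
```

Call:
drive_tool(
  motion=[
    {"hand": 0, "x": 0, "y": 0, "z": 0, "rx": 0, "ry": 0, "rz": 0},
    {"hand": 0, "x": 0, "y": 0, "z": 0, "rx": 0, "ry": 0, "rz": 0},
    {"hand": 0, "x": 0, "y": 0, "z": 1.5, "rx": 0, "ry": 0, "rz": 0},
    {"hand": 0, "x": 0, "y": 0, "z": 1.5, "rx": 0, "ry": 0, "rz": 0},
    {"hand": 0, "x": 0, "y": 0, "z": 2, "rx": 0, "ry": 0, "rz": 0},
    {"hand": 0, "x": 0, "y": 0, "z": 0, "rx": 0, "ry": 0, "rz": 0},
  ],
)

```text
t: 5.78
tool_pos: [0.5187, 0.2367, 0.1372]
tool_rot: [[0.174, 0.171, -0.97], [0.032, -0.985, -0.168], [-0.984, -0.002, -0.177]]
contact_force: [0.8, 0.6, 0.1]
opening: 0.0005
```

```bash
python3 - <<'E'
from h import *
s=st()
p,d,ci=snap("wrist","w6"); p,d,ci=snap("scene","s6"); c=cv2.resize(p[110:290,270:470],None,fx=3.3,fy=3.3,interpolation=cv2.INTER_CUBIC); cv2.imwrite("pics/s6z.png",c[:,:,::-1])
E
```

```text
t 5.78 q [9.8, 23.4, -47.6, 112.7, 30.4, 45.3, -134.6] p [0.5187, 0.2367, 0.1372] down 79.8 azy -80.2 yz -0.002 F [0.8, 0.6, 0.1] M [-0.02, 0.21, -0.02] op 0.0005
```

View pics/w6.png

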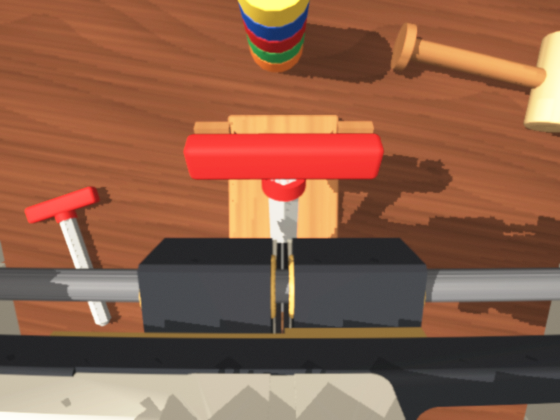

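View pics/s6z.png

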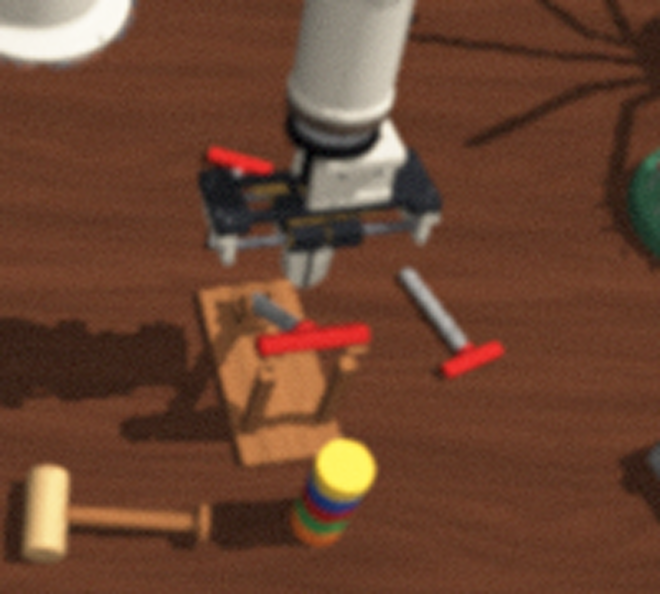

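Missed: the gripper is fully shut (opening 0.5 mm) and the key is still on its rest, with its crossbar at (284,156) in the wrist view. I'll re-measure the key before trying again.

```bash
python3 - <<'E'
from h import *
p,d,ci=snap("top","t6")
for n,box in (("top0",(180,200,210,248)),("t6",(180,200,210,248)),("w2",(245,75,290,178)),("w5",(262,208,305,266)),("w6",(262,195,305,236))):
    p,d,ci=load(n); W=cloud(ci,d); hsv=cv2.cvtColor(p,cv2.COLOR_RGB2HSV)
    a,b,c,e=box; w=W[b:e,a:c]; m=(hsv[b:e,a:c,1]<80)&(w[...,2]>.03)&(w[...,2]<.16); w=w[m]
    if len(w)<20: print(n,len(w)); continue
    A=np.polyfit(w[:,0],w[:,1],1); B=np.polyfit(w[:,0],w[:,2],1)
    print(n,len(w),"head",np.degrees(np.arctan(A[0])).round(1),"slope",np.degrees(np.arctan(B[0])).round(1),"at x=.5: y,z",np.polyval(A,.5).round(4),np.polyval(B,.5).round(4), np.percentile(w[:,2]-np.polyval(B,w[:,0]),[5,95]).round(4))
    red=((hsv[...,0]<6)|(hsv[...,0]>174))&(hsv[...,1]>200); w=W[red&(W[...,2]>.135)&(W[...,2]<.2)]; c=w.mean(0); u,sv,vt=np.linalg.svd(w-c)
    print("   bar",c.round(4),"head",np.degrees(np.arctan(-vt[0][0]/vt[0][1])).round(1))
p,d,ci=load("t6"); c=cv2.resize(p[150:290,140:300],None,fx=4,fy=4,interpolation=cv2.INTER_CUBIC); cv2.imwrite("pics/t6z.png",c[:,:,::-1])
E
```

```text
top0 301 head 9.2 slope 45.2 at x=.5: y,z 0.2331 0.0934 [-0.0078  0.0064]
   bar [0.56   0.2441 0.1537] head 10.3
t6 0
w2 1790 head 9.8 slope 45.4 at x=.5: y,z 0.2315 0.0927 [-0.004   0.0035]
   bar [0.5594 0.2414 0.1517] head 10.1
w5 1817 head 7.4 slope 45.1 at x=.5: y,z 0.2329 0.0934 [-0.004   0.0032]
   bar [0.5609 0.2416 0.1524] head 10.1
w6 978 head 5.0 slope 45.3 at x=.5: y,z 0.2343 0.0932 [-0.0042  0.0033]
   bar [0.5588 0.2397 0.1514] head 10.7
```

View pics/t6z.png

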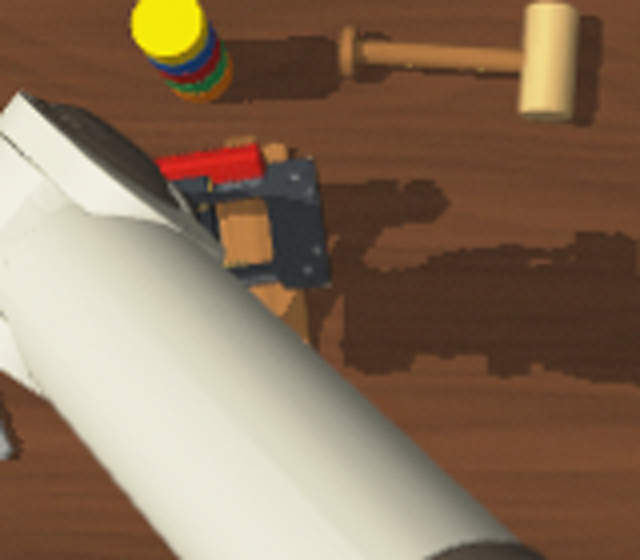

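```bash
python3 - <<'E'
from h import *
s=manip.read_state(); p0=np.array(s["tool_pos"]); R=np.array(s["tool_rot"])
for n in ("s6","w6"):
    p,d,ci=load(n); W=cloud(ci,d)
    pts=[p0,p0-R[:,0]*.0188,p0-R[:,0]*.066]; uv=project(ci,pts); print(n,uv.round(1).tolist())
    o=p[:,:,::-1].copy()
    z={}
    for q in uv: cv2.circle(o,(int(round(q[0])),int(round(q[1]))),2,(0,255,0),-1)
    if n=="s6": cv2.imwrite("pics/s6m.png",cv2.resize(o[130:250,310:430],None,fx=5,fy=5,interpolation=cv2.INTER_NEAREST))
    # nearest points of cloud around fingers in tool frame
    T=(W-p0)@R
    m=(np.abs(T[...,0]+.01)<.04)&(np.abs(T[...,1])<.05)&(np.abs(T[...,2])<.04)
    t=T[m]; print(len(t)); 
    if len(t): print("x fwd max",np.percentile(t[:,0],[50,95,99]), np.percentile(t[:,2],[1,99]))
E
```

```text
s6 [[358.6, 201.3], [359.5, 196.9], [362.0, 185.4]]
93
x fwd max [-0.00737872  0.02509627  0.0271158 ] [-0.03991191  0.00912375]
w6 [[282.0, 241.8], [282.0, 254.1], [281.9, 299.3]]
3357
x fwd max [-0.00410362  0.02298696  0.02660155] [-0.03984486  0.00720648]
```

View pics/s6m.png

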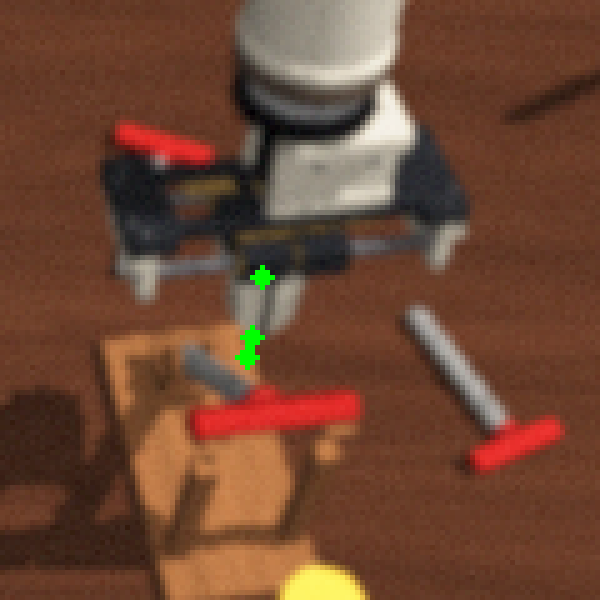

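```bash
python3 - <<'E'
from h import *
s=manip.read_state(); p0=np.array(s["tool_pos"]); R=np.array(s["tool_rot"])
p,d,ci=load("w6"); W=cloud(ci,d); T=(W-p0)@R
for v in range(225,340,8): print(v,[ (T[v,u]*1000).round(0).astype(int).tolist() for u in (276,280,284,288,330)])
p,d,ci=load("s6"); W=cloud(ci,d); T=(W-p0)@R
print("scene")
for v in range(180,206,2): print(v,[ (T[v,u]*1000).round(0).astype(int).tolist()+p[v,u].tolist() for u in (358,361,364,367)])
c=cv2.resize(load("w6")[0][200:350,200:360],None,fx=4,fy=4,interpolation=cv2.INTER_CUBIC); cv2.imwrite("pics/w6z.png",c[:,:,::-1])
E
```

```text
225 [[18, -4, -5], [17, -1, -5], [14, 1, -6], [17, 4, -5], [122, 44, 27]]
233 [[23, -4, 2], [21, -1, 2], [19, 1, 1], [23, 4, 2], [120, 44, 34]]
241 [[-34, -3, -12], [25, -1, 8], [26, 1, 9], [-34, 3, -12], [-106, 12, -38]]
249 [[-41, -3, -11], [-41, -1, -11], [-40, 1, -11], [-44, 3, -12], [-111, 11, -37]]
257 [[-49, -2, -11], [-49, -1, -11], [-48, 1, -10], [-53, 2, -12], [-116, 11, -37]]
265 [[-59, -2, -11], [-58, -1, -11], [-57, 1, -11], [-108, 2, -32], [-121, 10, -37]]
273 [[-113, -1, -32], [-111, 0, -31], [-112, 1, -32], [-113, 1, -32], [-121, 10, -36]]
281 [[-114, -1, -31], [-113, 0, -30], [-115, 1, -31], [-115, 1, -31], [-121, 10, -34]]
289 [[-116, -1, -30], [-116, 0, -30], [-115, 1, -29], [-115, 1, -29], [-121, 10, -32]]
297 [[-116, -1, -28], [-115, 0, -27], [-116, 1, -28], [-114, 1, -27], [-122, 10, -31]]
305 [[-78, -2, -4], [-79, -1, -5], [-79, 1, -5], [-110, 2, -22], [-121, 10, -29]]
313 [[-78, -2, -1], [-79, -1, -2], [-78, 1, -1], [-78, 2, -1], [-122, 10, -27]]
321 [[-78, -2, 2], [-78, -1, 2], [-78, 1, 2], [-78, 2, 2], [-121, 10, -25]]
329 [[-77, -2, 6], [-77, -1, 6], [-122,
[... 1039 characters left out ...]
 3, -12, 124, 120, 109], [-39, -8, -9, 133, 126, 111], [115, -86, 129, 132, 107, 91]]
196 [[104, -48, 115, 169, 123, 85], [-37, 2, -13, 114, 101, 86], [-33, -8, -11, 119, 96, 81], [115, -83, 121, 108, 66, 44]]
198 [[107, -46, 109, 175, 112, 65], [118, -61, 117, 103, 64, 45], [117, -71, 115, 97, 57, 37], [117, -81, 113, 100, 60, 37]]
200 [[108, -44, 101, 196, 129, 76], [115, -57, 106, 105, 58, 36], [117, -68, 106, 93, 52, 36], [116, -78, 104, 95, 56, 37]]
202 [[112, -43, 96, 198, 131, 76], [118, -55, 99, 126, 78, 50], [120, -67, 100, 96, 56, 38], [119, -76, 97, 93, 54, 36]]
204 [[111, -40, 86, 186, 130, 88], [113, -51, 86, 145, 90, 55], [123, -65, 93, 102, 60, 43], [120, -74, 89, 93, 53, 34]]
```

View pics/w6z.png

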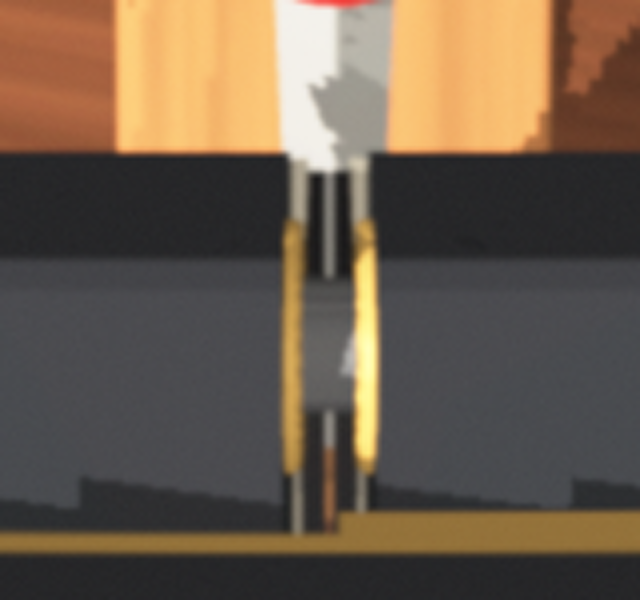

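The depth from both cameras puts the shut fingertips about 30 mm short of the reported TCP along the tool, so the fingers closed just above the shank. I'll measure this offset more finely.

```bash
python3 - <<'E'
from h import *
s=manip.read_state(); p0=np.array(s["tool_pos"]); R=np.array(s["tool_rot"])
p,d,ci=load("w6"); W=cloud(ci,d); T=(W-p0)@R
for v in range(232,246): print(v,[ (T[v,u]*1000).round(1).tolist() for u in (272,275,289,292)])
# same on start picture w1/w0: open fingers' tips, state known
p,d,ci=load("wrist0"); W=cloud(ci,d)
p0=np.array([.2898,-.581,.1965]);R=np.array([[-0.0008,0.4465,-0.8948],[0.0018,-0.8948,-0.4465],[-1.0,-0.0019,-0.0001]])
T=(W-p0)@R; m=(T[...,0]>-.1)&(T[...,0]<.02)&(np.abs(T[...,1])<.07)&(np.abs(T[...,2])<.03)
t=T[m]*1000; print("open",len(t),np.percentile(t[:,0],[1,50,95,99,100]).round(1),"y",t[:,1].min(),t[:,1].max(),"z",t[:,2].min(),t[:,2].max())
big=t[t[:,0]>-40]; print(big[:8].round(1))
E
```

```text
232 [[23.9, -6.3, 1.9], [21.6, -4.4, 1.2], [20.6, 4.3, 0.9], [24.0, 6.3, 2.0]]
233 [[24.5, -6.3, 2.8], [23.4, -4.4, 2.4], [22.6, 4.4, 2.2], [23.8, 6.3, 2.6]]
234 [[25.2, -6.3, 3.7], [23.3, -4.4, 3.0], [21.9, 4.4, 2.6], [25.1, 6.3, 3.7]]
235 [[26.8, -6.4, 4.9], [23.4, -4.4, 3.7], [23.6, 4.4, 3.8], [24.3, 6.3, 4.0]]
236 [[25.8, -6.4, 5.2], [24.3, -4.4, 4.7], [23.6, 4.4, 4.5], [25.7, 6.3, 5.2]]
237 [[26.4, -6.4, 6.1], [26.0, -4.5, 5.9], [24.4, 4.4, 5.4], [25.7, 6.3, 5.8]]
238 [[27.5, -6.4, 7.1], [26.5, -4.5, 6.8], [25.6, 4.4, 6.5], [-102.6, 2.6, -37.3]]
239 [[28.5, -6.5, 8.1], [26.2, -4.5, 7.4], [25.8, 4.4, 7.2], [-103.5, 2.6, -37.3]]
240 [[-31.9, -4.6, -12.2], [-32.6, -3.2, -12.4], [-33.2, 3.3, -12.6], [-104.5, 2.6, -37.4]]
241 [[-34.6, -4.6, -12.6], [-34.6, -3.2, -12.6], [-34.1, 3.3, -12.4], [-105.7, 2.6, -37.5]]
242 [[-35.8, -4.5, -12.5], [-34.8, -3.2, -12.2], [-35.8, 3.2, -12.5], [-105.9, 2.6, -37.3]]
243 [[-36.8, -4.5, -12.4], [-37.3, -3.1, -12.6], [-37.3, 3.2, -12.6], [-107.2, 2.5, -37.5]]
244 [[-39.2, -4.4, -12.8], [-37.8, -3.1, -12.3], [-38.6, 3.2, -12.6], [-107.8, 2.5, -37.5]]
245 [[-39.5, -4.4, -12.5], [-39.1, -3.1, -12.3], [-39.1, 3.2, -12.3], [-108.5, 2.5, -37.5]]
open 6443 [-99.7 -70.1 -35.6 -31.1 -28.8] y -62.73635551968854 64.42526492223219 z -29.94034114548862 24.954575726536994
[[-29.7 -49.8  -9.7]
 [-31.2 -48.9 -10.2]
 [-30.3 -48.7  -9.9]
 [-31.2 -47.9 -10.2]
 [-30.  -47.8  -9.8]
 [-30.  -47.3  -9.8]
 [-29.9  49.1  -9.6]
 [-30.1  49.5  -9.7]]
```

```bash
python3 - <<'E'
from sim import *
from h import manip
q0=np.array(manip.read_state()["joint_positions"])
def mg(q): return np.minimum(q-lo,hi-q).min().round(0)
hv=np.array([np.cos(np.radians(9.8)),np.sin(np.radians(9.8)),1])*.7071
go_=.05
for th in (35,40):
 for s in (.09,.1,.11):
  gp=np.array([.5,.2325,.082])+hv*(s-.08)
  R=Rt(9.8,45+th); pg=gp+R[:,0]*go_
  q=q0.copy()
  print("th",th,"s",s,"clear",-47*np.cos(np.radians(th))+37.5*np.sin(np.radians(th)))
  for nm,dz in (("hover",.07),("grasp",0),("lift",.15)):
    q,a,b=go(q,pg+[0,0,dz],R); print(nm,q.round(0),mg(q),round(a,3),round(b,1))
  for az in (34.4,94.4):
    q1=q.copy()
    for f,(nm,pp) in zip((.5,1,1),(("mid",[.5,0,.1]),("above",[.483,-.221,.05]),("seat",[.483,-.221,0]))):
      a0=9.8+(az-9.8)*f; R1=Rt(a0,th if f==1 else 45+th-22)
      q1,a,b=go(q1,np.array(pp)+[0,0,.038+s]+R1[:,0]*go_,R1); print("  ",az,nm,q1.round(0),mg(q1),round(a,3),round(b,1))
E
```

```text
th 35 s 0.09 clear -16.991029718418385
hover [   8.   25.  -46.  114.   33.   43. -137.] 10.0 0.0 0.0
grasp [   2.   31.  -39.  117.   41.   36. -145.] 3.0 0.0 0.0
lift [  13.   19.  -51.  110.   25.   51. -130.] 18.0 0.0 0.0
   34.4 mid [ 74.   5. -68. 133. -32.  20. -33.] 6.0 0.0 0.0
   34.4 above [105.  50. -66. 123. -22.  28.  16.] 16.0 0.0 0.0
   34.4 seat [103.  56. -62. 123. -20.  24.  19.] 13.0 0.0 0.0
   94.4 mid [ 84.  32. -82. 124.   7.  34. -35.] 6.0 0.0 0.0
   94.4 above [ 83.  74. -75.  85.  17.  88.  14.] 13.0 0.0 0.0
   94.4 seat [ 82.  77. -73.  85.  20.  85.  16.] 15.0 0.0 0.0
th 35 s 0.1 clear -16.991029718418385
hover [   8.   25.  -46.  113.   33.   44. -136.] 11.0 0.0 0.0
grasp [   3.   31.  -40.  115.   41.   37. -144.] 4.0 0.0 0.0
lift [  13.   19.  -51.  109.   25.   52. -129.] 18.0 0.0 0.0
   34.4 mid [ 66.   2. -58. 132. -38.  23. -28.] 7.0 0.0 0.0
   34.4 above [ 94.  37. -50. 123. -49.  37.  38.] 16.0 0.0 0.0
   34.4 seat [ 93.  44. -48. 123. -49.  32.  43.] 16.0 0.0 0.0
   94.4 mid [ 85.  30. -82. 123.   4.  35. -33.] 6.0 0.0 0.0
   94.4 above [ 82.  72.
[... 1812 characters left out ...]
 87.  18.  86.  14.] 14.0 0.0 0.0
   94.4 seat [ 82.  72. -72.  87.  20.  83.  15.] 16.0 0.0 0.0
th 40 s 0.11 clear -11.899553463346745
hover [   9.   29.  -47.  108.   29.   51. -132.] 15.0 0.0 0.0
grasp [   5.   34.  -42.  110.   35.   44. -137.] 10.0 0.0 0.0
lift [  13.   23.  -51.  103.   23.   59. -127.] 20.0 0.0 0.0
   34.4 mid [ 64.   2. -59. 128. -23.  28. -44.] 11.0 0.0 0.0
   34.4 above [ 95.  34. -54. 122. -41.  36.  27.] 17.0 0.0 0.0
   34.4 seat [ 93.  41. -52. 123. -40.  30.  31.] 16.0 0.0 0.0
   94.4 mid [ 81.  25. -81. 121.   4.  39. -35.] 7.0 0.0 0.0
   94.4 above [ 82.  67. -74.  87.  16.  86.  14.] 14.0 0.0 0.0
   94.4 seat [ 81.  71. -71.  87.  19.  83.  16.] 17.0 0.0 0.0
```

Call:
drive_tool(
  motion=[
    {"hand": 0.5, "x": 0, "y": 0, "z": 0, "rx": 0, "ry": 0, "rz": 0},
    {"hand": 0.5, "x": 0, "y": 0, "z": 0, "rx": 0, "ry": 0, "rz": 0},
    {"hand": 0.5, "x": 0, "y": 0, "z": 0, "rx": 0, "ry": 0, "rz": 0},
    {"hand": 0.5, "x": 0, "y": 0, "z": 0, "rx": 0, "ry": 0, "rz": 0},
    {"hand": 0.5, "x": 0.2, "y": 0, "z": -2.5, "rx": 0, "ry": 0, "rz": 0},
    {"hand": 0.5, "x": 0.2, "y": 0, "z": -2.5, "rx": 0, "ry": 0, "rz": 0},
    {"hand": 0.5, "x": 0, "y": 0, "z": -2, "rx": 0, "ry": 0, "rz": 0},
    {"hand": 0.5, "x": 0, "y": 0, "z": 0, "rx": 0, "ry": 0, "rz": 0},
  ],
)

```text
t: 6.92
tool_pos: [0.5205, 0.235, 0.0612]
tool_rot: [[0.168, 0.171, -0.971], [0.03, -0.985, -0.168], [-0.985, -0.001, -0.17]]
contact_force: [-1.6, -0.3, -0.6]
opening: 0.0459
```

```bash
python3 - <<'E'
from h import *
s=st(); R=np.array(s["tool_rot"]); print("need",np.array([.5225,.2364,.0469])-s["tool_pos"], "rot", cv2.Rodrigues(__import__("ik").Rt(9.8,80)@R.T)[0].ravel())
p,d,ci=snap("wrist","w7")
p,d,ci=snap("scene","s7"); c=cv2.resize(p[130:250,310:430],None,fx=5,fy=5,interpolation=cv2.INTER_CUBIC); cv2.imwrite("pics/s7z.png",c[:,:,::-1])
E
```

```text
t 6.92 q [4.4, 29.8, -41.3, 115.2, 38.5, 38.3, -141.6] p [0.5205, 0.235, 0.0612] down 80.2 azy -80.2 yz -0.001 F [-1.6, -0.3, -0.6] M [0.0, 0.27, -0.01] op 0.0459
need [ 0.00199279  0.0013715  -0.01426099] rot [-0.00021828 -0.00358108 -0.00058635]
```

View pics/w7.png

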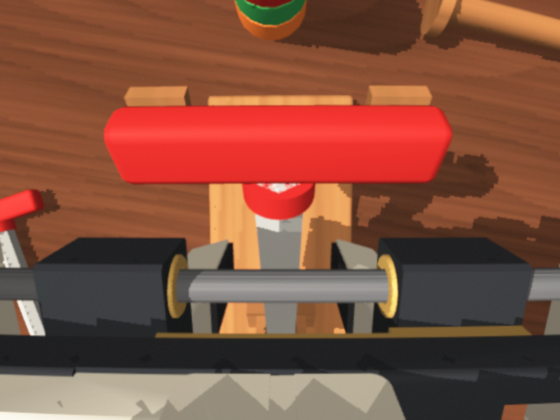

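View pics/s7z.png

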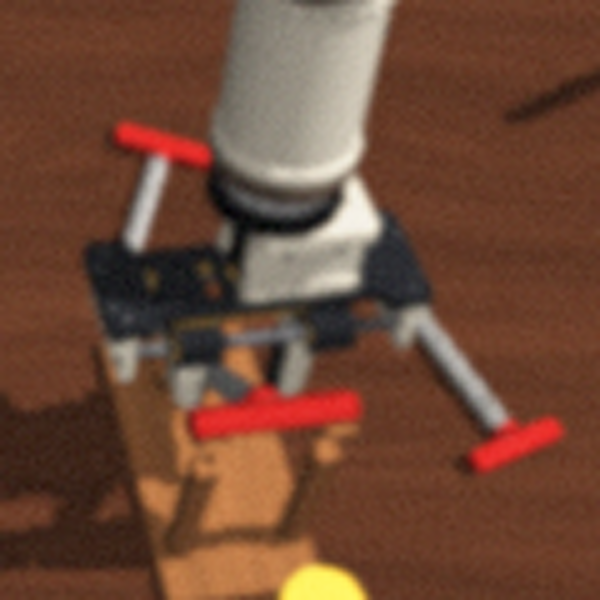

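The shank now sits between the fingers at about (280,240), a little left of centre. I'll lower the last 14 mm and close.

Call:
drive_tool(
  motion=[
    {"hand": 0.5, "x": 0.2, "y": 0.1, "z": -1.5, "rx": 0, "ry": 0, "rz": 0},
    {"hand": 0.5, "x": 0, "y": 0, "z": 0, "rx": 0, "ry": 0, "rz": 0},
    {"hand": 0, "x": 0, "y": 0, "z": 0, "rx": 0, "ry": 0, "rz": 0},
    {"hand": 0, "x": 0, "y": 0, "z": 0, "rx": 0, "ry": 0, "rz": 0},
    {"hand": 0, "x": 0, "y": 0, "z": 0, "rx": 0, "ry": 0, "rz": 0},
    {"hand": 0, "x": 0, "y": 0, "z": 0, "rx": 0, "ry": 0, "rz": 0},
    {"hand": 0, "x": 0, "y": 0, "z": 0, "rx": 0, "ry": 0, "rz": 0},
    {"hand": 0, "x": 0, "y": 0, "z": 0, "rx": 0, "ry": 0, "rz": 0},
  ],
  squeeze=50,
)

```text
t: 8.02
tool_pos: [0.5259, 0.2376, 0.0496]
tool_rot: [[0.175, 0.17, -0.97], [0.033, -0.985, -0.167], [-0.984, -0.002, -0.178]]
contact_force: [0.1, 0.7, -1.1]
opening: 0.0164
```

```bash
python3 - <<'E'
from h import *
s=st()
E
```

```text
t 8.03 q [2.9, 30.9, -39.6, 115.1, 40.0, 36.8, -142.9] p [0.5259, 0.2376, 0.0496] down 79.8 azy -80.2 yz -0.002 F [0.1, 0.7, -1.1] M [-0.02, 0.15, 0.03] op 0.0164
```

Call:
drive_tool(
  motion=[
    {"hand": 0, "x": 0, "y": 0, "z": 1.5, "rx": 0, "ry": 0, "rz": 0},
    {"hand": 0, "x": 0, "y": 0, "z": 2, "rx": 0, "ry": 0, "rz": 0},
    {"hand": 0, "x": 0, "y": 0, "z": 3, "rx": 0, "ry": 0, "rz": 0},
    {"hand": 0, "x": 0, "y": 0, "z": 3, "rx": 0, "ry": 0, "rz": 0},
    {"hand": 0, "x": 0, "y": 0, "z": 3, "rx": 0, "ry": 0, "rz": 0},
    {"hand": 0, "x": 0, "y": 0, "z": 0, "rx": 0, "ry": 0, "rz": 0},
  ],
)

```text
t: 8.78
tool_pos: [0.5227, 0.2372, 0.1802]
tool_rot: [[0.171, 0.172, -0.97], [0.031, -0.985, -0.169], [-0.985, -0.002, -0.173]]
contact_force: [-0.2, 0.3, -3.4]
opening: 0.0163
```

```bash
python3 - <<'E'
from h import *
s=st()
p,d,ci=snap("wrist","w8")
E
```

```text
t 8.78 q [12.2, 20.6, -49.8, 109.8, 26.0, 50.0, -130.4] p [0.5227, 0.2372, 0.1802] down 80.0 azy -80.1 yz -0.002 F [-0.2, 0.3, -3.4] M [-0.05, 0.28, -0.01] op 0.0163
```

View pics/w8.png

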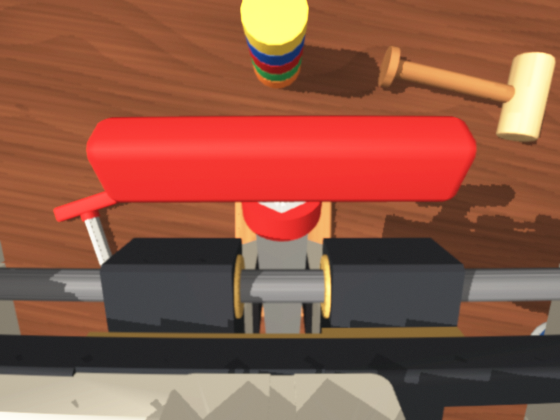

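The key is lifted clear: the crossbar hangs level at (282,157), and the force shows about 3.4 N, which fits its weight. Next I'll plan the carry.

```bash
cat > plan.py <<'E'
from sim import *
from h import manip
def mgv(q): return np.minimum(q-lo,hi-q)
E=.05
def run(q,wps,th_e=None,n=12,verbose=True):
    worst=99
    for (g,az,dn) in wps:
        R=Rt(az,dn); p1=np.array(g)+R[:,0]*E
        p0,R0=tool(q); rv=Ro.from_matrix(R@R0.T).as_rotvec(); qq=q
        for i in range(1,n+1):
            q,a,b=go(q,p0+(p1-p0)*i/n,Ro.from_rotvec(rv*i/n).as_matrix()@R0,2)
            m=mgv(q); worst=min(worst,m.min())
        if verbose: print("   ",g,az,dn,q.round(0),m.min().round(0),"J",m.argmin()+1,"err",round(a,3),round(b,1))
    return q,worst
E
python3 - <<'E'
from plan import *
q0=np.array(manip.read_state()["joint_positions"])
so=[.483,-.221,.038+.105]
ab=[.483,-.221,.038+.105+.09]
A=[([.5,.0,.30],52,57),(ab,94.4,35),(so,94.4,35)]
B=[([.52,.2,.30],60,70),([.5,-.05,.30],94.4,50),(ab,94.4,35),(so,94.4,35)]
C=[([.55,.1,.32],52,60),([.55,-.1,.30],94.4,40),(ab,94.4,35),(so,94.4,35)]
D=[([.6,.15,.32],52,60),([.58,-.05,.30],94.4,40),(ab,94.4,35),(so,94.4,35)]
Ee=[([.58,.2,.35],9.8,60),([.6,.05,.32],50,45),([.55,-.1,.30],94.4,35),(ab,94.4,35),(so,94.4,35)]
F=[([.52,.2,.30],60,80),([.5,.1,.30],94.4,70),([.5,-.1,.30],94.4,45),(ab,94.4,35),(so,94.4,35)]
for n,w in zip("ABCDEF",(A,B,C,D,Ee,F)):
    q,m=run(q0,w,n=6); print(n,"worst",round(m,1))
E
```

```text
[0.5, 0.0, 0.3] 52 57 [ 91.  17. -83. 120. -18.  44. -15.] 5.0 J 3 err 0.0 0.0
    [0.483, -0.221, 0.23299999999999998] 94.4 35 [ 80.  62. -66.  84.   4.  89.  21.] 22.0 J 3 err 0.0 0.0
    [0.483, -0.221, 0.143] 94.4 35 [ 78.  68. -62.  85.   9.  84.  24.] 26.0 J 3 err 0.0 0.0
A worst 5.1
    [0.52, 0.2, 0.3] 60 70 [ 49.  22. -76. 110.  12.  48. -61.] 11.0 J 3 err 0.0 0.0
    [0.5, -0.05, 0.3] 94.4 50 [ 78.  56. -87.  99.  16.  75.  -6.] 1.0 J 3 err 0.0 0.0
    [0.483, -0.221, 0.23299999999999998] 94.4 35 [ 84.  72. -81.  84.  17.  91.  10.] 7.0 J 3 err 0.0 0.0
    [0.483, -0.221, 0.143] 94.4 35 [ 83.  78. -76.  85.  22.  87.  13.] 12.0 J 3 err 0.0 0.0
B worst 0.0
    [0.55, 0.1, 0.32] 52 60 [ 71.  21. -83. 114.   0.  41. -45.] 5.0 J 3 err 0.0 0.0
    [0.55, -0.1, 0.3] 94.4 40 [ 74.  62. -81.  87.  11.  82.   2.] 7.0 J 3 err 0.0 0.0
    [0.483, -0.221, 0.23299999999999998] 94.4 35 [ 83.  70. -77.  84.  14.  90.  12.] 11.0 J 3 err 0.0 0.0
    [0.483, -0.221, 0.143] 94.4 35 [ 82.  75. -73.  85.  19.  86.  16.] 15.0 J 3 err 0.0 0.0
C worst 4.0
    [0.6, 0.15, 0.32] 52 60 [ 56.  27. -77
[... 590 characters left out ...]
32.0 J 6 err 0.0 0.0
    [0.483, -0.221, 0.23299999999999998] 94.4 35 [ 71.  51. -46.  85. -10.  89.  35.] 27.0 J 6 err 0.0 0.0
    [0.483, -0.221, 0.143] 94.4 35 [ 70.  58. -43.  85.  -7.  83.  38.] 33.0 J 6 err 0.0 0.0
E worst 15.9
    [0.52, 0.2, 0.3] 60 80 [ 36.  23. -69. 104.  19.  59. -69.] 19.0 J 3 err 0.0 0.0
    [0.5, 0.1, 0.3] 94.4 70 [ 61.  36. -85. 106.  18.  65. -24.] 3.0 J 3 err 0.0 0.0
    [0.5, -0.1, 0.3] 94.4 45 [ 80.  59. -85.  95.  14.  80.  -0.] 3.0 J 3 err 0.0 0.0
    [0.483, -0.221, 0.23299999999999998] 94.4 35 [ 83.  71. -79.  84.  16.  91.  11.] 9.0 J 3 err 0.0 0.0
    [0.483, -0.221, 0.143] 94.4 35 [ 82.  77. -75.  85.  20.  87.  14.] 13.0 J 3 err 0.0 0.0
F worst 1.1
```

Call:
drive_tool(
  motion=[
    {"hand": 0, "x": 2.1, "y": -0.8, "z": 3.2, "rx": 0.015, "ry": -0.09, "rz": 0},
    {"hand": 0, "x": 2.1, "y": -0.8, "z": 3.2, "rx": 0.015, "ry": -0.09, "rz": 0},
    {"hand": 0, "x": 2.1, "y": -0.8, "z": 3.2, "rx": 0.015, "ry": -0.09, "rz": 0},
    {"hand": 0, "x": 2.1, "y": -0.8, "z": 3.2, "rx": 0.015, "ry": -0.09, "rz": 0},
  ],
)

```text
t: 9.32
tool_pos: [0.6012, 0.2013, 0.2997]
tool_rot: [[0.497, 0.173, -0.85], [0.085, -0.985, -0.151], [-0.863, 0.003, -0.504]]
contact_force: [-0.5, -0.0, -3.1]
opening: 0.0165
```

```bash
cat > tgt.py <<'E'
import sys
from h import *
from ik import Rt
from scipy.spatial.transform import Rotation as Ro
def tgt(g,az,dn,n,E=.05):
    s=st(); R=np.array(s["tool_rot"]); R1=Rt(az,dn); p1=np.array(g)+R1[:,0]*E
    dp=(p1-np.array(s["tool_pos"]))*100; rv=Ro.from_matrix(R1@R.T).as_rotvec()
    print("total cm",dp.round(2),"rv",rv.round(3),"| per row",(dp/n).round(2),(rv/n).round(3), "deg/row",np.degrees(np.linalg.norm(rv)/n).round(1))
E
python3 - <<'E'
from tgt import *
tgt([.6,.05,.32],50,45,6)
E
```

```text
t 9.32 q [23.6, 5.1, -51.7, 113.5, 21.8, 36.0, -121.5] p [0.6012, 0.2013, 0.2997] down 59.7 azy -80.0 yz 0.003 F [-0.5, -0.0, -3.1] M [-0.17, 0.89, -0.05] op 0.0165
total cm [  2.15 -12.42  -1.5 ] rv [ 0.134 -0.225  0.695] | per row [ 0.36 -2.07 -0.25] [ 0.022 -0.038  0.116] deg/row 7.1
```

Call:
drive_tool(
  motion=[
    {"hand": 0, "x": 0.3, "y": -1.7, "z": -0.2, "rx": 0.017, "ry": -0.03, "rz": 0.09},
    {"hand": 0, "x": 0.3, "y": -1.7, "z": -0.2, "rx": 0.017, "ry": -0.03, "rz": 0.09},
    {"hand": 0, "x": 0.3, "y": -1.7, "z": -0.2, "rx": 0.017, "ry": -0.03, "rz": 0.09},
    {"hand": 0, "x": 0.3, "y": -1.7, "z": -0.2, "rx": 0.017, "ry": -0.03, "rz": 0.09},
    {"hand": 0, "x": 0.3, "y": -1.7, "z": -0.2, "rx": 0.017, "ry": -0.03, "rz": 0.09},
    {"hand": 0, "x": 0.3, "y": -1.7, "z": -0.2, "rx": 0.017, "ry": -0.03, "rz": 0.09},
    {"hand": 0, "x": 0.3, "y": -1.7, "z": -0.2, "rx": 0.017, "ry": -0.03, "rz": 0.09},
    {"hand": 0, "x": 0.3, "y": -1.7, "z": -0.2, "rx": 0.017, "ry": -0.03, "rz": 0.09},
  ],
)

```text
t: 10.32
tool_pos: [0.6072, 0.0855, 0.2707]
tool_rot: [[0.448, 0.732, -0.512], [0.498, -0.681, -0.537], [-0.742, -0.014, -0.67]]
contact_force: [0.5, 0.3, -2.8]
opening: 0.0165
```

```bash
python3 - <<'E'
from tgt import *
tgt([.55,-.1,.30],94.4,35,8)
E
```

```text
t 10.32 q [60.3, 14.2, -55.3, 117.9, -40.7, 35.7, -4.9] p [0.6072, 0.0855, 0.2707] down 47.9 azy -42.9 yz -0.014 F [0.5, 0.3, -2.8] M [-0.91, 0.73, -0.05] op 0.0165
total cm [ -6.04 -14.47   0.06] rv [ 0.214 -0.09   0.82 ] | per row [-0.75 -1.81  0.01] [ 0.027 -0.011  0.103] deg/row 6.1
```

Call:
drive_tool(
  motion=[
    {"hand": 0, "x": -0.8, "y": -1.9, "z": 0.1, "rx": 0.028, "ry": -0.011, "rz": 0.108},
    {"hand": 0, "x": -0.8, "y": -1.9, "z": 0.1, "rx": 0.028, "ry": -0.011, "rz": 0.108},
    {"hand": 0, "x": -0.8, "y": -1.9, "z": 0.1, "rx": 0.028, "ry": -0.011, "rz": 0.108},
    {"hand": 0, "x": -0.8, "y": -1.9, "z": 0.1, "rx": 0.028, "ry": -0.011, "rz": 0.108},
    {"hand": 0, "x": -0.8, "y": -1.9, "z": 0.1, "rx": 0.028, "ry": -0.011, "rz": 0.108},
    {"hand": 0, "x": -0.8, "y": -1.9, "z": 0.1, "rx": 0.028, "ry": -0.011, "rz": 0.108},
    {"hand": 0, "x": -0.8, "y": -1.9, "z": 0.1, "rx": 0.028, "ry": -0.011, "rz": 0.108},
    {"hand": 0, "x": -0.8, "y": -1.9, "z": 0.1, "rx": 0.028, "ry": -0.011, "rz": 0.108},
  ],
)

```text
t: 11.32
tool_pos: [0.5314, -0.0755, 0.2614]
tool_rot: [[-0.131, 0.989, 0.067], [0.813, 0.146, -0.563], [-0.567, -0.02, -0.824]]
contact_force: [0.3, 1.1, -2.5]
opening: 0.0164
```

```bash
python3 - <<'E'
from tgt import *
tgt([.483,-.221,.263],94.4,35,3)
E
```

```text
t 11.32 q [62.6, 48.1, -49.9, 84.3, -14.1, 88.0, 26.9] p [0.5314, -0.0755, 0.2614] down 34.5 azy 8.4 yz -0.02 F [0.3, 1.1, -2.5] M [-1.31, -0.33, -0.06] op 0.0164
total cm [ -5.16 -10.46  -2.71] rv [-0.006 -0.02  -0.07 ] | per row [-1.72 -3.49 -0.9 ] [-0.002 -0.007 -0.023] deg/row 1.4
```

Call:
drive_tool(
  motion=[
    {"hand": 0, "x": -1.7, "y": -3.5, "z": -0.2, "rx": 0, "ry": -0.007, "rz": -0.023},
    {"hand": 0, "x": -1.7, "y": -3.5, "z": -0.4, "rx": 0, "ry": -0.007, "rz": -0.023},
    {"hand": 0, "x": -1.7, "y": -3.5, "z": -0.6, "rx": 0, "ry": -0.007, "rz": -0.023},
    {"hand": 0, "x": 0, "y": 0, "z": 0, "rx": 0, "ry": 0, "rz": 0},
  ],
)

```text
t: 11.82
tool_pos: [0.4766, -0.1849, 0.2382]
tool_rot: [[-0.068, 0.997, 0.034], [0.821, 0.075, -0.566], [-0.567, -0.01, -0.823]]
contact_force: [0.1, 0.2, -3.4]
opening: 0.0168
```

```bash
python3 - <<'E'
from tgt import *
tgt([.483,-.221,.263],94.4,35,1)
p,d,ci=snap("wrist","w9"); 
p,d,ci=snap("top","t9"); print(project(ci,[[.483,-.221,.062]])); c=cv2.resize(p[150:290,290:450],None,fx=4,fy=4,interpolation=cv2.INTER_CUBIC); cv2.imwrite("pics/t9z.png",c[:,:,::-1])
p,d,ci=snap("scene","s9"); print(project(ci,[[.483,-.221,.062]])); c=cv2.resize(p[100:270,110:310],None,fx=3.5,fy=3.5,interpolation=cv2.INTER_CUBIC); cv2.imwrite("pics/s9z.png",c[:,:,::-1])
E
```

```text
t 11.82 q [71.7, 49.5, -47.0, 83.2, -11.3, 92.0, 33.2] p [0.4766, -0.1849, 0.2382] down 34.6 azy 4.3 yz -0.01 F [0.1, 0.2, -3.4] M [-1.4, -0.24, -0.07] op 0.0168
total cm [ 0.33  0.48 -0.38] rv [-0.007 -0.011  0.002] | per row [ 0.33  0.48 -0.38] [-0.007 -0.011  0.002] deg/row 0.7
[[364.27234577 233.42436864]]
[[209.20703389 200.29197936]]
```

View pics/w9.png

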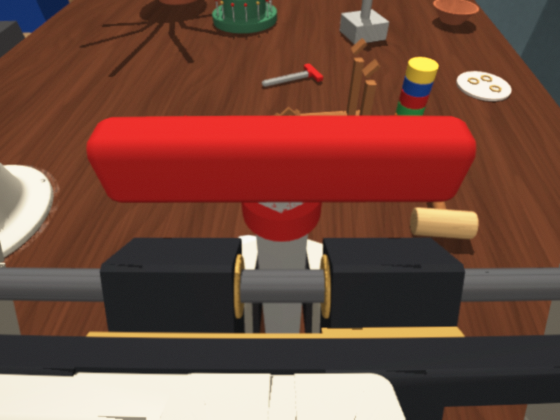

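View pics/t9z.png

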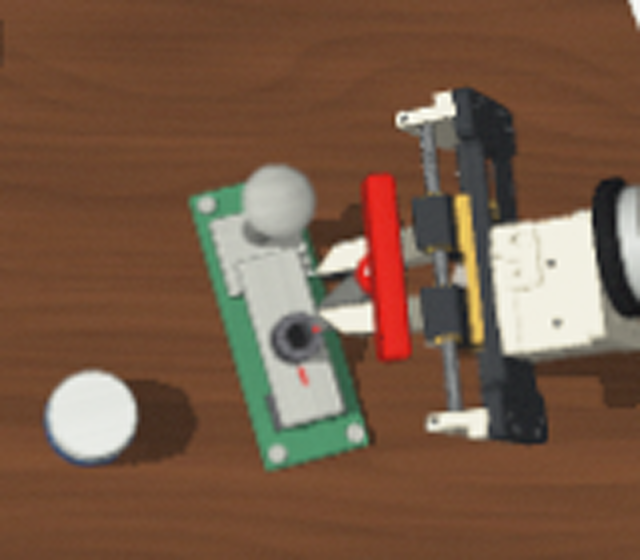

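View pics/s9z.png

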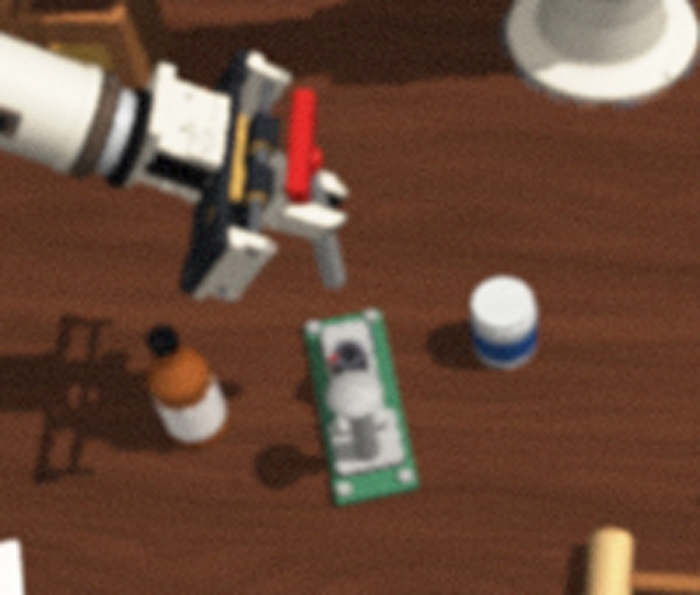

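```bash
python3 - <<'E'
from h import *
s=manip.read_state(); p0=np.array(s["tool_pos"]); R=np.array(s["tool_rot"]); g=p0-.05*R[:,0]; print("g",g)
for n in ("s9","t9","w9"):
    p,d,ci=load(n); W=cloud(ci,d); hsv=cv2.cvtColor(p,cv2.COLOR_RGB2HSV)
    red=((hsv[...,0]<6)|(hsv[...,0]>174))&(hsv[...,1]>190)
    T=W-g; near=(np.abs(T[...,0])<.1)&(np.abs(T[...,1])<.1)
    w=W[red&near&(T[...,2]>.02)&(T[...,2]<.12)]; c=w.mean(0); u,sv,vt=np.linalg.svd(w-c); ax=vt[0]*np.sign(vt[0][0])
    t=(w-c)@ax
    mid=c+ax*(t.max()+t.min())/2
    print(n,"bar",len(w),c.round(4),"mid",mid.round(4),"ax",ax.round(3),"az",np.degrees(np.arctan2(ax[1],ax[0])).round(1),"len",np.ptp(t).round(3), "top z",np.percentile(w[:,2],98).round(4))
    # shank below the fingers
    m=near&(T[...,2]<-.03)&(T[...,2]>-.115)&(np.hypot(T[...,0],T[...,1])<.03)
    w=W[m]
    if len(w)>8:
        v,u=np.nonzero(m); print("   shank",len(w),w.mean(0).round(4),"zmin",w[:,2].min().round(4)); 
        A=np.polyfit(w[:,2],w[:,0],1);B=np.polyfit(w[:,2],w[:,1],1); print("   slopes x,y per z",A[0].round(3),B[0].round(3),"at z=.17",np.polyval(A,.17).round(4),np.polyval(B,.17).round(4))
    print("   tip proj",project(ci,[g-[0,0,.105],g+[0,0,.066]]).round(1).tolist())
E
```

```text
g [ 0.48219982 -0.22047303  0.26952839]
s9 bar 213 [ 0.4843 -0.2188  0.3429] mid [ 0.4819 -0.219   0.3429] ax [0.997 0.077 0.01 ] az 4.4 len 0.098 top z 0.3481
   shank 97 [ 0.4862 -0.2193  0.2044] zmin 0.1694
   slopes x,y per z 0.013 0.003 at z=.17 0.4857 -0.2194
   tip proj [[204.9, 181.0], [195.9, 141.9]]
t9 bar 393 [ 0.4792 -0.2208  0.3435] mid [ 0.48   -0.2208  0.3435] ax [ 0.997  0.079 -0.01 ] az 4.6 len 0.099 top z 0.3488
   shank 29 [ 0.4769 -0.2146  0.192 ] zmin 0.17
   slopes x,y per z 0.076 0.049 at z=.17 0.4752 -0.2157
   tip proj [[370.8, 227.8], [384.9, 215.5]]Traceback (most recent call last):
  File "<stdin>", line 7, in <module>
    u, s, vh = gufunc(a, signature=signature)
               ~~~~~~^^^^^^^^^^^^^^^^^^^^^^^^
numpy._core._exceptions._ArrayMemoryError: Unable to allocate 8.56 GiB for an array with shape (33903, 33903) and data type float64
```

```bash
python3 - <<'E'
from h import *
def rect(n,c,z,N=400,s=.0001):
    p,d,ci=load(n); jj,ii=np.meshgrid(np.arange(N),np.arange(N))
    X=c[0]-(ii-N/2)*s; Y=c[1]-(jj-N/2)*s
    uv=project(ci,np.stack([X.ravel(),Y.ravel(),np.full(X.size,z)],1)).reshape(N,N,2).astype(np.float32)
    return cv2.remap(p,uv[...,0],uv[...,1],cv2.INTER_CUBIC)
for n in ("t9","top0","w1","s9"):
    o=rect(n,(.483,-.221),.062); cv2.imwrite(f"pics/r_{n}.png",o[:,:,::-1])
    g=cv2.cvtColor(o,cv2.COLOR_RGB2GRAY); m=(g<(60 if n!="s9" else 60)).astype(np.uint8); k,l,stt,ce=cv2.connectedComponentsWithStats(m)
    for i in np.argsort(-stt[1:,4])[:3]+1: print(n,stt[i],"center xy",(.483-(ce[i][1]-200)*.0001).round(4),(-.221-(ce[i][0]-200)*.0001).round(4))
o=np.hstack([cv2.imread(f"pics/r_{n}.png") for n in ("t9","w1")]); cv2.imwrite("pics/r.png",o)
E
```

```text
t9 [  120   125   143   159 16623] center xy 0.4825 -0.22
top0 [  128   132   118   144 12358] center xy 0.4824 -0.2197
w1 [  133   105   171   178 22473] center xy 0.4838 -0.223
s9 [  140   112   119   139 12506] center xy 0.4844 -0.2208
s9 [282  14  13  15 102] center xy 0.5009 -0.2297
```

View pics/r.png

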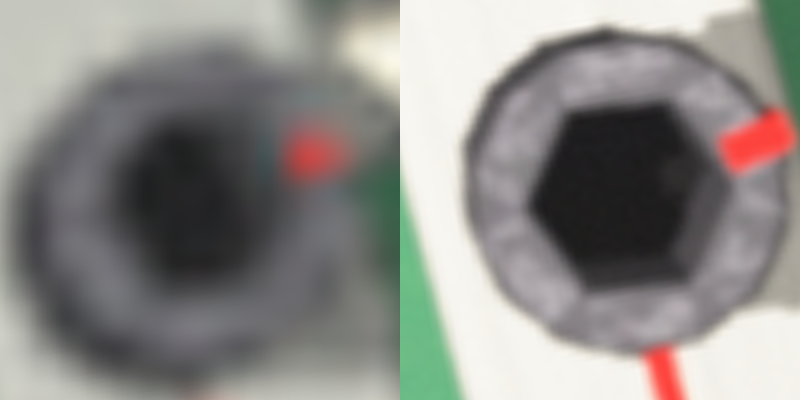

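The top view confirms the key is upright over the clamp, with its crossbar heading 4.5°, well within the ±10° play. Relative to the key axis, the socket is about 3.5 mm further in +x. I'll descend to just above the mouth and re-check.

Call:
drive_tool(
  motion=[
    {"hand": 0, "x": 0.3, "y": 0, "z": -3, "rx": -0.005, "ry": -0.011, "rz": 0},
    {"hand": 0, "x": 0, "y": 0, "z": -3, "rx": 0, "ry": 0, "rz": 0},
    {"hand": 0, "x": 0, "y": 0, "z": -2.5, "rx": 0, "ry": 0, "rz": 0},
    {"hand": 0, "x": 0, "y": 0, "z": 0, "rx": 0, "ry": 0, "rz": 0},
    {"hand": 0, "x": 0, "y": 0, "z": 0, "rx": 0, "ry": 0, "rz": 0},
  ],
)

```text
t: 12.6
tool_pos: [0.4831, -0.1742, 0.1535]
tool_rot: [[-0.071, 0.996, 0.057], [0.82, 0.091, -0.565], [-0.568, 0.006, -0.823]]
contact_force: [0.3, -0.2, -2.8]
opening: 0.0165
```

```bash
cat > kp.py <<'E'
from h import *
def axisfit(n,g,zlo,zhi,rad=.03):
    p,d,ci=load(n); W=cloud(ci,d); T=W-g
    m=(np.hypot(T[...,0],T[...,1])<rad)&(W[...,2]<zhi)&(W[...,2]>zlo)
    w=W[m]; 
    if len(w)<8: print(n,"few",len(w)); return
    # fit axis: distance of surface to axis line ~8 mm mean (hex 8.5..9.8), seen from camera side
    from scipy.optimize import least_squares
    def f(x):
        dx=w[:,0]-(x[0]+x[2]*(w[:,2]-g[2])); dy=w[:,1]-(x[1]+x[3]*(w[:,2]-g[2]))
        return np.hypot(dx,dy)-.0088
    s=least_squares(f,[g[0],g[1],0,0],loss="soft_l1",f_scale=.002)
    print(n,len(w),"axis at g z",s.x[:2].round(4),"slope",s.x[2:].round(3),"at tip z",(s.x[:2]+s.x[2:]*(-.103)).round(4),"zmin",np.percentile(w[:,2],2).round(4))
E
python3 - <<'E'
from tgt import *
from kp import *
p,d,ci=snap("top","t10"); p2,d,ci2=snap("scene","s10")
tgt([.4855,-.2205,.141],94.4,35,1)
s=manip.read_state(); g=np.array(s["tool_pos"])-.05*np.array(s["tool_rot"])[:,0]; print("g",g.round(4),"tip z est",g[2]-.103)
for n in ("t10","s10"): axisfit(n,g,g[2]-.098,g[2]-.025)
c=cv2.resize(p[170:270,310:410],None,fx=6,fy=6,interpolation=cv2.INTER_CUBIC); cv2.imwrite("pics/t10z.png",c[:,:,::-1])
c=cv2.resize(p2[140:240,150:270],None,fx=6,fy=6,interpolation=cv2.INTER_CUBIC); cv2.imwrite("pics/s10z.png",c[:,:,::-1])
E
```

```text
t 12.7 q [69.9, 55.3, -45.1, 85.1, -8.1, 85.3, 36.7] p [0.483, -0.1745, 0.1535] down 34.7 azy 5.2 yz 0.006 F [0.4, 0.4, -3.0] M [-1.38, -0.21, 0.02] op 0.0164
total cm [-0.06 -0.51 -4.12] rv [-0.006  0.006 -0.014] | per row [-0.06 -0.51 -4.12] [-0.006  0.006 -0.014] deg/row 0.9
g [ 0.4865 -0.2155  0.1819] tip z est 0.07894684803367856
t10 19 axis at g z [ 0.4858 -0.2129] slope [ 0.002 -0.005] at tip z [ 0.4855 -0.2124] zmin 0.0866
s10 77 axis at g z [ 0.4864 -0.2157] slope [ 0.008 -0.007] at tip z [ 0.4856 -0.2149] zmin 0.0864
```

View pics/t10z.png

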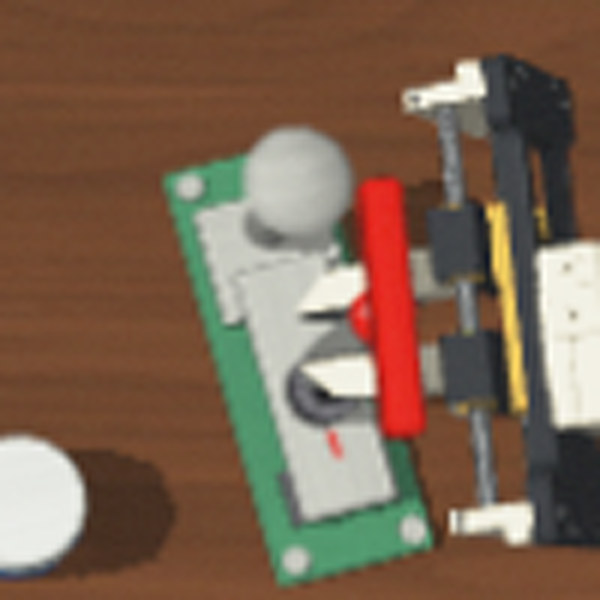

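View pics/s10z.png

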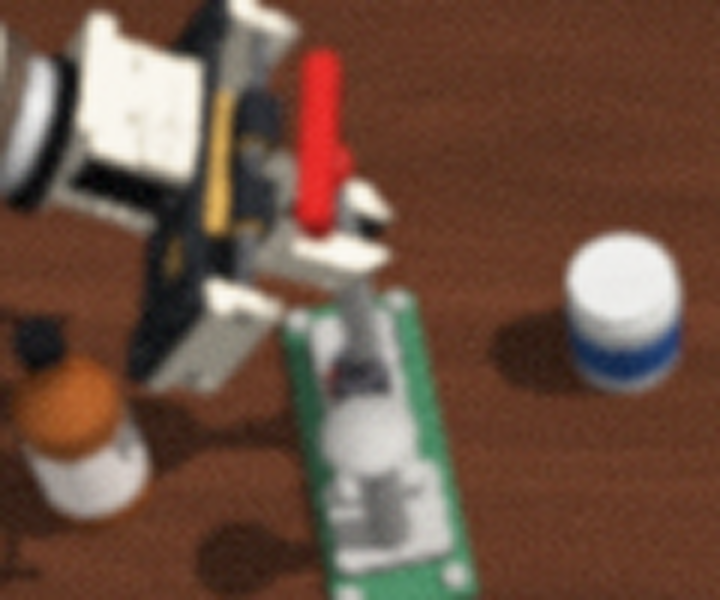

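Call:
drive_tool(
  motion=[
    {"hand": 0, "x": -0.3, "y": -0.6, "z": -0.5, "rx": -0.006, "ry": 0.006, "rz": -0.014},
    {"hand": 0, "x": 0, "y": 0, "z": 0, "rx": 0, "ry": 0, "rz": 0},
    {"hand": 0, "x": 0, "y": 0, "z": 0, "rx": 0, "ry": 0, "rz": 0},
  ],
)

```text
t: 13.08
tool_pos: [0.4804, -0.1821, 0.1496]
tool_rot: [[-0.06, 0.997, 0.044], [0.815, 0.075, -0.574], [-0.576, 0.001, -0.817]]
contact_force: [0.5, 0.5, -2.7]
opening: 0.0166
```

```bash
python3 - <<'E'
from tgt import *
from kp import *
p,d,ci=snap("top","t11"); p2,d,ci2=snap("scene","s11")
tgt([.4835,-.2215,.141],94.4,35,1)
s=manip.read_state(); g=np.array(s["tool_pos"])-.05*np.array(s["tool_rot"])[:,0]; print("g",g.round(4),"tip z est",g[2]-.103)
for n in ("t11","s11"): axisfit(n,g,g[2]-.098,g[2]-.025)
E
```

```text
t 13.18 q [70.4, 55.2, -44.6, 85.3, -7.9, 85.0, 36.6] p [0.4803, -0.1822, 0.1494] down 35.2 azy 4.3 yz 0.001 F [0.2, -0.2, -2.4] M [-1.42, -0.18, 0.0] op 0.0166
total cm [ 0.01  0.15 -3.7 ] rv [0.003 0.001 0.002] | per row [ 0.01  0.15 -3.7 ] [0.003 0.001 0.002] deg/row 0.2
g [ 0.4833 -0.223   0.1782] tip z est 0.07516830151160604
t11 17 axis at g z [ 0.4817 -0.2205] slope [0.006 0.008] at tip z [ 0.4811 -0.2213] zmin 0.0817
s11 77 axis at g z [ 0.4819 -0.2232] slope [-0.006  0.007] at tip z [ 0.4825 -0.2239] zmin 0.0811
```

Call:
drive_tool(
  motion=[
    {"hand": 0, "x": 0.1, "y": 0.15, "z": -0.8, "rx": 0.003, "ry": 0, "rz": 0},
    {"hand": 0, "x": 0, "y": 0, "z": -0.6, "rx": 0, "ry": 0, "rz": 0},
    {"hand": 0, "x": 0, "y": 0, "z": -0.3, "rx": 0, "ry": 0, "rz": 0},
  ],
)

```text
t: 13.55
tool_pos: [0.4815, -0.1802, 0.1317]
tool_rot: [[-0.061, 0.997, 0.044], [0.817, 0.075, -0.571], [-0.573, 0.001, -0.82]]
contact_force: [-1.0, -2.6, 5.7]
opening: 0.0165
```

```bash
python3 - <<'E'
from tgt import *
tgt([.4840,-.2215,.141],94.4,35,1)
s=manip.read_state(); g=np.array(s["tool_pos"])-.05*np.array(s["tool_rot"])[:,0]; print("g",g.round(4),"tip z est",g[2]-.103)
E
```

```text
t 13.55 q [70.0, 56.7, -44.1, 85.3, -7.4, 83.8, 37.2] p [0.4815, -0.1802, 0.1317] down 34.9 azy 4.3 yz 0.001 F [-1.0, -2.6, 5.7] M [-0.17, 0.03, 0.14] op 0.0165
total cm [-0.06 -0.05 -1.94] rv [-0.001  0.001  0.001] | per row [-0.06 -0.05 -1.94] [-0.001  0.001  0.001] deg/row 0.1
g [ 0.4845 -0.221   0.1604] tip z est 0.05737940579485483
```

Call:
drive_tool(
  motion=[
    {"hand": 0, "x": -0.05, "y": -0.15, "z": -0.3, "rx": 0, "ry": 0, "rz": 0},
    {"hand": 0, "x": 0, "y": 0, "z": -0.5, "rx": 0, "ry": 0, "rz": 0},
  ],
)

```text
t: 13.8
tool_pos: [0.481, -0.1819, 0.123]
tool_rot: [[-0.061, 0.997, 0.044], [0.817, 0.075, -0.571], [-0.573, 0.002, -0.82]]
contact_force: [0.1, -0.2, -2.6]
opening: 0.0164
```

```bash
python3 - <<'E'
from tgt import *
st()
s=manip.read_state(); g=np.array(s["tool_pos"])-.05*np.array(s["tool_rot"])[:,0]; print("g",g.round(4),"tip z est",g[2]-.103)
E
```

```text
t 13.8 q [69.9, 57.4, -43.8, 85.2, -7.0, 83.4, 37.5] p [0.481, -0.1819, 0.123] down 35.0 azy 4.3 yz 0.002 F [0.1, -0.2, -2.6] M [-1.38, -0.21, -0.05] op 0.0164
g [ 0.484  -0.2228  0.1517] tip z est 0.04865643224802356
```

Call:
drive_tool(
  motion=[
    {"hand": 0, "x": 0, "y": 0, "z": -0.5, "rx": 0, "ry": 0, "rz": 0},
    {"hand": 0, "x": 0, "y": 0, "z": -0.4, "rx": 0, "ry": 0, "rz": 0},
  ],
)

```text
t: 14.05
tool_pos: [0.4809, -0.1818, 0.1132]
tool_rot: [[-0.061, 0.997, 0.044], [0.818, 0.075, -0.571], [-0.573, 0.001, -0.82]]
contact_force: [-1.2, -0.8, 10.9]
opening: 0.0164
```

```bash
python3 - <<'E'
from tgt import *
st()
s=manip.read_state(); g=np.array(s["tool_pos"])-.05*np.array(s["tool_rot"])[:,0]; print("g",g.round(4),"tip z est",g[2]-.103)
E
```

```text
t 14.05 q [69.7, 58.1, -43.5, 85.2, -6.7, 82.8, 37.9] p [0.4809, -0.1818, 0.1132] down 34.9 azy 4.3 yz 0.001 F [-1.2, -0.8, 10.9] M [0.85, 0.07, 0.2] op 0.0164
g [ 0.484  -0.2226  0.1418] tip z est 0.038783213953885995
```

Call:
drive_tool(
  motion=[
    {"hand": 0, "x": 0, "y": 0, "z": -0.2, "rx": 0, "ry": 0, "rz": 0},
    {"hand": 0, "x": 0, "y": 0, "z": -0.1, "rx": 0, "ry": 0, "rz": 0},
  ],
)

```text
t: 14.3
tool_pos: [0.4814, -0.1812, 0.1134]
tool_rot: [[-0.061, 0.997, 0.045], [0.82, 0.076, -0.568], [-0.569, 0.003, -0.822]]
contact_force: [-2.0, -1.2, 2.4]
opening: 0.0162
```

```bash
python3 - <<'E'
from tgt import *
st()
s=manip.read_state(); g=np.array(s["tool_pos"])-.05*np.array(s["tool_rot"])[:,0]; print("g",g.round(4),"tip z est",g[2]-.103)
p,d,ci=snap("top","t12"); W=cloud(ci,d); hsv=cv2.cvtColor(p,cv2.COLOR_RGB2HSV)
red=((hsv[...,0]<6)|(hsv[...,0]>174))&(hsv[...,1]>190)&(np.hypot(W[...,0]-g[0],W[...,1]-g[1])<.06)&(W[...,2]>.15)
print("bar top z",np.percentile(W[red][:,2],[50,90,98]).round(4))
p2,d,ci2=snap("scene","s12"); c=cv2.resize(p2[140:240,150:270],None,fx=6,fy=6,interpolation=cv2.INTER_CUBIC); cv2.imwrite("pics/s12z.png",c[:,:,::-1])
c=cv2.resize(p[170:270,310:410],None,fx=6,fy=6,interpolation=cv2.INTER_CUBIC); cv2.imwrite("pics/t12z.png",c[:,:,::-1])
E
```

```text
t 14.3 q [69.7, 58.3, -43.6, 85.1, -6.7, 82.9, 37.9] p [0.4814, -0.1812, 0.1134] down 34.7 azy 4.4 yz 0.003 F [-2.0, -1.2, 2.4] M [-0.98, 0.33, 0.35] op 0.0162
g [ 0.4844 -0.2222  0.1419] tip z est 0.03888970618859049
bar top z [0.2198 0.2226 0.2245]
```

View pics/s12z.png

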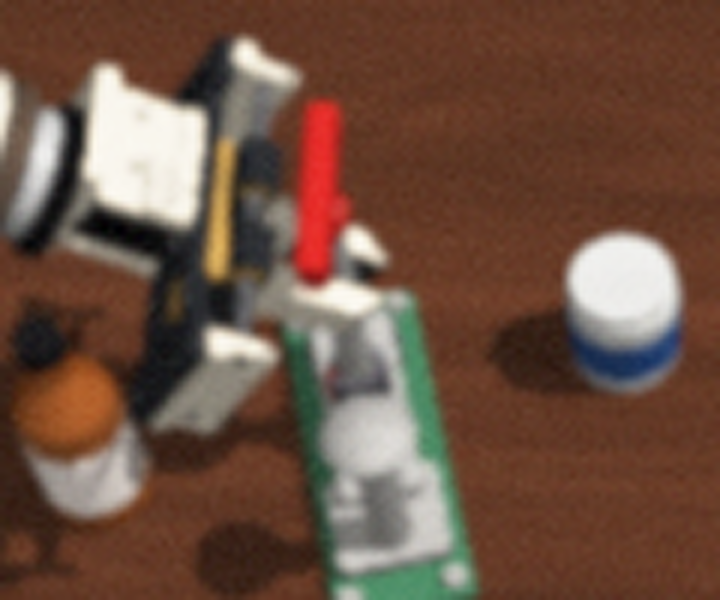

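View pics/t12z.png

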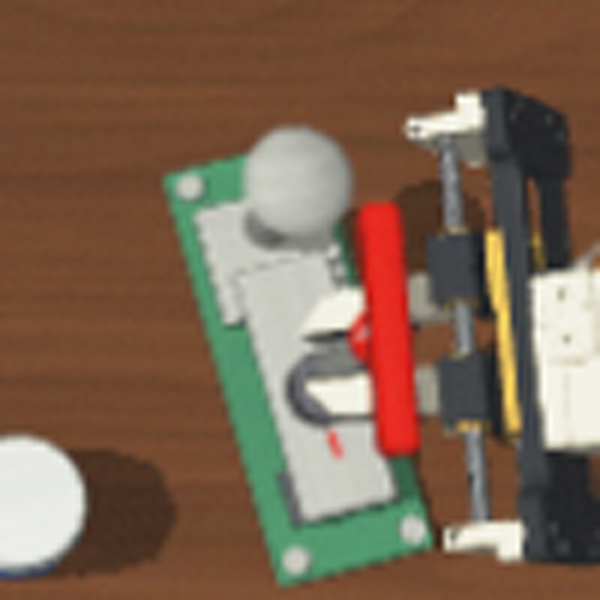

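Crossbar top is at about z = 0.220 and the tip at about 0.039, with an axial stop felt, so the key is fully home. Now I'll release it and back out along the tool axis.

Call:
drive_tool(
  motion=[
    {"hand": 0.4, "x": 0, "y": 0, "z": 0, "rx": 0, "ry": 0, "rz": 0},
    {"hand": 0.4, "x": 0, "y": 0, "z": 0, "rx": 0, "ry": 0, "rz": 0},
    {"hand": 0.4, "x": 0, "y": 0, "z": 0, "rx": 0, "ry": 0, "rz": 0},
    {"hand": 0.4, "x": 0, "y": 0, "z": 0, "rx": 0, "ry": 0, "rz": 0},
  ],
)

```text
t: 14.9
tool_pos: [0.482, -0.1805, 0.1134]
tool_rot: [[-0.06, 0.997, 0.046], [0.82, 0.076, -0.567], [-0.569, 0.004, -0.822]]
contact_force: [0.7, -0.3, 0.0]
opening: 0.0364
```

```bash
python3 - <<'E'
from h import *
st(); p,d,ci=snap("top","t13"); c=cv2.resize(p[170:270,310:410],None,fx=6,fy=6,interpolation=cv2.INTER_CUBIC); cv2.imwrite("pics/t13z.png",c[:,:,::-1])
snap("wrist","w13")
E
```

```text
t 14.9 q [69.7, 58.3, -43.6, 85.2, -6.8, 82.8, 37.9] p [0.482, -0.1805, 0.1134] down 34.7 azy 4.3 yz 0.004 F [0.7, -0.3, 0.0] M [-0.89, -0.18, 0.02] op 0.0364
```

View pics/w13.png

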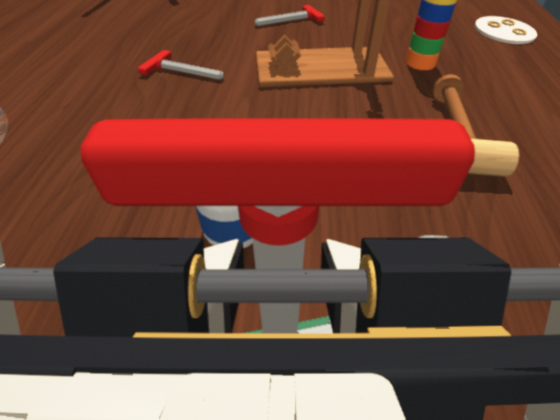

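Call:
drive_tool(
  motion=[
    {"hand": 0.4, "x": 0.1, "y": -1.2, "z": 0.8, "rx": 0, "ry": 0, "rz": 0},
    {"hand": 0.4, "x": 0.2, "y": -2.4, "z": 1.7, "rx": 0, "ry": 0, "rz": 0},
    {"hand": 0.4, "x": 0.2, "y": -3.3, "z": 2.3, "rx": 0, "ry": 0, "rz": 0},
    {"hand": 0.4, "x": 0.2, "y": -3.3, "z": 2.3, "rx": 0, "ry": 0, "rz": 0},
    {"hand": 0.4, "x": 0, "y": -1, "z": 3, "rx": 0, "ry": 0, "rz": 0},
    {"hand": 0.4, "x": 0, "y": 0, "z": 0, "rx": 0, "ry": 0, "rz": 0},
  ],
)

```text
t: 15.75
tool_pos: [0.4887, -0.2998, 0.22]
tool_rot: [[-0.057, 0.997, 0.046], [0.819, 0.073, -0.569], [-0.57, 0.005, -0.821]]
contact_force: [-0.3, 0.2, -0.3]
opening: 0.0368
```

```bash
python3 - <<'E'
from kp import *
st(); p,d,ci=snap("top","t14"); c=cv2.resize(p[170:270,310:410],None,fx=6,fy=6,interpolation=cv2.INTER_CUBIC); cv2.imwrite("pics/t14z.png",c[:,:,::-1])
p2,d,ci2=snap("scene","s14"); c=cv2.resize(p2[140:240,150:270],None,fx=6,fy=6,interpolation=cv2.INTER_CUBIC); cv2.imwrite("pics/s14z.png",c[:,:,::-1])
g=np.array([.484,-.222,.143])
for n in ("t14","s14"):
    p,d,ci=load(n); W=cloud(ci,d); hsv=cv2.cvtColor(p,cv2.COLOR_RGB2HSV)
    red=((hsv[...,0]<6)|(hsv[...,0]>174))&(hsv[...,1]>190)&(np.hypot(W[...,0]-g[0],W[...,1]-g[1])<.07)&(W[...,2]>.19)&(W[...,2]<.24)
    w=W[red]; c=w.mean(0); u,sv,vt=np.linalg.svd(w-c,full_matrices=False); ax=vt[0]*np.sign(vt[0][0]); t=(w-c)@ax
    print(n,"bar",c.round(4),"mid",(c+ax*(t.max()+t.min())/2).round(4),"az",np.degrees(np.arctan2(ax[1],ax[0])).round(1),ax.round(3),"ztop",np.percentile(w[:,2],[50,90]).round(4))
    axisfit(n,g,.085,.18)
E
```

```text
t 15.75 q [70.4, 57.6, -43.2, 66.7, -7.1, 102.0, 36.3] p [0.4887, -0.2998, 0.22] down 34.8 azy 4.2 yz 0.005 F [-0.3, 0.2, -0.3] M [-0.95, -0.12, 0.04] op 0.0368
t14 bar [ 0.4827 -0.22    0.2185] mid [ 0.4823 -0.22    0.2185] az 5.0 [ 0.996  0.087 -0.003] ztop [0.2192 0.2224]
t14 53 axis at g z [ 0.4822 -0.2208] slope [-0.003 -0.002] at tip z [ 0.4825 -0.2206] zmin 0.091
s14 bar [ 0.488  -0.2206  0.2161] mid [ 0.4843 -0.2208  0.2161] az 3.5 [ 0.998  0.061 -0.005] ztop [0.2183 0.221 ]
s14 94 axis at g z [ 0.483  -0.2231] slope [ 0.01  -0.006] at tip z [ 0.482  -0.2225] zmin 0.0871
```

View pics/t14z.png

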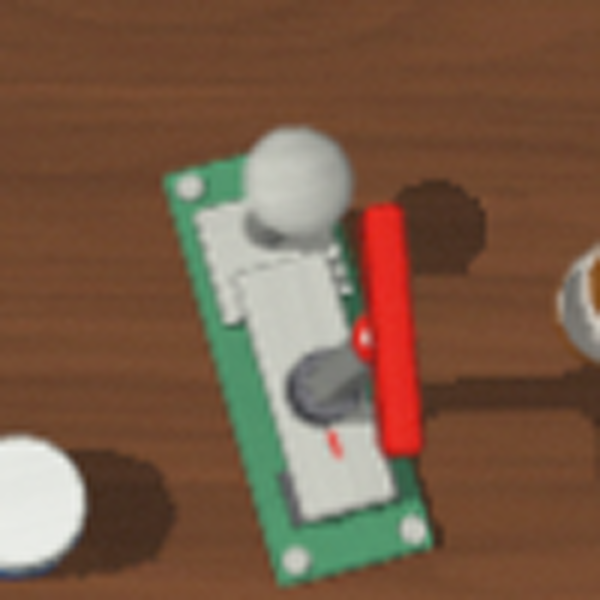

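View pics/s14z.png

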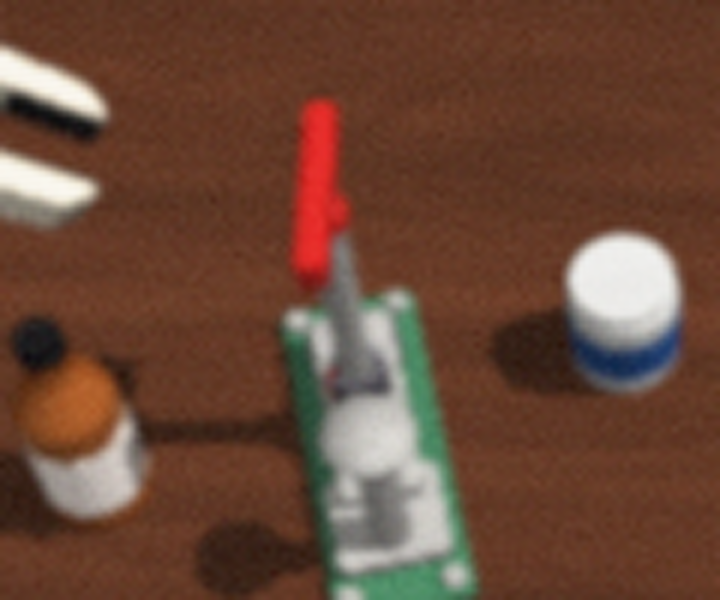

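The key stands home by itself: crossbar centre about (0.483, -0.2205), heading 4.5°, upright. Next I'll plan the crossbar grasp and the clockwise turn of about 107°.

```bash
python3 - <<'E'
from plan import *
q0=np.array(manip.read_state()["joint_positions"])
def run2(q,wps,n=8):
    worst=99
    for (g,az,dn,e) in wps:
        R=Rt(az,dn); p1=np.array(g)+R[:,0]*e
        p0,R0=tool(q); rv=Ro.from_matrix(R@R0.T).as_rotvec()
        for i in range(1,n+1):
            q,a,b=go(q,p0+(p1-p0)*i/n,Ro.from_rotvec(rv*i/n).as_matrix()@R0,2); m=mgv(q); worst=min(worst,m.min())
        print("   ",g,az,dn,q.round(0),m.min().round(0),"J",m.argmin()+1,"err",round(a,3),round(b,1))
    print("worst",worst)
b=[.483,-.2205]
for h0,mid in ((184.5,139),(4.5,49)):
    W=[([.49,-.33,.33],94.4,50,.031),(b+[.33],mid,75,.031),(b+[.30],h0,90,.031),(b+[.201],h0,90,.031)]+[(b+[.201],h0-k,90,.031) for k in (30,60,90,107,118)]
    run2(q0,W)
E
```

```text
[0.49, -0.33, 0.33] 94.4 50 [ 70.  44. -44.  69.  -4. 101.  33.] 15.0 J 6 err 0.0 0.0
    [0.483, -0.2205, 0.33] 139 75 [ 63.  29. -55.  86.  15.  89.  56.] 26.0 J 6 err 0.0 0.0
    [0.483, -0.2205, 0.3] 184.5 90 [ 76.  24. -69. 100.  23.  72.  96.] 19.0 J 3 err 0.0 0.0
    [0.483, -0.2205, 0.201] 184.5 90 [ 71.  30. -63. 107.  30.  62.  90.] 25.0 J 3 err 0.0 0.0
    [0.483, -0.2205, 0.201] 154.5 90 [ 66.  26. -56. 107.  25.  60.  64.] 32.0 J 3 err 0.0 0.0
    [0.483, -0.2205, 0.201] 124.5 90 [ 62.  24. -50. 107.  21.  59.  38.] 32.0 J 4 err 0.0 0.0
    [0.483, -0.2205, 0.201] 94.5 90 [ 57.  22. -43. 107.  17.  58.  11.] 32.0 J 4 err 0.0 0.0
    [0.483, -0.2205, 0.201] 77.5 90 [ 54.  21. -40. 107.  16.  57.  -5.] 32.0 J 4 err 0.0 0.0
    [0.483, -0.2205, 0.201] 66.5 90 [ 53.  20. -37. 107.  15.  57. -15.] 32.0 J 4 err 0.0 0.0
worst 13.943671834932402
    [0.49, -0.33, 0.33] 94.4 50 [ 70.  44. -44.  69.  -4. 101.  33.] 15.0 J 6 err 0.0 0.0
    [0.483, -0.2205, 0.33] 49 75 [ 67.  11. -41. 102.  -8.  66. -11.] 29.0 J 2 err 0.0 0.0
    [0.483, -0.2205, 0.3] 4.5 90 [ 51.  14. -35. 101.   8.  68. -71.] 31.0 J 2 err 0.0 0.0
    [0.483, -0.2205, 0.201] 4.5 90 [ 49.  20. -33. 107.  13.  57. -75.] 32.0 J 4 err 0.0 0.0
    [0.483, -0.2205, 0.201] -25.5 90 [  45.   19.  -28.  107.   10.   56. -103.] 31.0 J 4 err 0.0 0.0
    [0.483, -0.2205, 0.201] -55.5 90 [  40.   18.  -22.  108.    8.   56. -131.] 16.0 J 7 err 0.0 0.0
    [0.483, -0.2205, 0.201] -85.5 90 [  28.   17.   -8.  108.    3.   55. -147.] 0.0 J 7 err 0.0 8.9
    [0.483, -0.2205, 0.201] -102.5 90 [  -5.   18.   32.  109.  -12.   56. -147.] 0.0 J 7 err 0.0 12.5
    [0.483, -0.2205, 0.201] -113.5 90 [ -29.   31.   67.  110.  -32.   62. -147.] 0.0 J 7 err 0.0 4.6
worst 0.0
```

```bash
python3 - <<'E'
from tgt import *
tgt([.49,-.33,.34],94.4,50,3,.031)
E
```

```text
t 15.85 q [70.3, 57.7, -43.1, 67.0, -7.1, 101.9, 36.3] p [0.4872, -0.2984, 0.2172] down 34.6 azy 4.3 yz 0.001 F [-0.2, 0.5, -0.9] M [-0.98, -0.2, 0.01] op 0.0368
total cm [ 0.12 -1.18  9.91] rv [-0.268 -0.019  0.002] | per row [ 0.04 -0.39  3.3 ] [-0.089 -0.006  0.001] deg/row 5.1
```

Call:
drive_tool(
  motion=[
    {"hand": 0.6, "x": 0, "y": -0.5, "z": 3.5, "rx": -0.05, "ry": -0.002, "rz": 0},
    {"hand": 0.6, "x": 0, "y": -0.3, "z": 3.5, "rx": -0.1, "ry": -0.005, "rz": 0},
    {"hand": 0.6, "x": 0, "y": -0.3, "z": 2.5, "rx": -0.1, "ry": -0.005, "rz": 0},
  ],
)

```text
t: 16.23
tool_pos: [0.4833, -0.3086, 0.3052]
tool_rot: [[-0.06, 0.997, 0.042], [0.658, 0.072, -0.749], [-0.75, -0.017, -0.661]]
contact_force: [-0.2, 0.3, 1.7]
opening: 0.0545
```

```bash
python3 - <<'E'
from tgt import *
tgt([.483,-.2205,.33],139,75,5,.031)
E
```

```text
t 16.23 q [69.8, 44.7, -43.9, 68.5, -4.2, 101.5, 32.5] p [0.4833, -0.3086, 0.3052] down 48.6 azy 4.1 yz -0.017 F [-0.2, 0.3, 1.7] M [-0.77, -0.11, -0.01] op 0.0545
total cm [-0.64  9.34 -0.52] rv [-0.414 -0.227  0.773] | per row [-0.13  1.87 -0.1 ] [-0.083 -0.045  0.155] deg/row 10.4
```

Call:
drive_tool(
  motion=[
    {"hand": 0.6, "x": -0.1, "y": 1.6, "z": 0, "rx": -0.07, "ry": -0.038, "rz": 0.13},
    {"hand": 0.6, "x": -0.1, "y": 1.6, "z": 0, "rx": -0.07, "ry": -0.038, "rz": 0.13},
    {"hand": 0.6, "x": -0.1, "y": 1.6, "z": 0, "rx": -0.07, "ry": -0.038, "rz": 0.13},
    {"hand": 0.6, "x": -0.1, "y": 1.6, "z": 0, "rx": -0.07, "ry": -0.038, "rz": 0.13},
    {"hand": 0.6, "x": -0.1, "y": 1.6, "z": 0, "rx": -0.07, "ry": -0.038, "rz": 0.13},
    {"hand": 0.6, "x": -0.1, "y": 1.6, "z": 0, "rx": -0.07, "ry": -0.038, "rz": 0.13},
  ],
)

```text
t: 16.98
tool_pos: [0.4741, -0.2098, 0.3014]
tool_rot: [[-0.196, 0.631, 0.751], [0.146, 0.776, -0.614], [-0.97, -0.011, -0.244]]
contact_force: [0.2, 0.2, 0.6]
opening: 0.0554
```

```bash
python3 - <<'E'
from tgt import *
tgt([.483,-.2205,.30],184.5,90,6,.031)
E
```

```text
t 16.98 q [62.4, 27.9, -55.3, 87.4, 15.9, 89.0, 56.7] p [0.4741, -0.2098, 0.3014] down 75.9 azy 50.9 yz -0.011 F [0.2, 0.2, 0.6] M [-0.07, -0.37, 0.04] op 0.0554
total cm [ 0.89 -1.07 -3.24] rv [-0.065 -0.244  0.759] | per row [ 0.15 -0.18 -0.54] [-0.011 -0.041  0.127] deg/row 7.6
```

Call:
drive_tool(
  motion=[
    {"hand": 0.6, "x": 0.15, "y": -0.2, "z": -0.5, "rx": -0.011, "ry": -0.041, "rz": 0.13},
    {"hand": 0.6, "x": 0.15, "y": -0.2, "z": -0.5, "rx": -0.011, "ry": -0.041, "rz": 0.13},
    {"hand": 0.6, "x": 0.15, "y": -0.2, "z": -0.5, "rx": -0.011, "ry": -0.041, "rz": 0.13},
    {"hand": 0.6, "x": 0.15, "y": -0.2, "z": -0.5, "rx": -0.011, "ry": -0.041, "rz": 0.13},
    {"hand": 0.6, "x": 0.15, "y": -0.2, "z": -0.5, "rx": -0.011, "ry": -0.041, "rz": 0.13},
    {"hand": 0.6, "x": 0.15, "y": -0.2, "z": -0.5, "rx": -0.011, "ry": -0.041, "rz": 0.13},
    {"hand": 0.6, "x": 0, "y": 0, "z": 0, "rx": 0, "ry": 0, "rz": 0},
  ],
)

```text
t: 17.85
tool_pos: [0.4774, -0.2128, 0.264]
tool_rot: [[-0.002, -0.142, 0.99], [-0.009, 0.99, 0.142], [-1.0, -0.008, -0.004]]
contact_force: [-0.1, 0.0, 0.5]
opening: 0.0543
```

```bash
python3 - <<'E'
from tgt import *
p,d,ci=snap("wrist","w15")
tgt([.483,-.2205,.202],184.5,90,3,.031)
E
```

```text
t 17.9 q [76.0, 23.2, -69.7, 101.6, 23.5, 71.6, 98.1] p [0.4778, -0.2129, 0.2643] down 89.5 azy 98.1 yz -0.008 F [-0.0, 0.2, -0.3] M [0.09, -0.15, -0.0] op 0.0552
total cm [ 0.52 -0.76 -9.33] rv [ 0.009 -0.003 -0.063] | per row [ 0.17 -0.25 -3.11] [ 0.003 -0.001 -0.021] deg/row 1.2
```

View pics/w15.png

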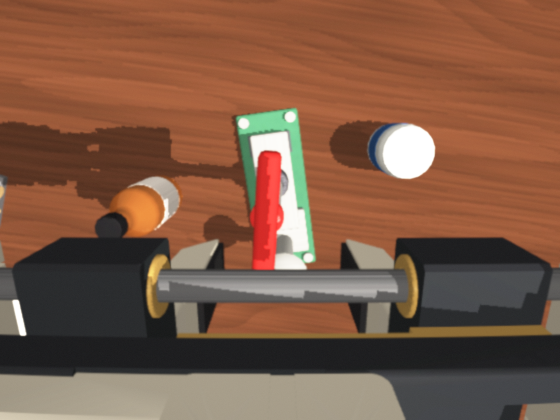

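Call:
drive_tool(
  motion=[
    {"hand": 0.6, "x": 0.5, "y": -0.8, "z": -2, "rx": 0.009, "ry": -0.003, "rz": -0.063},
    {"hand": 0.6, "x": 0, "y": 0, "z": -3, "rx": 0, "ry": 0, "rz": 0},
    {"hand": 0.6, "x": 0, "y": 0, "z": -1.5, "rx": 0, "ry": 0, "rz": 0},
    {"hand": 0.6, "x": 0, "y": 0, "z": 0, "rx": 0, "ry": 0, "rz": 0},
  ],
)

```text
t: 18.4
tool_pos: [0.4836, -0.2209, 0.1976]
tool_rot: [[-0.002, -0.068, 0.998], [0.002, 0.998, 0.068], [-1.0, 0.002, -0.002]]
contact_force: [0.4, 0.5, 0.3]
opening: 0.0549
```

```bash
python3 - <<'E'
from tgt import *
p,d,ci=snap("wrist","w16")
tgt([.483,-.2205,.202],184.5,90,1,.031)
W=cloud(ci,d); hsv=cv2.cvtColor(p,cv2.COLOR_RGB2HSV)
red=((hsv[...,0]<6)|(hsv[...,0]>174))&(hsv[...,1]>190)&(W[...,2]>.2)&(W[...,2]<.24)
w=W[red]; c=w.mean(0); A=np.polyfit(w[:,0],w[:,1],1); print("bar az",np.degrees(np.arctan(A[0])),"y at x=.483",np.polyval(A,.483),"x range",w[:,0].min(),w[:,0].max(),"z",np.percentile(w[:,2],[10,50,90]))
E
```

```text
t 18.45 q [71.9, 27.8, -64.7, 104.9, 27.6, 65.2, 91.5] p [0.484, -0.2209, 0.1983] down 89.9 azy 93.9 yz 0.001 F [-0.9, 1.5, -0.4] M [0.18, -0.14, 0.02] op 0.0548
total cm [-0.1   0.04 -2.73] rv [-0.001 -0.001  0.011] | per row [-0.1   0.04 -2.73] [-0.001 -0.001  0.011] deg/row 0.6
bar az 4.352452278774477 y at x=.483 -0.2245088146753777 x range 0.43405438061658885 0.5283155875079376 z [0.21843985 0.21988708 0.22083164]
```

View pics/w16.png

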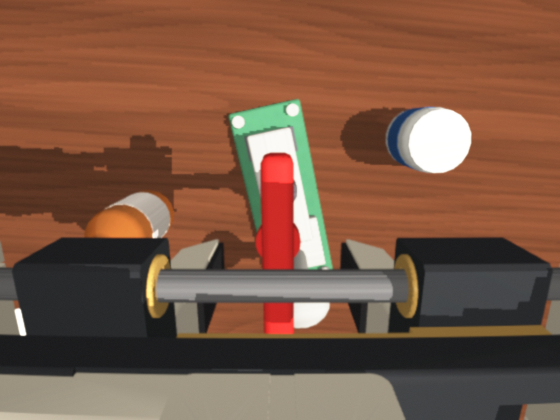

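Call:
drive_tool(
  motion=[
    {"hand": 0.6, "x": 0, "y": -0.1, "z": -1.5, "rx": 0, "ry": 0, "rz": 0.005},
    {"hand": 0.6, "x": 0, "y": 0, "z": -1.2, "rx": 0, "ry": 0, "rz": 0},
    {"hand": 0.6, "x": 0, "y": 0, "z": 0, "rx": 0, "ry": 0, "rz": 0},
  ],
)

```text
t: 18.82
tool_pos: [0.4851, -0.2223, 0.171]
tool_rot: [[0.001, -0.072, 0.997], [0.0, 0.997, 0.072], [-1.0, 0.0, 0.001]]
contact_force: [-0.4, -0.1, -0.3]
opening: 0.055
```

```bash
python3 - <<'E'
from tgt import *
tgt([.483,-.221,.202],184.5,90,1,.031)
p,d,ci=snap("scene","s17"); c=cv2.resize(p[120:220,150:270],None,fx=6,fy=6,interpolation=cv2.INTER_CUBIC); cv2.imwrite("pics/s17z.png",c[:,:,::-1])
E
```

```text
t 18.82 q [70.4, 29.6, -63.0, 106.4, 29.8, 62.5, 90.2] p [0.4851, -0.2223, 0.171] down 89.9 azy 94.1 yz 0.0 F [-0.4, -0.1, -0.3] M [0.06, -0.14, 0.04] op 0.055
total cm [-0.21  0.13 -0.  ] rv [-0.     0.001  0.006] | per row [-0.21  0.13 -0.  ] [-0.     0.001  0.006] deg/row 0.4
```

View pics/s17z.png

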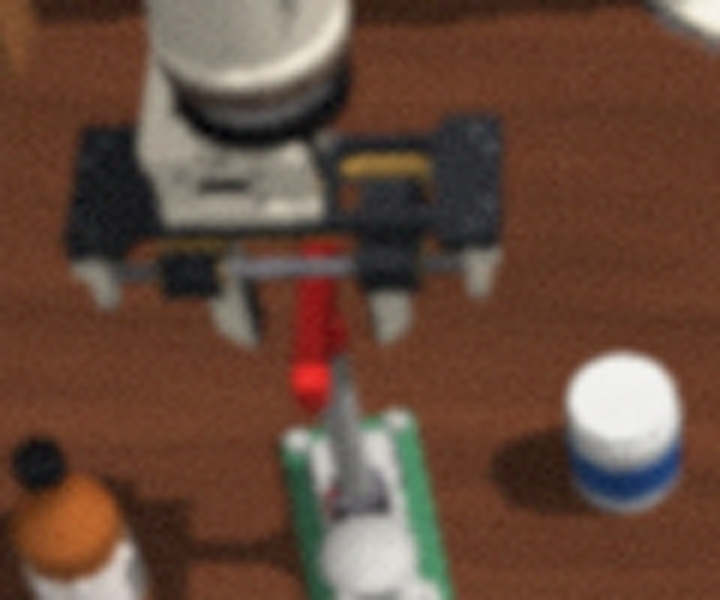

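The open fingers straddle the crossbar near its middle. I'll close on it now.

Call:
drive_tool(
  motion=[
    {"hand": 0.6, "x": -0.15, "y": 0.05, "z": 0, "rx": 0, "ry": 0, "rz": 0.006},
    {"hand": 0, "x": 0, "y": 0, "z": 0, "rx": 0, "ry": 0, "rz": 0},
    {"hand": 0, "x": 0, "y": 0, "z": 0, "rx": 0, "ry": 0, "rz": 0},
    {"hand": 0, "x": 0, "y": 0, "z": 0, "rx": 0, "ry": 0, "rz": 0},
    {"hand": 0, "x": 0, "y": 0, "z": 0, "rx": 0, "ry": 0, "rz": 0},
    {"hand": 0, "x": 0, "y": 0, "z": 0, "rx": 0, "ry": 0, "rz": 0},
    {"hand": 0, "x": 0, "y": 0, "z": 0, "rx": 0, "ry": 0, "rz": 0},
    {"hand": 0, "x": 0, "y": 0, "z": 0, "rx": 0, "ry": 0, "rz": 0},
  ],
  squeeze=45,
)

```text
t: 19.88
tool_pos: [0.4846, -0.2223, 0.1727]
tool_rot: [[0.004, -0.078, 0.997], [-0.001, 0.997, 0.078], [-1.0, -0.002, 0.004]]
contact_force: [-0.2, 0.2, 0.6]
opening: 0.0158
```

```bash
python3 - <<'E'
from tgt import *
tgt([.4835,-.2215,.202],184.5,90,1,.031)
E
```

```text
t 19.88 q [70.7, 29.4, -63.3, 106.5, 29.7, 62.4, 90.6] p [0.4846, -0.2223, 0.1727] down 89.8 azy 94.5 yz -0.002 F [-0.2, 0.2, 0.6] M [0.11, -0.13, 0.03] op 0.0158
total cm [-0.11  0.08 -0.17] rv [0.001 0.004 0.   ] | per row [-0.11  0.08 -0.17] [0.001 0.004 0.   ] deg/row 0.2
```

Call:
drive_tool(
  motion=[
    {"hand": 0, "x": 0, "y": 0, "z": 0, "rx": 0, "ry": 0, "rz": -0.1},
    {"hand": 0, "x": 0, "y": 0, "z": 0, "rx": 0, "ry": 0, "rz": -0.12},
    {"hand": 0, "x": 0, "y": 0, "z": 0, "rx": 0, "ry": 0, "rz": -0.12},
    {"hand": 0, "x": 0, "y": 0, "z": 0, "rx": 0, "ry": 0, "rz": -0.12},
  ],
)

```text
t: 20.38
tool_pos: [0.4846, -0.2223, 0.1727]
tool_rot: [[0.003, 0.384, 0.923], [-0.003, 0.923, -0.384], [-1.0, -0.002, 0.004]]
contact_force: [0.5, -0.5, -0.0]
opening: 0.0155
```

```bash
python3 - <<'E'
from h import *
st()
E
```

```text
t 20.38 q [66.7, 26.3, -56.9, 106.6, 25.4, 60.6, 67.1] p [0.4846, -0.2223, 0.1727] down 89.8 azy 67.4 yz -0.002 F [0.5, -0.5, -0.0] M [-0.03, -0.19, 0.16] op 0.0155
```

Call:
drive_tool(
  motion=[
    {"hand": 0, "x": 0, "y": 0, "z": 0, "rx": 0, "ry": 0, "rz": -0.14},
    {"hand": 0, "x": 0, "y": 0, "z": 0, "rx": 0, "ry": 0, "rz": -0.14},
    {"hand": 0, "x": 0, "y": 0, "z": 0, "rx": 0, "ry": 0, "rz": -0.14},
    {"hand": 0, "x": 0, "y": 0, "z": 0, "rx": 0, "ry": 0, "rz": -0.14},
    {"hand": 0, "x": 0, "y": 0, "z": 0, "rx": 0, "ry": 0, "rz": -0.14},
    {"hand": 0, "x": 0, "y": 0, "z": 0, "rx": 0, "ry": 0, "rz": -0.14},
  ],
)

```text
t: 21.12
tool_pos: [0.4848, -0.2225, 0.1727]
tool_rot: [[-0.0, 0.952, 0.307], [-0.005, 0.307, -0.952], [-1.0, -0.002, 0.005]]
contact_force: [-0.3, -1.1, -0.6]
opening: 0.0157
```

```bash
python3 - <<'E'
from h import *
st()
p,d,ci=snap("wrist","w18")
E
```

```text
t 21.12 q [58.7, 22.4, -45.7, 106.7, 19.0, 58.6, 22.9] p [0.4848, -0.2225, 0.1727] down 89.7 azy 17.9 yz -0.002 F [-0.3, -1.1, -0.6] M [-0.14, -0.15, 0.19] op 0.0157
```

View pics/w18.png

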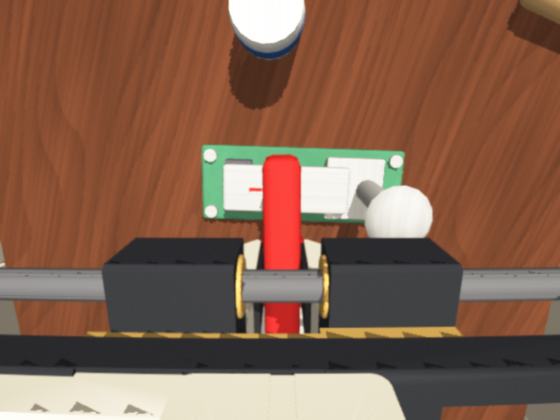

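Call:
drive_tool(
  motion=[
    {"hand": 0, "x": 0, "y": 0, "z": 0, "rx": 0, "ry": 0, "rz": -0.12},
    {"hand": 0, "x": 0, "y": 0, "z": 0, "rx": 0, "ry": 0, "rz": -0.12},
    {"hand": 0, "x": 0, "y": 0, "z": 0, "rx": 0, "ry": 0, "rz": -0.1},
  ],
)

```text
t: 21.55
tool_pos: [0.4848, -0.2227, 0.1727]
tool_rot: [[-0.003, 0.999, -0.036], [-0.006, -0.036, -0.999], [-1.0, -0.002, 0.006]]
contact_force: [0.2, -0.5, -0.6]
opening: 0.0152
```

```bash
python3 - <<'E'
from h import *
st()
E
```

```text
t 21.55 q [55.4, 21.4, -41.5, 106.7, 16.9, 58.2, 4.8] p [0.4848, -0.2227, 0.1727] down 89.6 azy -2.1 yz -0.002 F [0.2, -0.5, -0.6] M [-0.11, -0.12, 0.18] op 0.0152
```

Turned 96.6° and still at running torque (0.18 N m). I'll continue in small steps.

Call:
drive_tool(
  motion=[
    {"hand": 0, "x": 0, "y": 0, "z": 0, "rx": 0, "ry": 0, "rz": -0.06},
    {"hand": 0, "x": 0, "y": 0, "z": 0, "rx": 0, "ry": 0, "rz": -0.05},
  ],
)

```text
t: 21.8
tool_pos: [0.4848, -0.2228, 0.1727]
tool_rot: [[-0.003, 0.99, -0.144], [-0.006, -0.144, -0.99], [-1.0, -0.002, 0.007]]
contact_force: [-0.4, -0.9, -0.7]
opening: 0.0155
```

Call:
drive_tool(
  motion=[
    {"hand": 0, "x": 0, "y": 0, "z": 0, "rx": 0, "ry": 0, "rz": -0.05},
  ],
)

```text
t: 21.92
tool_pos: [0.4848, -0.2228, 0.1727]
tool_rot: [[-0.004, 0.981, -0.192], [-0.006, -0.192, -0.981], [-1.0, -0.002, 0.007]]
contact_force: [0.4, -0.4, 0.7]
opening: 0.0159
```

```bash
python3 - <<'E'
from h import *
st()
E
```

```text
t 21.93 q [53.9, 21.0, -39.6, 106.7, 16.1, 58.0, -3.5] p [0.4848, -0.2228, 0.1727] down 89.6 azy -11.1 yz -0.002 F [0.4, -0.4, 0.7] M [-0.11, -0.07, 0.21] op 0.0159
```

Call:
drive_tool(
  motion=[
    {"hand": 0, "x": 0, "y": 0, "z": 0, "rx": 0, "ry": 0, "rz": -0.04},
  ],
)

```text
t: 22.05
tool_pos: [0.4848, -0.2228, 0.1727]
tool_rot: [[-0.004, 0.973, -0.23], [-0.006, -0.23, -0.973], [-1.0, -0.002, 0.007]]
contact_force: [0.5, -1.0, 0.9]
opening: 0.0156
```

```bash
python3 - <<'E'
from h import *
st()
E
```

```text
t 22.05 q [53.6, 20.9, -39.1, 106.7, 15.9, 58.0, -5.6] p [0.4848, -0.2228, 0.1727] down 89.6 azy -13.3 yz -0.002 F [0.5, -1.0, 0.9] M [-0.13, 0.01, 0.14] op 0.0156
```

Call:
drive_tool(
  motion=[
    {"hand": 0, "x": 0, "y": 0, "z": 0, "rx": 0, "ry": 0, "rz": -0.04},
  ],
)

```text
t: 22.18
tool_pos: [0.4849, -0.2228, 0.1727]
tool_rot: [[-0.004, 0.963, -0.27], [-0.006, -0.27, -0.963], [-1.0, -0.002, 0.007]]
contact_force: [-0.4, -0.3, 0.9]
opening: 0.0156
```

```bash
python3 - <<'E'
from h import *
st()
p,d,ci=snap("top","t19"); c=cv2.resize(p[190:270,320:410],None,fx=7,fy=7,interpolation=cv2.INTER_CUBIC); cv2.imwrite("pics/t19z.png",c[:,:,::-1])
E
```

```text
t 22.18 q [53.2, 20.8, -38.7, 106.6, 15.7, 58.0, -7.7] p [0.4849, -0.2228, 0.1727] down 89.6 azy -15.7 yz -0.002 F [-0.4, -0.3, 0.9] M [-0.16, -0.04, 0.22] op 0.0156
```

View pics/t19z.png

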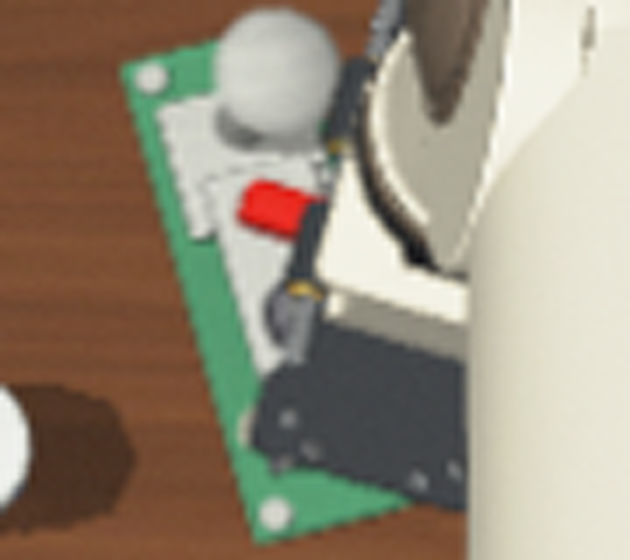

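Call:
drive_tool(
  motion=[
    {"hand": 0, "x": 0, "y": 0, "z": 0, "rx": 0, "ry": 0, "rz": -0.04},
  ],
)

```text
t: 22.35
tool_pos: [0.4849, -0.2228, 0.1727]
tool_rot: [[-0.004, 0.951, -0.31], [-0.006, -0.31, -0.951], [-1.0, -0.002, 0.007]]
contact_force: [-0.6, -1.2, 0.1]
opening: 0.016
```

```bash
python3 - <<'E'
from h import *
st()
E
```

```text
t 22.35 q [52.8, 20.7, -38.2, 106.6, 15.4, 57.9, -10.0] p [0.4849, -0.2228, 0.1727] down 89.6 azy -18.1 yz -0.002 F [-0.6, -1.2, 0.1] M [-0.12, -0.03, 0.29] op 0.016
```

Call:
drive_tool(
  motion=[
    {"hand": 0, "x": 0, "y": 0, "z": 0, "rx": 0, "ry": 0, "rz": -0.04},
  ],
)

```text
t: 22.48
tool_pos: [0.4849, -0.2227, 0.1727]
tool_rot: [[-0.005, 0.937, -0.349], [-0.006, -0.349, -0.937], [-1.0, -0.002, 0.007]]
contact_force: [-0.3, -0.7, 1.3]
opening: 0.0154
```

```bash
python3 - <<'E'
from h import *
st()
snap("wrist","w20")
E
```

```text
t 22.48 q [52.5, 20.6, -37.7, 106.6, 15.2, 57.9, -12.1] p [0.4849, -0.2227, 0.1727] down 89.6 azy -20.4 yz -0.002 F [-0.3, -0.7, 1.3] M [-0.21, -0.02, 0.42] op 0.0154
```

View pics/w20.png

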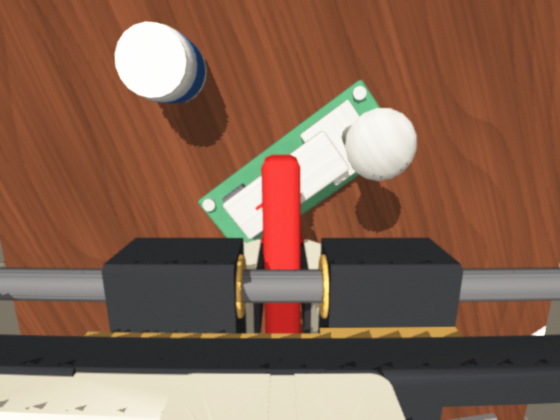

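The torque is rising (0.29, then 0.42 N m), so the stop has been met at about 113° of key turn. One more nudge to make it tight.

Call:
drive_tool(
  motion=[
    {"hand": 0, "x": 0, "y": 0, "z": 0, "rx": 0, "ry": 0, "rz": -0.05},
  ],
)

```text
t: 22.65
tool_pos: [0.4849, -0.2227, 0.1727]
tool_rot: [[-0.005, 0.918, -0.397], [-0.006, -0.397, -0.918], [-1.0, -0.002, 0.007]]
contact_force: [-0.5, 0.1, 0.6]
opening: 0.0159
```

```bash
python3 - <<'E'
from h import *
st()
E
```

```text
t 22.65 q [52.0, 20.5, -37.1, 106.6, 14.9, 57.9, -14.9] p [0.4849, -0.2227, 0.1727] down 89.6 azy -23.4 yz -0.002 F [-0.5, 0.1, 0.6] M [-0.23, 0.02, 0.59] op 0.0159
```

Call:
drive_tool(
  motion=[
    {"hand": 0, "x": 0, "y": 0, "z": 0, "rx": 0, "ry": 0, "rz": -0.04},
  ],
)

```text
t: 22.78
tool_pos: [0.4849, -0.2227, 0.1727]
tool_rot: [[-0.005, 0.901, -0.434], [-0.006, -0.434, -0.901], [-1.0, -0.002, 0.008]]
contact_force: [-0.3, -0.7, -0.3]
opening: 0.0156
```

```bash
python3 - <<'E'
from h import *
st()
E
```

```text
t 22.77 q [51.6, 20.4, -36.7, 106.6, 14.7, 57.8, -17.0] p [0.4849, -0.2227, 0.1727] down 89.5 azy -25.7 yz -0.002 F [-0.3, -0.7, -0.3] M [-0.21, -0.05, 0.65] op 0.0156
```

The torque has saturated at 0.65 N m, more than four times the running torque, so the screw is tight. I'll relieve the wind-up slightly, release, and lift straight off.

Call:
drive_tool(
  motion=[
    {"hand": 0, "x": 0, "y": 0, "z": 0, "rx": 0, "ry": 0, "rz": 0.08},
    {"hand": 0.5, "x": 0, "y": 0, "z": 0, "rx": 0, "ry": 0, "rz": 0},
    {"hand": 0.5, "x": 0, "y": 0, "z": 0, "rx": 0, "ry": 0, "rz": 0},
    {"hand": 0.5, "x": 0, "y": 0, "z": 0, "rx": 0, "ry": 0, "rz": 0},
    {"hand": 0.5, "x": 0, "y": 0, "z": 0, "rx": 0, "ry": 0, "rz": 0},
    {"hand": 0.5, "x": 0, "y": 0, "z": 1, "rx": 0, "ry": 0, "rz": 0},
    {"hand": 0.5, "x": 0, "y": 0, "z": 3, "rx": 0, "ry": 0, "rz": 0},
    {"hand": 0.5, "x": 0, "y": 0, "z": 4, "rx": 0, "ry": 0, "rz": 0},
    {"hand": 0.5, "x": 0, "y": 0, "z": 4, "rx": 0, "ry": 0, "rz": 0},
  ],
)

```text
t: 23.9
tool_pos: [0.4825, -0.2209, 0.2945]
tool_rot: [[-0.01, 0.931, -0.365], [-0.001, -0.365, -0.931], [-1.0, -0.009, 0.005]]
contact_force: [-0.0, 0.2, -0.8]
opening: 0.0461
```

```bash
python3 - <<'E'
from h import *
st()
snap("wrist","w21")
p,d,ci=snap("scene","s21"); c=cv2.resize(p[140:240,150:270],None,fx=6,fy=6,interpolation=cv2.INTER_CUBIC); cv2.imwrite("pics/s21z.png",c[:,:,::-1])
E
```

```text
t 23.9 q [55.1, 13.5, -39.6, 98.2, 9.2, 72.1, -8.0] p [0.4825, -0.2209, 0.2945] down 89.4 azy -21.4 yz -0.009 F [-0.0, 0.2, -0.8] M [-0.05, -0.08, 0.09] op 0.0461
```

View pics/w21.png

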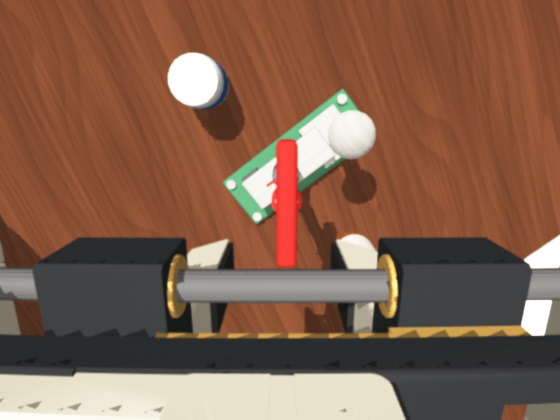

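View pics/s21z.png

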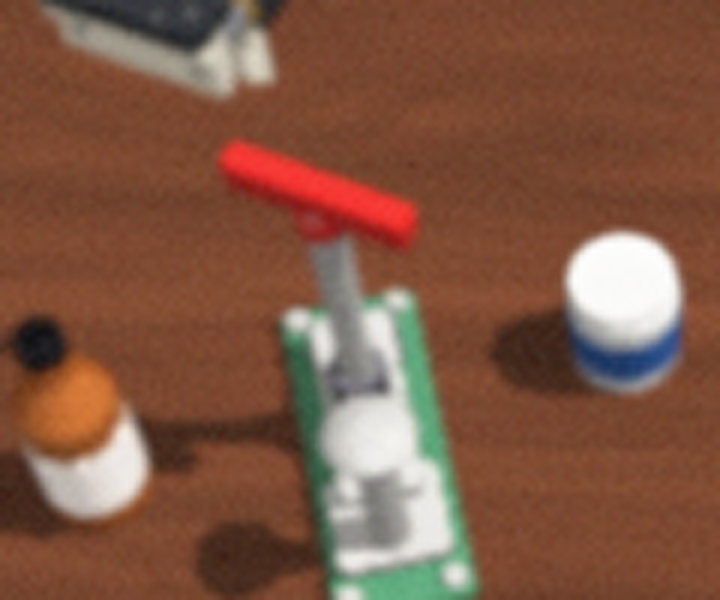

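Call:
drive_tool(
  motion=[
    {"hand": 0.5, "x": -1, "y": 3, "z": 1, "rx": 0, "ry": 0, "rz": 0},
    {"hand": 0.5, "x": -4, "y": 3, "z": 0, "rx": 0, "ry": 0, "rz": 0},
    {"hand": 0.5, "x": -4, "y": 1, "z": 0, "rx": 0, "ry": 0, "rz": 0},
    {"hand": 0.5, "x": -3, "y": 0, "z": 0, "rx": 0, "ry": 0, "rz": 0},
    {"hand": 0.5, "x": 0, "y": 0, "z": 0, "rx": 0, "ry": 0, "rz": 0},
  ],
)

```text
t: 24.62
tool_pos: [0.3628, -0.1492, 0.3091]
tool_rot: [[-0.0, 0.931, -0.365], [-0.007, -0.365, -0.931], [-1.0, 0.002, 0.007]]
contact_force: [1.0, 0.5, 0.3]
opening: 0.0458
```

```bash
python3 - <<'E'
from h import *
st()
p,d,ci=snap("wrist","w22"); print(project(ci,[[.4835,-.2215,.062]]))
p,d,ci=snap("top","t22"); c=cv2.resize(p[180:280,310:410],None,fx=6,fy=6,interpolation=cv2.INTER_CUBIC); cv2.imwrite("pics/t22z.png",c[:,:,::-1])
E
```

```text
t 24.62 q [60.8, -6.7, -38.6, 113.6, -4.0, 71.6, 2.1] p [0.3628, -0.1492, 0.3091] down 89.6 azy -21.4 yz 0.002 F [1.0, 0.5, 0.3] M [-0.01, -0.12, 0.03] op 0.0458
[[393.03499234 188.9026444 ]]
```

View pics/w22.png

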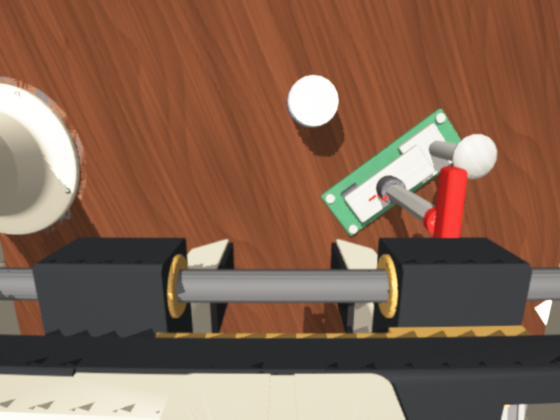

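View pics/t22z.png

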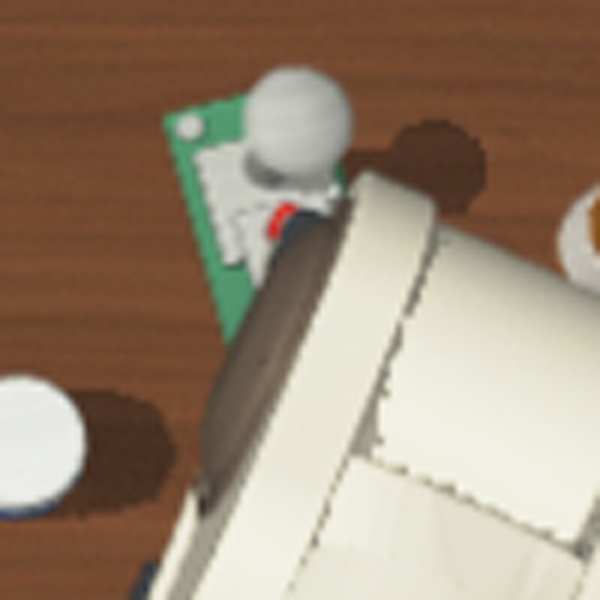

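```bash
cat > rect.py <<'E'
from h import *
def rect(n,c,z,N=600,s=.0001):
    p,d,ci=load(n); jj,ii=np.meshgrid(np.arange(N),np.arange(N))
    X=c[0]-(ii-N/2)*s; Y=c[1]-(jj-N/2)*s
    uv=project(ci,np.stack([X.ravel(),Y.ravel(),np.full(X.size,z)],1)).reshape(N,N,2).astype(np.float32)
    return cv2.remap(p,uv[...,0],uv[...,1],cv2.INTER_CUBIC)
E
python3 - <<'E'
from rect import *
o=rect("w22",(.478,-.222),.062); cv2.imwrite("pics/r22.png",o[:,:,::-1])
E
```

```text
(no output)
```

View pics/r22.png

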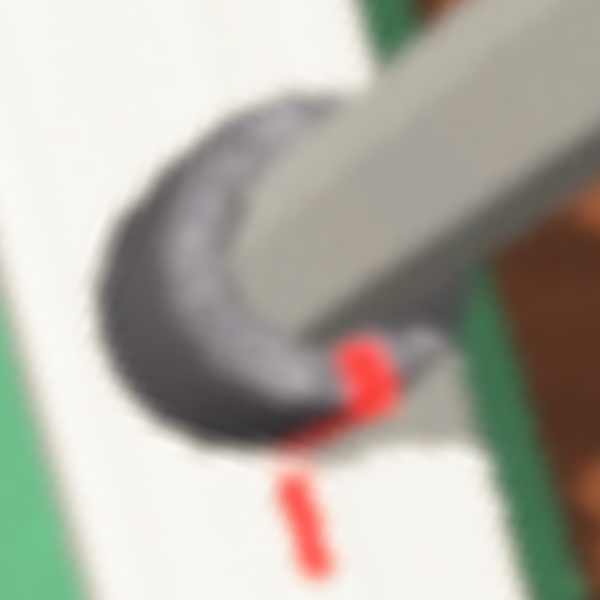

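Rectified, the head's red line lies about 17.7° off the clamp's down direction and the strap line about 16–17.5°, so they meet. I'll move the arm clear and do a final check of the key and the bystanders.

Call:
drive_tool(
  motion=[
    {"hand": 0.5, "x": 0, "y": 5, "z": 2, "rx": 0, "ry": 0, "rz": 0},
    {"hand": 0.5, "x": 0, "y": 5, "z": 2, "rx": 0, "ry": 0, "rz": 0},
    {"hand": 0.5, "x": 0, "y": 5, "z": 0, "rx": 0, "ry": 0, "rz": 0},
    {"hand": 0.5, "x": 0, "y": 5, "z": 0, "rx": 0, "ry": 0, "rz": 0},
    {"hand": 0.5, "x": 0, "y": 0, "z": 0, "rx": 0, "ry": 0, "rz": 0},
  ],
)

```text
t: 25.35
tool_pos: [0.3694, 0.0589, 0.3521]
tool_rot: [[0.006, 0.933, -0.36], [-0.0, -0.361, -0.933], [-1.0, 0.006, -0.002]]
contact_force: [0.3, -0.5, 0.4]
opening: 0.0456
```

```bash
python3 - <<'E'
from kp import *
st()
p,d,ci=snap("top","t23"); c=cv2.resize(p[140:290,290:450],None,fx=4.5,fy=4,interpolation=cv2.INTER_CUBIC); cv2.imwrite("pics/t23z.png",c[:,:,::-1])
p,d,ci=snap("scene","s23"); cv2.imwrite("pics/s23.png",p[:,:,::-1])
g=np.array([.484,-.222,.143])
for n in ("t23","s23"):
    p,d,ci=load(n); W=cloud(ci,d); hsv=cv2.cvtColor(p,cv2.COLOR_RGB2HSV)
    red=((hsv[...,0]<6)|(hsv[...,0]>174))&(hsv[...,1]>190)&(np.hypot(W[...,0]-g[0],W[...,1]-g[1])<.07)&(W[...,2]>.19)&(W[...,2]<.24)
    w=W[red]; 
    if len(w)<20: print(n,"hidden",len(w)); continue
    c=w.mean(0); u,sv,vt=np.linalg.svd(w-c,full_matrices=False); ax=vt[0]*np.sign(vt[0][0]); t=(w-c)@ax
    print(n,"bar mid",(c+ax*(t.max()+t.min())/2).round(4),"az",np.degrees(np.arctan2(ax[1],ax[0])).round(1),ax.round(3),"z",np.percentile(w[:,2],[50,90]).round(4)); axisfit(n,g,.085,.18)
def circ(W,c,r,zmin,zmax):
    a=W[(np.hypot(W[...,0]-c[0],W[...,1]-c[1])<r)&(W[...,2]>zmin)&(W[...,2]<zmax)]
    return len(a),a.mean(0).round(4) if len(a) else None
for A,B in (("top0","t23"),("scene0","s23")):
    for nm,c,r,z0,z1 in (("tin",(.426,-.085),.05,.06,.08),("bottle",(.526,-.36),.05,.02,.17),("tower",(.67,.27),.05,.1,.13),("mallet",(.676,.09),.12,.012,.06)):
        r_=[circ(cloud(load(n)[2],load(n)[1]),c,r,z0,z1) for n in (A,B)]; print(A,nm,r_)
E
```

```text
t 25.35 q [51.5, -15.2, -52.0, 111.0, -12.2, 78.4, -18.2] p [0.3694, 0.0589, 0.3521] down 89.6 azy -21.1 yz 0.006 F [0.3, -0.5, 0.4] M [-0.06, -0.04, 0.01] op 0.0456
t23 bar mid [ 0.4818 -0.2201  0.2186] az 68.1 [0.373 0.928 0.003] z [0.2194 0.2227]
t23 56 axis at g z [ 0.4826 -0.2201] slope [0.007 0.002] at tip z [ 0.4819 -0.2203] zmin 0.0894
s23 bar mid [ 0.4879 -0.2212  0.2152] az 68.3 [ 0.369  0.929 -0.02 ] z [0.2176 0.2208]
s23 122 axis at g z [ 0.4835 -0.2223] slope [0.012 0.004] at tip z [ 0.4823 -0.2227] zmin 0.0861
top0 tin [(362, array([ 0.4251, -0.0847,  0.07  ])), (362, array([ 0.4251, -0.0846,  0.0701]))]
top0 bottle [(473, array([ 0.5211, -0.3528,  0.097 ])), (474, array([ 0.5211, -0.353 ,  0.0977]))]
top0 tower [(286, array([0.668 , 0.269 , 0.1191])), (287, array([0.6681, 0.2688, 0.1187]))]
top0 mallet [(699, array([0.6762, 0.0578, 0.0305])), (694, array([0.6761, 0.0577, 0.0307]))]
scene0 tin [(212, array([ 0.429 , -0.0848,  0.0686])), (220, array([ 0.4303, -0.0844,  0.0683]))]
scene0 bottle [(498, array([ 0.5416, -0.356 ,  0.0882])), (499, array([ 0.5415, -0.356 ,  0.0887]))]
scene0 tower [(246, array([0.675 , 0.268 , 0.1174])), (248, array([0.675 , 0.2679, 0.1171]))]
scene0 mallet [(631, array([0.6837, 0.0582, 0.0293])), (631, array([0.6836, 0.0583, 0.0293]))]
```

View pics/t23z.png

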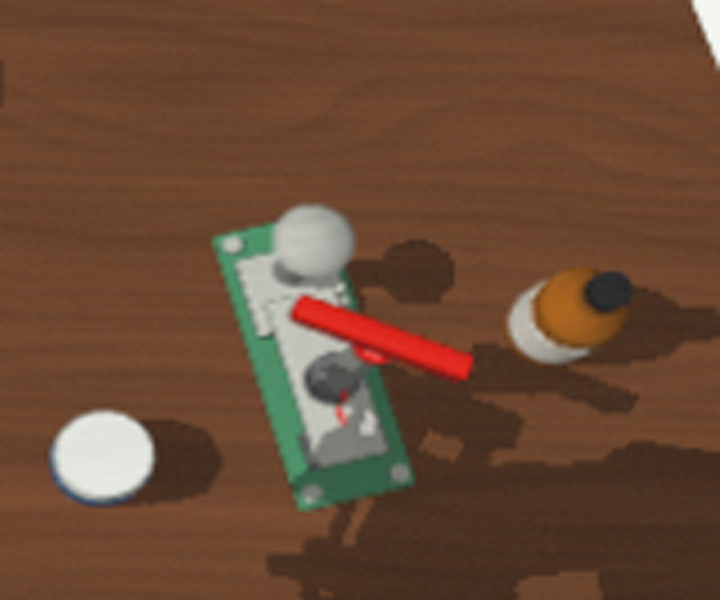

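View pics/s23.png

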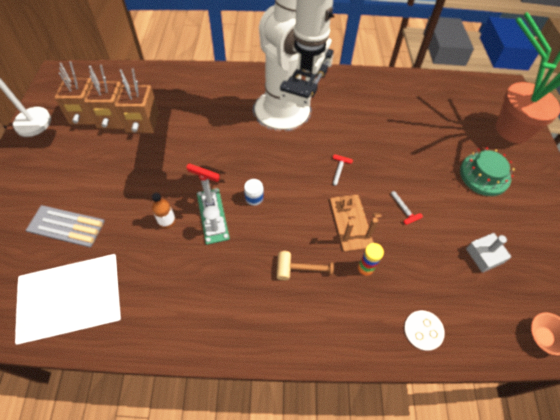

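The final views show the red lines meeting at about (342,400) in the zoom. The key stands upright with its crossbar at seated height (0.219 m, unchanged), and the tin, bottle, tower and mallet are within about 1 mm of their starting positions.

```bash
python3 -c "
from workcell import job
print(job.hand_in())"
```

```text
the job is handed in; nothing more can be done
None
```

The clamp screw is tight against its stop and the key is standing fully home in it, with the gripper well clear; I handed the job in at about 25 s of the 72 s allowed.

**What I did:**
- I took the large key off its rest by the shank and stood it in the socket. I pressed it down until the floor stopped it, with the tip at about 39 mm, then let go.
- I re-gripped it by the red crossbar and turned it clockwise. The first 115° or so took up the play and turned the screw to its stop; I then pushed a few degrees further against the stop.
- The torque rose from about 0.15–0.2 N m to 0.65 N m and levelled off. I then eased back slightly, released and lifted away.

**Last checks:**
- **Red lines:** the lines on the screw head and the strap meet, within about 2° in the wrist image.
- **Key:** the crossbar is at the same height as when I seated it (0.219 m), and the shank is within about 1° of upright.
- **Other objects:** the tin, bottle, tower and mallet are unmoved, with shifts of about 1 mm or less in both fixed cameras.

**What went wrong or disagreed:**
- The first grasp closed on air just above the shank. Both cameras showed the real fingertips about 31 mm short of the reported tool position; I corrected for that and the second grasp held.
- The cameras also disagreed by about 2–4 mm on where the socket was, so I finished the insertion by force feedback.

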